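# Fetch the heel unit from the back of the binding drawer

## Robot

A 6-joint arm with a two-finger parallel gripper is mounted at the origin on the work surface. World frame = base frame: x ahead of the robot, y to its left, z up, the work surface at z = 0. Lengths are in m, angles in degrees, forces in N, time in s.
With the tool pointing down it reaches from about 0.25 to 0.725 m from the base axis. Payload 9.7 kg.
Tool frame: the origin (TCP) lies between the finger pads, 19 mm behind the fingertips; this is the grasp point; z points along the fingers, y is the direction in which the jaws open and shut (so a half turn about z gives the same grasp; the last joint's range is limited). The gripper opens to 85 mm and grips with 20 to 120 N. Pads are 22 mm wide; open, the fingers measure 114 mm over their backs; the gripper's body (76 mm by 85 mm) begins 54 mm behind the grasp point. The pads swing forward as they close: fully open they stand 13 mm farther back than shut.
Start: joints at [72.193, 4.979, 10.078, 95.1, 0, 90], TCP at [0.168, 0.524, 0.25] pointing down, gripper open.
Joint ranges: [-179.16, 179.16], [-48.56, 103.87], [-65.8, 70.77], [-126.05, 130.52], [-82.76, 87.17], [-180, 180]. Speed limits (degrees/s): [127.2, 127.2, 147.25, 180, 180, 180].

## Interface

Orientations are given as [roll, pitch, yaw] about the fixed x, y, z axes, in that order (R = Rz(yaw) Ry(pitch) Rx(roll)).
In Python, from workcell import bot, viewer, job gives the robot as it stands.
- The arm moves only by the tool play_rows, never from a script. Its argument "commands" is a list of rows, each an object of numbers: "tx", "ty", "tz": the shift along the tool's x, y, z in cm; "ax", "ay", "az": the turn, a rotation vector about the tool's x, y, z in rad. A call has 1 to 20 rows; each row is the pose to reach, as a shift and turn from the pose commanded when the call began, along the tool's axes at that moment; what a row does not reach only later rows make up. A row lasts 1/10 s, in which the tool goes at most 50 mm and 8.59 degrees, less where a joint would pass 70% of its speed; a pose out of reach is approached as far as the arm can. A call with a gripper value outside its range is refused whole. "grip" is the finger opening in cm, from 0 to 8.54, set as the call begins (left out, the last holds). The fingers move at their own pace and stop on an object; "newtons" is the grip in N (left out, the last holds). Time passes only in rows, so rows that repeat a pose let the fingers close. It gives the time, the measured TCP pose, the force and the opening at its end, in the units of the state.
- bot.get_obs(): the state, without advancing time (a new reading comes with each control period).
- viewer.camera(name): name is "scene" or "top"; returns a dict with "pixels" (400x640x3 uint8, red, green, blue), "depth" (400x640 float32, m along the optical axis (not along the pixel's ray), 0 where there is no reading), "fx", "fy", "cx", "cy" (pixels), "rvec" (rotation vector, rad) and "tvec" (3), from world to camera coordinates, as OpenCV has them. Camera axes: x right, y down, z forward; pixel columns grow to the right and rows downward; lengths in m; the calibration is good to about 2 mm. A picture is of the moment at which its call begins.
- job.job_done(): hands the job in, once; it reports no verdict.
The state is a dict: "time": time; "q": joint angles; "qd": joint speeds; "joint_efforts": joint torques, N m; "ee_pos": TCP position; "tcp_rot": TCP orientation; "wrist_force": force on the tool from outside, world axes, zero at the start; "torque": the same for the moment, N m; "opening": finger opening in m.
Only numpy, scipy, OpenCV 4.12 (cv2) and the standard library are available. Lean on these libraries where they do the work, as an engineer would, in place of code of your own. Each camera call takes 0.05 s, during which the arm holds its last target.

## Task

Clear the nozzle bottle, the round tin and the carton out of the steel drawer and stand all three upright on the black rubber mat, leaving the grey heel unit where it lies until they are all there. Then lift the heel unit out and set it down flat and centred on the dark base plate of the ski section, lengthwise along the ski, and only after that stand each of the three back upright in the drawer, each at the very spot it came from. Do not tip any of the three over or shift the other parts lying on the bench, and let go of everything at the end.

Things in the scene. Friction and masses are not known exactly. Their poses are not given: they have to be found in the camera images.
- drawer: Fixed open steel drawer, 170 (x) by 210 (y) by 50 mm high, walls and floor 4 mm, cork-lined; bar handle on -x (to -125 mm). Origin: centre of underside. Inside, about (x, y) mm: heel unit (42, 0); the tall things, in changing order, at (42, 55), (42, -55) and in front (-22, 0), gaps 5 to 20 mm. Above the walls grip the side ones with fingers closing along drawer x, the front one along y.
- mat: Fixed flat black rubber mat, 250 (x) by 90 (y) by 3 mm thick: the side area. Origin: centre of its underside, x along its length; top 3 mm above it. A thing counts as on it when the centre of its foot is over the mat.
- ski: Fixed short section of ski lying flat, 220 (x, its length) by 96 (y) mm, white top 14 mm above the bench, with a dark steel base plate 84 by 60 mm at its centre whose top is 18 mm above the bench. Origin: on the bench, exactly below the centre of the base plate.
- heel: Loose grey touring binding heel unit, about 0.28 kg: foot 64 (x) by 44 (y) by 12 mm, on it a tower 42 (x, from -25 to +17) by 40 (y) mm up to 46 mm high with a 3 mm metal cap, two steel pins sticking out to +x (to +29). Origin: centre of its underside, x along its length. Grip the tower across y with the TCP about 34 mm above the origin.
- bottle: Loose white plastic glue bottle with a grey conical nozzle, standing upright: round, 42 mm diameter up to 92 mm, nozzle top at 120 mm, about 0.16 kg. Origin: centre of its underside, z up. Grip the round body with the TCP about 72 mm above the origin.
- tin: Loose round steel tin with a flat lid, standing upright: 42 mm diameter, lid 44 mm diameter from 86 mm to the top at 104 mm, about 0.22 kg. Origin: centre of its underside, z up. Grip with the TCP about 80 mm above the origin.
- carton: Loose brown cardboard carton of screws, standing upright: 36 (x) by 44 (y) by 110 mm high, about 0.20 kg; sides roughly parallel to the drawer's. Origin: centre of its underside, z up. Grip across either pair of faces with the TCP about 85 mm above the origin.
- adapter: Bystander: loose orange plastic crampon adapter, 50 by 75 by 26 mm, lying on the bench. Origin: centre of its underside. Leave it alone.
- punch: Bystander: loose chrome pin punch, 115 mm long, 11 mm thick, lying on the bench. Origin: about the middle of its length, on the underside. Leave it alone.
- bumper: Bystander: loose black polymer toe bumper, 55 by 40 by 32 mm, lying on the bench. Origin: centre of its underside. Leave it alone.

How it is judged:
By the outcome, as a careful person would: the job done as asked, in the order asked, and still so for the second after the job is handed in, with the robot touching nothing.
It also fails if it takes over 144 s, if anything falls off the work surface, if the arm or the gripper's body presses on something with over 40 N, if the wrist force passes 120 N, or if a joint passes its speed limit or range.

## Working session

There is one attempt and no reset: what is moved stays moved. The work goes in short steps, Python scripts to look and compute and a tool call to move; the robot and the scene stay as the last step left them, time stands still between calls to the robot, and variables do not carry over. Pictures are saved under pics/ and viewed, and the job is handed in when it is done.

Besides the shell and the picture viewer there is one more tool, called as a command line: name --argument value ..., lists and objects as JSON in quotes. play_rows: Moves the arm, as the interface text tells. Its arguments: {"type":"object","properties":{"commands":{"type":"array"},"grip":{"type":"number"},"newtons":{"type":"number"}},"required":["commands"]}

```bash
ls; mkdir -p pics; cat > h.py <<'E'
import numpy as np, cv2
from workcell import bot, viewer, job
def cam(n):
    c=viewer.camera(n); R=cv2.Rodrigues(np.array(c['rvec'],float))[0]; t=np.array(c['tvec'],float).ravel()
    d=c['depth']; v,u=np.mgrid[0:d.shape[0],0:d.shape[1]]
    P=np.stack([(u-c['cx'])/c['fx']*d,(v-c['cy'])/c['fy']*d,d],-1)
    W=(P-t)@R
    W[d==0]=np.nan
    return c['pixels'],W,c
def save(n,img): cv2.imwrite('pics/'+n+'.png',img[:,:,::-1])
E
python3 - <<'E'
from h import *
o=bot.get_obs(); print(o)
for n in('scene','top'):
    p,W,c=cam(n); save(n+'0',p); np.savez(n+'0.npz',p=p,W=W); print(n,c['fx'],c['fy'],c['cx'],c['cy'],-cv2.Rodrigues(np.array(c['rvec']))[0].T@np.array(c['tvec']).ravel())
E
```

```text
pics
{'time': 0.0, 'q': array([ 7.21922419e+01,  5.01112669e+00,  1.00363402e+01,  9.50984473e+01,
       -4.46286627e-05,  9.00028749e+01]), 'qd': array([-0.01542457, -0.0136932 ,  0.08733616, -0.07490432, -0.07601277,
       -0.00472696]), 'joint_efforts': array([-1.08200406e-03, -5.20381057e+01,  4.64809477e+01,  1.62630365e-02,
       -1.59977408e-04, -2.56623011e-06]), 'ee_pos': array([0.16814673, 0.52347153, 0.24929968]), 'tcp_rot': array([-1.79926766e+02,  4.83032237e-05,  1.62189367e+02]), 'wrist_force': array([ 0.55067129,  0.24149096, -0.22103105]), 'torque': array([-0.01461066,  0.03290528,  0.01305814]), 'opening': 0.08542685116529261}
scene 483.24740259586537 483.24740259586537 310.5007947731527 195.53700811320726 [ 1.11199845 -0.3515197   0.82164448]
top 366.2908639124314 366.2908639124314 314.13560538270866 191.79394963652015 [ 0.45865596 -0.00468593  0.7670531 ]
```

View pics/scene0.png

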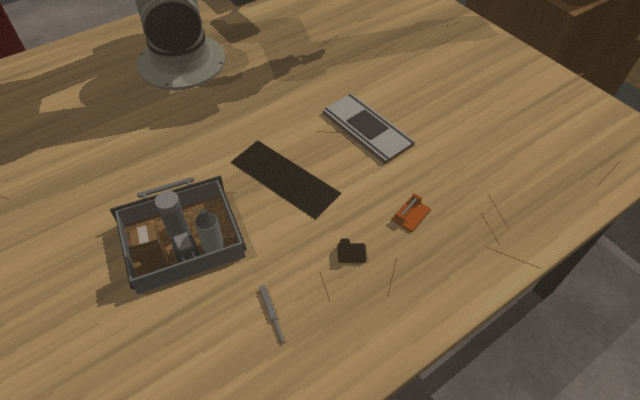

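View pics/top0.png

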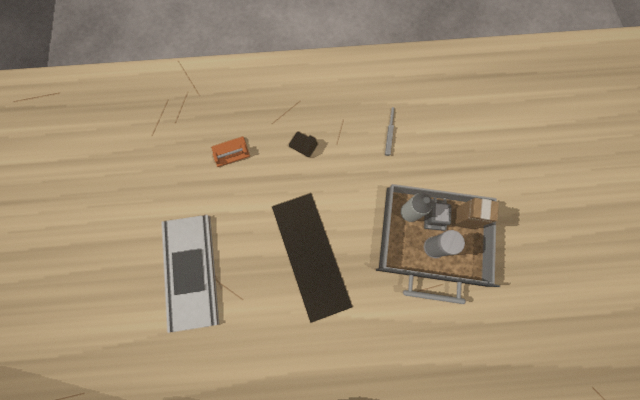

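```bash
python3 - <<'E'
from h import *
a=np.load('top0.npz');p,W=a['p'],a['W']
save('topz',cv2.resize(p[175:310,370:510],None,fx=5,fy=4.4,interpolation=cv2.INTER_CUBIC))
b=np.load('scene0.npz')
save('scz',cv2.resize(b['p'][170:300,100:255],None,fx=5,fy=4.5,interpolation=cv2.INTER_CUBIC))
print('bench z',np.nanmedian(W[330:380,100:300,2]))
def rect(m,name,zs=None):
    q=W[m]; q=q[~np.isnan(q[:,0])]
    r=cv2.minAreaRect((q[:,:2]*1000).astype(np.float32)); print(name,len(q),np.round(r[0],1),np.round(r[1],1),round(r[2],2),'z',np.round(np.median(q[:,2])*1000,1))
g=p.max(-1).astype(int)
v,u=np.mgrid[0:400,0:640]
box=lambda u0,u1,v0,v1:(u>u0)&(u<u1)&(v>v0)&(v<v1)
Z=W[...,2]
m=box(265,360,185,330)&(g<60)
n,l,s,c=cv2.connectedComponentsWithStats(m.astype(np.uint8)); k=1+np.argmax(s[1:,4]); rect(l==k,'mat')
m=box(150,230,205,340)&(Z>0.010); rect(m,'ski')
m=box(168,208,240,300)&(g<85)&(Z>.012)
n,l,s,c=cv2.connectedComponentsWithStats(m.astype(np.uint8)); k=1+np.argmax(s[1:,4]); rect(l==k,'plate')
m=box(370,520,175,310)&(Z>0.044)&(Z<.054); rect(m,'drawer rim')
# both views, drawer
for nm,A in(('top',a),('scene',b)):
    WW=A['W'].reshape(-1,3); 
    s=(WW[:,0]>.3)&(WW[:,0]<.65)&(WW[:,1]<-.1)&(WW[:,1]>-.5)&(WW[:,2]>.06)
    q=WW[s]; print(nm,len(q))
    h=np.histogram(q[:,2],bins=np.arange(.06,.14,.004)); print(h[0])
    np.save(nm+'_tall.npy',q)
E
```

```text
bench z 0.0007049912151253037
mat 4871 [513.8   2.2] [245.9  86.4] 15.3 z 3.9
ski 5356 [499.6 249.8] [220.1  97.4] 4.31 z 15.5
plate 944 [498.7 249.5] [80.6 59.2] 4.69 z 18.7
drawer rim 1346 [ 534.6 -253.1] [219.6 173.8] 77.68 z 50.4
top 1963
[ 52  52  51  50  60  58  49  62  69 122 136 201 434 422 101  19  25   0
   0   0]
scene 2230
[ 84  89  99  97  83 111  91  91 102 160 143 254 290 403  90  18  25   0
   0   0]
```

View pics/topz.png

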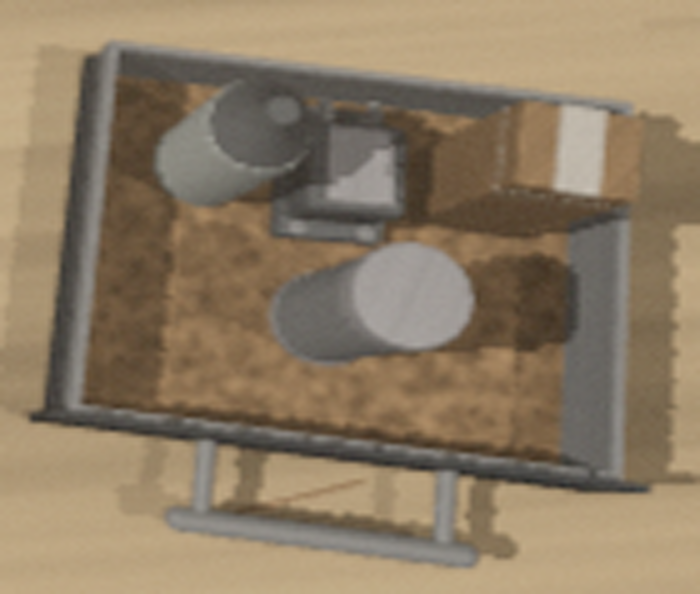

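View pics/scz.png

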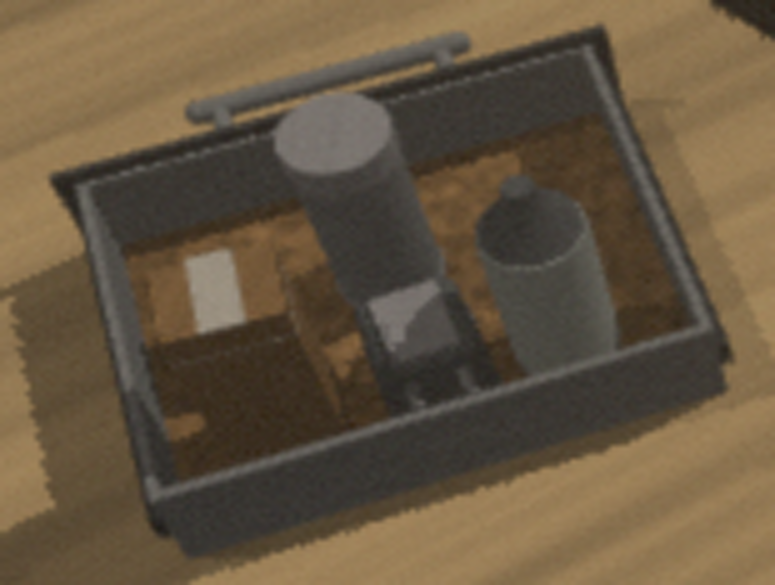

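```bash
cat > fit.py <<'E'
from h import *
from scipy.optimize import least_squares
def pts(names):
    return names
def circ(q,r,c0):
    f=lambda c:np.hypot(q[:,0]-c[0],q[:,1]-c[1])-r
    s=least_squares(f,c0,loss='soft_l1',f_scale=.001); return s.x,np.median(np.abs(f(s.x)))
E
python3 - <<'E'
from fit import *
A={n:np.load(n+'0.npz') for n in('top','scene')}
def ang(p):return np.degrees(np.arctan2(p[1],p[0]))
for n in A:
    W=A[n]['W'];p=A[n]['p']
    ok=(W[...,0]>.3)&(W[...,0]<.65)&(W[...,1]<-.1)&(W[...,1]>-.5)
    m=ok&(W[...,2]>.046)&(W[...,2]<.053)
    q=W[m]
    # clusters of rim: plot xy occupancy
    im=np.zeros((350,400,3),np.uint8)
    for z0,z1,c in((.046,.054,(255,255,255)),(.056,.085,(0,255,0)),(.085,.2,(255,60,60)),(.03,.046,(0,0,255))):
        k=W[ok&(W[...,2]>z0)&(W[...,2]<z1)]
        for x,y,z in k: im[int(349-(x-.3)*1000),int((-.1-y)*1000)]=c
    save('occ_'+n,cv2.resize(im,None,fx=1.6,fy=1.6,interpolation=cv2.INTER_NEAREST))
E
```

```text
(no output)
```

View pics/occ_top.png

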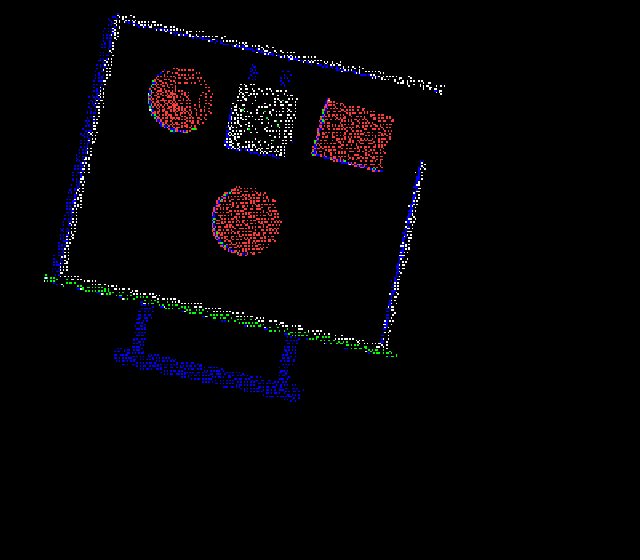

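View pics/occ_scene.png

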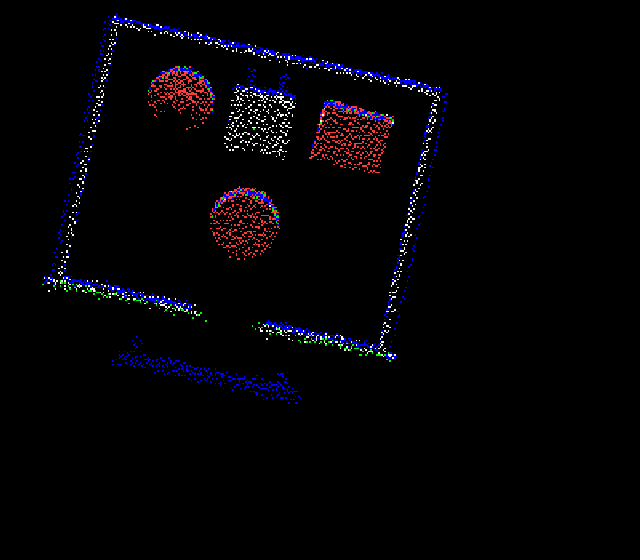

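```bash
python3 - <<'E'
from fit import *
A={n:np.load(n+'0.npz') for n in('top','scene')}
def rect(q,nm):
    r=cv2.minAreaRect((q[:,:2]*1000).astype(np.float32)); print(nm,len(q),np.round(r[0],1),np.round(r[1],1),round(r[2],2),'ztop',np.round(np.percentile(q[:,2],[50,95])*1000,1))
for n in A:
    W=A[n]['W'].reshape(-1,3); W=W[~np.isnan(W[:,0])]
    near=lambda x,y,r:np.hypot(W[:,0]-x,W[:,1]-y)<r
    z=W[:,2]
    cart=W[near(.565,-.32,.033)&(z>.105)]; rect(cart,n+' carton')
    q=W[near(.575,-.263,.032)&(z>.040)]; rect(q,n+' heelcap')
    q=W[near(.575,-.263,.05)&(z>.009)&(z<.02)]; 
    q=W[near(.588,-.212,.03)&(z>.03)&(z<.089)]; print(n,'bottle',circ(q,.021,[.588,-.212]),len(q))
    q=W[near(.588,-.212,.03)&(z>.108)]; print('  nozzle tip',q.mean(0))
    q=W[near(.512,-.253,.03)&(z>.03)&(z<.082)]; print(n,'tin body',circ(q,.021,[.512,-.253]),len(q))
    q=W[near(.512,-.253,.03)&(z>.098)]; print('  lid',cv2.minEnclosingCircle((q[:,:2]*1000).astype(np.float32)),q.mean(0))
    # drawer walls: left (y+) & right, inner
    k=W[(z>.044)&(z<.053)&(W[:,0]>.3)&(W[:,0]<.65)&(W[:,1]<-.1)&(W[:,1]>-.5)]
    t=np.radians(-12.4)
    for it in range(4):
        e=np.array([np.cos(t),np.sin(t)]);f=np.array([-np.sin(t),np.cos(t)]); c0=np.array([.534,-.253])
        a=(k[:,:2]-c0)@e; b=(k[:,:2]-c0)@f
        L=(abs(b-.103)<.006)&(abs(a)<.07);Rr=(abs(b+.103)<.006)&(abs(a)<.07);B=(abs(a-.083)<.006)&(abs(b)<.1)
        s=[np.polyfit(a[L],b[L],1)[0], np.polyfit(a[Rr],b[Rr],1)[0] if Rr.sum()>50 else np.nan, -np.polyfit(b[B],a[B],1)[0]]
        t+=np.arctan(np.nanmean(s))
    print(n,'drawer yaw',np.degrees(t),'L',b[L].mean(),'R',b[Rr].mean(),'B',a[B].mean(),L.sum(),Rr.sum(),B.sum())
    # ski
    k=W[(z>.011)&(z<.022)&(abs(W[:,0]-.5)<.13)&(abs(W[:,1]-.25)<.08)]; rect(k,n+' ski')
E
```

```text
top carton 542 [ 564.5 -321.1] [45.  36.3] 74.87 ztop [114.9 116.7]
top heelcap 451 [ 579.8 -258.6] [53.2 51.4] 79.39 ztop [52.1 55.4]
top bottle (array([ 0.58789044, -0.21406842]), np.float64(0.00025788986743692684)) 190
  nozzle tip [ 0.58578397 -0.21089199  0.11676879]
top tin body (array([ 0.51117585, -0.2540214 ]), np.float64(0.00020235184662732025)) 183
  lid ((510.85858154296875, -253.6363983154297), 22.052066802978516) [ 0.51053602 -0.25185941  0.10830664]
top drawer yaw -12.380450303186608 L 0.09992440765526794 R -0.105496013633881 B 0.0843595679194507 178 200 275
top ski 5345 [499.6 249.8] [220.1  97.4] 4.31 ztop [15.5 19.8]
scene carton 528 [ 563.4 -319.9] [44.4 38.9] 75.1 ztop [114.5 116.6]
scene heelcap 470 [ 579.4 -257.4] [51.2 52.3] 80.42 ztop [51.5 55.2]
scene bottle (array([ 0.58473201, -0.21202457]), np.float64(0.0005023833174408708)) 394
  nozzle tip [ 0.58922527 -0.2131897   0.11718295]
scene tin body (array([ 0.50861023, -0.25232474]), np.float64(0.0005041191593322322)) 361
  lid ((509.4406433105469, -253.58200073242188), 22.885265350341797) [ 0.51269322 -0.25339319  0.10735164]
scene drawer yaw -12.397586530710743 L 0.10029349938294412 R -0.10497883993669631 B 0.0831459124451865 132 166 424
scene ski 2620 [497.8 251.3] [223.9 100.2] 3.97 ztop [15.5 19.9]
```

```bash
cat > mv.py <<'E'
# usage: mv.py way... each "x,y,z,yaw,n" (m,deg,rows); smooth profile for each leg; prints rows
import sys,json,numpy as np,os
from workcell import bot
def run(ways,commit=True):
    c=json.load(open('cmd.json')) if os.path.exists('cmd.json') else [.168,.524,.25,162.193]
    o=bot.get_obs()
    print('t',round(o['time'],2),'cmd',np.round(c,4).tolist(),'meas-cmd mm',np.round((o['ee_pos']-c[:3])*1000,1).tolist(),'rot',np.round(o['tcp_rot'],2).tolist(),'open',round(o['opening']*1000,1),'F',np.round(o['wrist_force'],1).tolist())
    p0=np.array(c[:3]);y0=np.radians(c[3])
    R=np.array([[np.cos(y0),np.sin(y0),0],[np.sin(y0),-np.cos(y0),0],[0,0,-1]])
    rows=[];prev=np.zeros(4)
    for w in ways:
        x,y,z,yaw,n=w
        d=R.T@(np.array([x,y,z])-p0)*100
        tgt=np.append(d,-np.radians(yaw-c[3]))
        n=int(n)
        acc=[min(k+.5,n-k-.5,4)for k in range(n)];cum=np.cumsum(acc)/sum(acc)
        for i,s in enumerate(cum):
            v=prev+(tgt-prev)*s
            dg=(2,2,2,3) if i==n-1 else (1,1,1,2)
            v=[round(float(a),b)+0. for a,b in zip(v,dg)]
            rows.append(v)
        st=np.max(np.abs(np.diff(np.vstack([prev]+[np.array(r) for r in rows[-n:]]),axis=0)),axis=0)
        print('max step',np.round(st,2)); prev=np.array(rows[-1])
    print(len(rows),'rows')
    print('['+','.join('{'+','.join(f'"{k}":{v:g}' for k,v in zip(('tx','ty','tz','az'),r) if v!=0)+'}' for r in rows)+']')
    l=rows[-1]; p=p0+R@np.array(l[:3])/100
    json.dump([*p.tolist(),float(c[3]-np.degrees(l[3]))],open('cmd.json','w'))
run([tuple(float(a) for a in w.split(',')) for w in sys.argv[1:]])
E
python3 mv.py .45,.1,.23,110,12
```

```text
t 0.1 cmd [0.168, 0.524, 0.25, 162.193] meas-cmd mm [0.1, -0.5, -0.6] rot [-179.93, 0.0, 162.19] open 85.5 F [-0.3, -0.0, 0.2]
max step [5.   4.   0.3  0.12]
12 rows
[{"tx":-0.6,"ty":-0.5,"az":0.01},{"tx":-2.5,"ty":-2,"tz":0.1,"az":0.06},{"tx":-5.6,"ty":-4.5,"tz":0.3,"az":0.13},{"tx":-10,"ty":-7.9,"tz":0.5,"az":0.23},{"tx":-14.9,"ty":-11.9,"tz":0.7,"az":0.34},{"tx":-19.9,"ty":-15.9,"tz":1,"az":0.46},{"tx":-24.9,"ty":-19.8,"tz":1.2,"az":0.57},{"tx":-29.9,"ty":-23.8,"tz":1.5,"az":0.68},{"tx":-34.2,"ty":-27.3,"tz":1.7,"az":0.78},{"tx":-37.3,"ty":-29.8,"tz":1.9,"az":0.85},{"tx":-39.2,"ty":-31.2,"tz":2,"az":0.9},{"tx":-39.82,"ty":-31.74,"tz":2,"az":0.911}]
```

```bash
rm cmd.json; python3 mv.py .5,0,.22,100,19
```

```text
t 0.1 cmd [0.168, 0.524, 0.25, 162.193] meas-cmd mm [0.1, -0.5, -0.6] rot [-179.93, 0.0, 162.19] open 85.5 F [-0.3, -0.0, 0.2]
max step [3.2  2.7  0.2  0.08]
19 rows
[{"tx":-0.4,"ty":-0.3,"az":0.01},{"tx":-1.6,"ty":-1.3,"tz":0.1,"az":0.04},{"tx":-3.6,"ty":-3,"tz":0.2,"az":0.08},{"tx":-6.4,"ty":-5.3,"tz":0.4,"az":0.14},{"tx":-9.5,"ty":-7.9,"tz":0.6,"az":0.22},{"tx":-12.7,"ty":-10.6,"tz":0.8,"az":0.29},{"tx":-15.9,"ty":-13.2,"tz":1,"az":0.36},{"tx":-19.1,"ty":-15.9,"tz":1.2,"az":0.43},{"tx":-22.2,"ty":-18.5,"tz":1.4,"az":0.51},{"tx":-25.4,"ty":-21.2,"tz":1.6,"az":0.58},{"tx":-28.6,"ty":-23.8,"tz":1.8,"az":0.65},{"tx":-31.8,"ty":-26.5,"tz":2,"az":0.72},{"tx":-34.9,"ty":-29.1,"tz":2.2,"az":0.8},{"tx":-38.1,"ty":-31.8,"tz":2.4,"az":0.87},{"tx":-41.3,"ty":-34.4,"tz":2.6,"az":0.94},{"tx":-44.1,"ty":-36.8,"tz":2.8,"az":1},{"tx":-46,"ty":-38.4,"tz":2.9,"az":1.05},{"tx":-47.2,"ty":-39.4,"tz":3,"az":1.08},{"tx":-47.63,"ty":-39.74,"tz":3,"az":1.085}]
```

play_rows --commands '[{"tx": -0.4,"ty": -0.3,"az": 0.01},{"tx": -1.6,"ty": -1.3,"tz": 0.1,"az": 0.04},{"tx": -3.6,"ty": -3,"tz": 0.2,"az": 0.08},{"tx": -6.4,"ty": -5.3,"tz": 0.4,"az": 0.14},{"tx": -9.5,"ty": -7.9,"tz": 0.6,"az": 0.22},{"tx": -12.7,"ty": -10.6,"tz": 0.8,"az": 0.29},{"tx": -15.9,"ty": -13.2,"tz": 1,"az": 0.36},{"tx": -19.1,"ty": -15.9,"tz": 1.2,"az": 0.43},{"tx": -22.2,"ty": -18.5,"tz": 1.4,"az": 0.51},{"tx": -25.4,"ty": -21.2,"tz": 1.6,"az": 0.58},{"tx": -28.6,"ty": -23.8,"tz": 1.8,"az": 0.65},{"tx": -31.8,"ty": -26.5,"tz": 2,"az": 0.72},{"tx": -34.9,"ty": -29.1,"tz": 2.2,"az": 0.8},{"tx": -38.1,"ty": -31.8,"tz": 2.4,"az": 0.87},{"tx": -41.3,"ty": -34.4,"tz": 2.6,"az": 0.94},{"tx": -44.1,"ty": -36.8,"tz": 2.8,"az": 1},{"tx": -46,"ty": -38.4,"tz": 2.9,"az": 1.05},{"tx": -47.2,"ty": -39.4,"tz": 3,"az": 1.08},{"tx": -47.63,"ty": -39.74,"tz": 3,"az": 1.085}]'

```text
invalid input at $.commands[0]: expected keys tx, ty, tz, ax, ay, az
```

```bash
python3 mv.py .5863,-.2130,.18,77.6,12 .5863,-.2130,.0765,77.6,8
```

```text
t 0.1 cmd [0.5, -0.0, 0.22, 100.0271] meas-cmd mm [-331.8, 523.5, 29.4] rot [-179.93, 0.0, 162.19] open 85.5 F [-0.3, -0.0, 0.2]
max step [2.9  0.6  0.5  0.05]
max step [0.02 0.01 2.3  0.  ]
20 rows
[{"tx":-0.4,"ty":0.1,"tz":0.1,"az":0.01},{"tx":-1.4,"ty":0.3,"tz":0.3,"az":0.02},{"tx":-3.2,"ty":0.7,"tz":0.6,"az":0.06},{"tx":-5.6,"ty":1.2,"tz":1,"az":0.1},{"tx":-8.4,"ty":1.8,"tz":1.5,"az":0.15},{"tx":-11.2,"ty":2.4,"tz":2,"az":0.2},{"tx":-14,"ty":3,"tz":2.5,"az":0.24},{"tx":-16.9,"ty":3.6,"tz":3,"az":0.29},{"tx":-19.3,"ty":4.1,"tz":3.4,"az":0.34},{"tx":-21.1,"ty":4.5,"tz":3.8,"az":0.37},{"tx":-22.1,"ty":4.7,"tz":3.9,"az":0.39},{"tx":-22.48,"ty":4.79,"tz":4,"az":0.391},{"tx":-22.5,"ty":4.8,"tz":4.3,"az":0.39},{"tx":-22.5,"ty":4.8,"tz":5.3,"az":0.39},{"tx":-22.5,"ty":4.8,"tz":6.9,"az":0.39},{"tx":-22.5,"ty":4.8,"tz":9.2,"az":0.39},{"tx":-22.5,"ty":4.8,"tz":11.4,"az":0.39},{"tx":-22.5,"ty":4.8,"tz":13.1,"az":0.39},{"tx":-22.5,"ty":4.8,"tz":14,"az":0.39},{"tx":-22.48,"ty":4.79,"tz":14.35,"az":0.391}]
```

```bash
rm cmd.json; sed -i "s/zip(('tx','ty','tz','az'),r) if v!=0)/zip(('tx','ty','tz','ax','ay','az'),r[:3]+[0,0]+r[3:]))/" mv.py; python3 mv.py .5,0,.22,100,18
```

```text
t 0.1 cmd [0.168, 0.524, 0.25, 162.193] meas-cmd mm [0.1, -0.5, -0.6] rot [-179.93, 0.0, 162.19] open 85.5 F [-0.3, -0.0, 0.2]
max step [3.4  2.9  0.3  0.08]
18 rows
[{"tx":-0.4,"ty":-0.4,"tz":0,"ax":0,"ay":0,"az":0.01},{"tx":-1.7,"ty":-1.4,"tz":0.1,"ax":0,"ay":0,"az":0.04},{"tx":-3.8,"ty":-3.2,"tz":0.2,"ax":0,"ay":0,"az":0.09},{"tx":-6.8,"ty":-5.7,"tz":0.4,"ax":0,"ay":0,"az":0.16},{"tx":-10.2,"ty":-8.5,"tz":0.6,"ax":0,"ay":0,"az":0.23},{"tx":-13.6,"ty":-11.4,"tz":0.9,"ax":0,"ay":0,"az":0.31},{"tx":-17,"ty":-14.2,"tz":1.1,"ax":0,"ay":0,"az":0.39},{"tx":-20.4,"ty":-17,"tz":1.3,"ax":0,"ay":0,"az":0.47},{"tx":-23.8,"ty":-19.9,"tz":1.5,"ax":0,"ay":0,"az":0.54},{"tx":-27.2,"ty":-22.7,"tz":1.7,"ax":0,"ay":0,"az":0.62},{"tx":-30.6,"ty":-25.5,"tz":1.9,"ax":0,"ay":0,"az":0.7},{"tx":-34,"ty":-28.4,"tz":2.1,"ax":0,"ay":0,"az":0.78},{"tx":-37.4,"ty":-31.2,"tz":2.4,"ax":0,"ay":0,"az":0.85},{"tx":-40.8,"ty":-34.1,"tz":2.6,"ax":0,"ay":0,"az":0.93},{"tx":-43.8,"ty":-36.5,"tz":2.8,"ax":0,"ay":0,"az":1},{"tx":-45.9,"ty":-38.3,"tz":2.9,"ax":0,"ay":0,"az":1.05},{"tx":-47.2,"ty":-39.4,"tz":3,"ax":0,"ay":0,"az":1.08},{"tx":-47.63,"ty":-39.74,"tz":3,"ax":0,"ay":0,"az":1.085}]
```

play_rows --commands '[{"tx": -0.4,"ty": -0.4,"tz": 0,"ax": 0,"ay": 0,"az": 0.01},{"tx": -1.7,"ty": -1.4,"tz": 0.1,"ax": 0,"ay": 0,"az": 0.04},{"tx": -3.8,"ty": -3.2,"tz": 0.2,"ax": 0,"ay": 0,"az": 0.09},{"tx": -6.8,"ty": -5.7,"tz": 0.4,"ax": 0,"ay": 0,"az": 0.16},{"tx": -10.2,"ty": -8.5,"tz": 0.6,"ax": 0,"ay": 0,"az": 0.23},{"tx": -13.6,"ty": -11.4,"tz": 0.9,"ax": 0,"ay": 0,"az": 0.31},{"tx": -17,"ty": -14.2,"tz": 1.1,"ax": 0,"ay": 0,"az": 0.39},{"tx": -20.4,"ty": -17,"tz": 1.3,"ax": 0,"ay": 0,"az": 0.47},{"tx": -23.8,"ty": -19.9,"tz": 1.5,"ax": 0,"ay": 0,"az": 0.54},{"tx": -27.2,"ty": -22.7,"tz": 1.7,"ax": 0,"ay": 0,"az": 0.62},{"tx": -30.6,"ty": -25.5,"tz": 1.9,"ax": 0,"ay": 0,"az": 0.7},{"tx": -34,"ty": -28.4,"tz": 2.1,"ax": 0,"ay": 0,"az": 0.78},{"tx": -37.4,"ty": -31.2,"tz": 2.4,"ax": 0,"ay": 0,"az": 0.85},{"tx": -40.8,"ty": -34.1,"tz": 2.6,"ax": 0,"ay": 0,"az": 0.93},{"tx": -43.8,"ty": -36.5,"tz": 2.8,"ax": 0,"ay": 0,"az": 1},{"tx": -45.9,"ty": -38.3,"tz": 2.9,"ax": 0,"ay": 0,"az": 1.05},{"tx": -47.2,"ty": -39.4,"tz": 3,"ax": 0,"ay": 0,"az": 1.08},{"tx": -47.63,"ty": -39.74,"tz": 3,"ax": 0,"ay": 0,"az": 1.085}]'

```text
time: 1.9
ee_pos: [0.5001, -0.002, 0.2196]
tcp_rot: [-180.0, 0.0, 99.8]
wrist_force: [-0.9, 0.2, 0.1]
opening: 0.0851
```

```bash
python3 mv.py .5863,-.2130,.18,77.6,11 .5863,-.2130,.0765,77.6,8
```

```text
t 1.9 cmd [0.5, -0.0, 0.22, 100.0271] meas-cmd mm [0.1, -2.0, -0.4] rot [-179.96, 0.0, 99.84] open 85.1 F [-0.9, 0.2, 0.1]
max step [3.3  0.7  0.6  0.06]
max step [0.02 0.01 2.3  0.  ]
19 rows
[{"tx":-0.4,"ty":0.1,"tz":0.1,"ax":0,"ay":0,"az":0.01},{"tx":-1.6,"ty":0.3,"tz":0.3,"ax":0,"ay":0,"az":0.03},{"tx":-3.6,"ty":0.8,"tz":0.6,"ax":0,"ay":0,"az":0.06},{"tx":-6.4,"ty":1.4,"tz":1.1,"ax":0,"ay":0,"az":0.11},{"tx":-9.6,"ty":2.1,"tz":1.7,"ax":0,"ay":0,"az":0.17},{"tx":-12.8,"ty":2.7,"tz":2.3,"ax":0,"ay":0,"az":0.22},{"tx":-16.1,"ty":3.4,"tz":2.9,"ax":0,"ay":0,"az":0.28},{"tx":-18.9,"ty":4,"tz":3.4,"ax":0,"ay":0,"az":0.33},{"tx":-20.9,"ty":4.5,"tz":3.7,"ax":0,"ay":0,"az":0.36},{"tx":-22.1,"ty":4.7,"tz":3.9,"ax":0,"ay":0,"az":0.38},{"tx":-22.48,"ty":4.79,"tz":4,"ax":0,"ay":0,"az":0.391},{"tx":-22.5,"ty":4.8,"tz":4.3,"ax":0,"ay":0,"az":0.39},{"tx":-22.5,"ty":4.8,"tz":5.3,"ax":0,"ay":0,"az":0.39},{"tx":-22.5,"ty":4.8,"tz":6.9,"ax":0,"ay":0,"az":0.39},{"tx":-22.5,"ty":4.8,"tz":9.2,"ax":0,"ay":0,"az":0.39},{"tx":-22.5,"ty":4.8,"tz":11.4,"ax":0,"ay":0,"az":0.39},{"tx":-22.5,"ty":4.8,"tz":13.1,"ax":0,"ay":0,"az":0.39},{"tx":-22.5,"ty":4.8,"tz":14,"ax":0,"ay":0,"az":0.39},{"tx":-22.48,"ty":4.79,"tz":14.35,"ax":0,"ay":0,"az":0.391}]
```

play_rows --commands '[{"tx": -0.4,"ty": 0.1,"tz": 0.1,"ax": 0,"ay": 0,"az": 0.01},{"tx": -1.6,"ty": 0.3,"tz": 0.3,"ax": 0,"ay": 0,"az": 0.03},{"tx": -3.6,"ty": 0.8,"tz": 0.6,"ax": 0,"ay": 0,"az": 0.06},{"tx": -6.4,"ty": 1.4,"tz": 1.1,"ax": 0,"ay": 0,"az": 0.11},{"tx": -9.6,"ty": 2.1,"tz": 1.7,"ax": 0,"ay": 0,"az": 0.17},{"tx": -12.8,"ty": 2.7,"tz": 2.3,"ax": 0,"ay": 0,"az": 0.22},{"tx": -16.1,"ty": 3.4,"tz": 2.9,"ax": 0,"ay": 0,"az": 0.28},{"tx": -18.9,"ty": 4,"tz": 3.4,"ax": 0,"ay": 0,"az": 0.33},{"tx": -20.9,"ty": 4.5,"tz": 3.7,"ax": 0,"ay": 0,"az": 0.36},{"tx": -22.1,"ty": 4.7,"tz": 3.9,"ax": 0,"ay": 0,"az": 0.38},{"tx": -22.48,"ty": 4.79,"tz": 4,"ax": 0,"ay": 0,"az": 0.391},{"tx": -22.5,"ty": 4.8,"tz": 4.3,"ax": 0,"ay": 0,"az": 0.39},{"tx": -22.5,"ty": 4.8,"tz": 5.3,"ax": 0,"ay": 0,"az": 0.39},{"tx": -22.5,"ty": 4.8,"tz": 6.9,"ax": 0,"ay": 0,"az": 0.39},{"tx": -22.5,"ty": 4.8,"tz": 9.2,"ax": 0,"ay": 0,"az": 0.39},{"tx": -22.5,"ty": 4.8,"tz": 11.4,"ax": 0,"ay": 0,"az": 0.39},{"tx": -22.5,"ty": 4.8,"tz": 13.1,"ax": 0,"ay": 0,"az": 0.39},{"tx": -22.5,"ty": 4.8,"tz": 14,"ax": 0,"ay": 0,"az": 0.39},{"tx": -22.48,"ty": 4.79,"tz": 14.35,"ax": 0,"ay": 0,"az": 0.391}]'

```text
time: 3.8
ee_pos: [0.5859, -0.2126, 0.0755]
tcp_rot: [-179.9, -0.0, 77.7]
wrist_force: [0.8, -0.7, 1.2]
opening: 0.0853
```

```bash
python3 - <<'E'
from h import *
p,W,c=cam('scene'); q,_,_=cam('top')
save('g1',np.hstack([cv2.resize(p[130:300,90:260],(400,400)),cv2.resize(q[150:310,370:530],(400,400))]))
o=bot.get_obs();print(o['ee_pos'],o['tcp_rot'],o['wrist_force'])
E
```

```text
[ 0.58638078 -0.21300956  0.07657248] [-1.79997814e+02 -8.02388859e-04  7.76526906e+01] [ 0.87044981  0.30637331 -0.43306413]
```

View pics/g1.png

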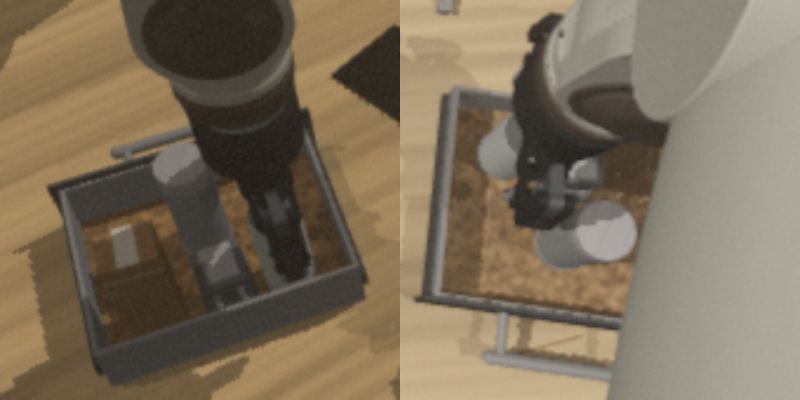

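The fingers straddle the bottle (scene pane around (275,230)), and the other parts are undisturbed. Closing now.

play_rows --commands '[{"tx": 0,"ty": 0,"tz": 0,"ax": 0,"ay": 0,"az": 0},{"tx": 0,"ty": 0,"tz": 0,"ax": 0,"ay": 0,"az": 0},{"tx": 0,"ty": 0,"tz": 0,"ax": 0,"ay": 0,"az": 0},{"tx": 0,"ty": 0,"tz": 0,"ax": 0,"ay": 0,"az": 0},{"tx": 0,"ty": 0,"tz": 0,"ax": 0,"ay": 0,"az": 0},{"tx": 0,"ty": 0,"tz": 0,"ax": 0,"ay": 0,"az": 0},{"tx": 0,"ty": 0,"tz": 0,"ax": 0,"ay": 0,"az": 0},{"tx": 0,"ty": 0,"tz": 0,"ax": 0,"ay": 0,"az": 0}]' --grip 3.0 --newtons 40

```text
time: 4.7
ee_pos: [0.5867, -0.2136, 0.0773]
tcp_rot: [179.9, 0.0, 77.6]
wrist_force: [-1.9, 0.5, 4.9]
opening: 0.0411
```

```bash
python3 mv.py .5863,-.2130,.165,77.6,8 .589,-.09,.165,45,11
```

```text
t 4.7 cmd [0.5863, -0.213, 0.0765, 77.6244] meas-cmd mm [0.5, -0.5, 0.8] rot [179.94, 0.01, 77.62] open 41.1 F [-1.9, 0.5, 4.9]
max step [0.01 0.   2.   0.  ]
max step [1.7  0.4  0.05 0.09]
19 rows
[{"tx":0,"ty":0,"tz":-0.3,"ax":0,"ay":0,"az":0},{"tx":0,"ty":0,"tz":-1.1,"ax":0,"ay":0,"az":0},{"tx":0,"ty":0,"tz":-2.5,"ax":0,"ay":0,"az":0},{"tx":0,"ty":0,"tz":-4.4,"ax":0,"ay":0,"az":0},{"tx":0,"ty":0,"tz":-6.4,"ax":0,"ay":0,"az":0},{"tx":0,"ty":0,"tz":-7.7,"ax":0,"ay":0,"az":0},{"tx":0,"ty":0,"tz":-8.6,"ax":0,"ay":0,"az":0},{"tx":0.01,"ty":0,"tz":-8.85,"ax":0,"ay":0,"az":0},{"tx":0.2,"ty":0,"tz":-8.8,"ax":0,"ay":0,"az":0.01},{"tx":0.9,"ty":-0.2,"tz":-8.8,"ax":0,"ay":0,"az":0.04},{"tx":1.9,"ty":-0.4,"tz":-8.8,"ax":0,"ay":0,"az":0.09},{"tx":3.5,"ty":-0.7,"tz":-8.8,"ax":0,"ay":0,"az":0.16},{"tx":5.2,"ty":-1,"tz":-8.8,"ax":0,"ay":0,"az":0.24},{"tx":6.9,"ty":-1.4,"tz":-8.8,"ax":0,"ay":0,"az":0.33},{"tx":8.6,"ty":-1.7,"tz":-8.8,"ax":0,"ay":0,"az":0.41},{"tx":10.1,"ty":-2,"tz":-8.8,"ax":0,"ay":0,"az":0.48},{"tx":11.2,"ty":-2.2,"tz":-8.8,"ax":0,"ay":0,"az":0.53},{"tx":11.9,"ty":-2.3,"tz":-8.8,"ax":0,"ay":0,"az":0.56},{"tx":12.08,"ty":-2.37,"tz":-8.85,"ax":0,"ay":0,"az":0.569}]
```

play_rows --commands '[{"tx": 0,"ty": 0,"tz": -0.3,"ax": 0,"ay": 0,"az": 0},{"tx": 0,"ty": 0,"tz": -1.1,"ax": 0,"ay": 0,"az": 0},{"tx": 0,"ty": 0,"tz": -2.5,"ax": 0,"ay": 0,"az": 0},{"tx": 0,"ty": 0,"tz": -4.4,"ax": 0,"ay": 0,"az": 0},{"tx": 0,"ty": 0,"tz": -6.4,"ax": 0,"ay": 0,"az": 0},{"tx": 0,"ty": 0,"tz": -7.7,"ax": 0,"ay": 0,"az": 0},{"tx": 0,"ty": 0,"tz": -8.6,"ax": 0,"ay": 0,"az": 0},{"tx": 0.01,"ty": 0,"tz": -8.85,"ax": 0,"ay": 0,"az": 0},{"tx": 0.2,"ty": 0,"tz": -8.8,"ax": 0,"ay": 0,"az": 0.01},{"tx": 0.9,"ty": -0.2,"tz": -8.8,"ax": 0,"ay": 0,"az": 0.04},{"tx": 1.9,"ty": -0.4,"tz": -8.8,"ax": 0,"ay": 0,"az": 0.09},{"tx": 3.5,"ty": -0.7,"tz": -8.8,"ax": 0,"ay": 0,"az": 0.16},{"tx": 5.2,"ty": -1,"tz": -8.8,"ax": 0,"ay": 0,"az": 0.24},{"tx": 6.9,"ty": -1.4,"tz": -8.8,"ax": 0,"ay": 0,"az": 0.33},{"tx": 8.6,"ty": -1.7,"tz": -8.8,"ax": 0,"ay": 0,"az": 0.41},{"tx": 10.1,"ty": -2,"tz": -8.8,"ax": 0,"ay": 0,"az": 0.48},{"tx": 11.2,"ty": -2.2,"tz": -8.8,"ax": 0,"ay": 0,"az": 0.53},{"tx": 11.9,"ty": -2.3,"tz": -8.8,"ax": 0,"ay": 0,"az": 0.56},{"tx": 12.08,"ty": -2.37,"tz": -8.85,"ax": 0,"ay": 0,"az": 0.569}]'

```text
time: 6.6
ee_pos: [0.5888, -0.0894, 0.1638]
tcp_rot: [-179.9, 0.1, 45.0]
wrist_force: [-0.4, -0.5, -1.8]
opening: 0.0413
```

```bash
python3 mv.py .591,.0233,.125,15.3,11 .591,.0233,.0765,15.3,8; python3 - <<'E'
from h import *
p,W,c=cam('scene');q,_,_=cam('top'); save('g2',np.hstack([p[:300,60:400],q[100:400,250:530]]))
E
```

```text
t 6.6 cmd [0.589, -0.09, 0.165, 45.0231] meas-cmd mm [-0.2, 0.6, -1.2] rot [-179.92, 0.05, 45.01] open 41.3 F [-0.4, -0.5, -1.8]
max step [1.2  1.2  0.6  0.08]
max step [0.05 0.03 1.1  0.  ]
19 rows
[{"tx":0.1,"ty":-0.1,"tz":0.1,"ax":0,"ay":0,"az":0.01},{"tx":0.6,"ty":-0.6,"tz":0.3,"ax":0,"ay":0,"az":0.04},{"tx":1.3,"ty":-1.3,"tz":0.6,"ax":0,"ay":0,"az":0.08},{"tx":2.3,"ty":-2.2,"tz":1.1,"ax":0,"ay":0,"az":0.15},{"tx":3.5,"ty":-3.4,"tz":1.7,"ax":0,"ay":0,"az":0.22},{"tx":4.7,"ty":-4.5,"tz":2.3,"ax":0,"ay":0,"az":0.3},{"tx":5.8,"ty":-5.6,"tz":2.9,"ax":0,"ay":0,"az":0.37},{"tx":6.8,"ty":-6.6,"tz":3.4,"ax":0,"ay":0,"az":0.44},{"tx":7.6,"ty":-7.3,"tz":3.7,"ax":0,"ay":0,"az":0.48},{"tx":8,"ty":-7.7,"tz":3.9,"ax":0,"ay":0,"az":0.51},{"tx":8.15,"ty":-7.87,"tz":4,"ax":0,"ay":0,"az":0.519},{"tx":8.2,"ty":-7.9,"tz":4.2,"ax":0,"ay":0,"az":0.52},{"tx":8.2,"ty":-7.9,"tz":4.6,"ax":0,"ay":0,"az":0.52},{"tx":8.2,"ty":-7.9,"tz":5.4,"ax":0,"ay":0,"az":0.52},{"tx":8.2,"ty":-7.9,"tz":6.4,"ax":0,"ay":0,"az":0.52},{"tx":8.2,"ty":-7.9,"tz":7.5,"ax":0,"ay":0,"az":0.52},{"tx":8.2,"ty":-7.9,"tz":8.2,"ax":0,"ay":0,"az":0.52},{"tx":8.2,"ty":-7.9,"tz":8.7,"ax":0,"ay":0,"az":0.52},{"tx":8.15,"ty":-7.87,"tz":8.85,"ax":0,"ay":0,"az":0.519}]
```

View pics/g2.png

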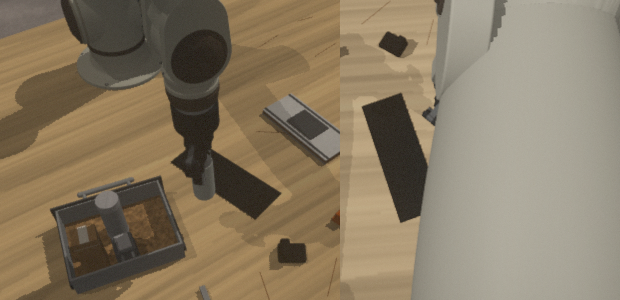

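Bottle is held upright (scene (203,180)). Placing it on the mat.

play_rows --commands '[{"tx": 0.1,"ty": -0.1,"tz": 0.1,"ax": 0,"ay": 0,"az": 0.01},{"tx": 0.6,"ty": -0.6,"tz": 0.3,"ax": 0,"ay": 0,"az": 0.04},{"tx": 1.3,"ty": -1.3,"tz": 0.6,"ax": 0,"ay": 0,"az": 0.08},{"tx": 2.3,"ty": -2.2,"tz": 1.1,"ax": 0,"ay": 0,"az": 0.15},{"tx": 3.5,"ty": -3.4,"tz": 1.7,"ax": 0,"ay": 0,"az": 0.22},{"tx": 4.7,"ty": -4.5,"tz": 2.3,"ax": 0,"ay": 0,"az": 0.3},{"tx": 5.8,"ty": -5.6,"tz": 2.9,"ax": 0,"ay": 0,"az": 0.37},{"tx": 6.8,"ty": -6.6,"tz": 3.4,"ax": 0,"ay": 0,"az": 0.44},{"tx": 7.6,"ty": -7.3,"tz": 3.7,"ax": 0,"ay": 0,"az": 0.48},{"tx": 8,"ty": -7.7,"tz": 3.9,"ax": 0,"ay": 0,"az": 0.51},{"tx": 8.15,"ty": -7.87,"tz": 4,"ax": 0,"ay": 0,"az": 0.519},{"tx": 8.2,"ty": -7.9,"tz": 4.2,"ax": 0,"ay": 0,"az": 0.52},{"tx": 8.2,"ty": -7.9,"tz": 4.6,"ax": 0,"ay": 0,"az": 0.52},{"tx": 8.2,"ty": -7.9,"tz": 5.4,"ax": 0,"ay": 0,"az": 0.52},{"tx": 8.2,"ty": -7.9,"tz": 6.4,"ax": 0,"ay": 0,"az": 0.52},{"tx": 8.2,"ty": -7.9,"tz": 7.5,"ax": 0,"ay": 0,"az": 0.52},{"tx": 8.2,"ty": -7.9,"tz": 8.2,"ax": 0,"ay": 0,"az": 0.52},{"tx": 8.2,"ty": -7.9,"tz": 8.7,"ax": 0,"ay": 0,"az": 0.52},{"tx": 8.15,"ty": -7.87,"tz": 8.85,"ax": 0,"ay": 0,"az": 0.519}]'

```text
time: 8.6
ee_pos: [0.591, 0.0232, 0.0763]
tcp_rot: [-180.0, 0.0, 15.3]
wrist_force: [-2.6, 4.3, 4.5]
opening: 0.0411
```

```bash
python3 - <<'E'
from h import *
a=np.load('top0.npz');W=a['W'].reshape(-1,3)
b=np.load('scene0.npz')['W'].reshape(-1,3)
for w in(W,b):
  for x,y in((.53,-.19),(.47,-.27),(.52,-.21)):
    m=(np.hypot(w[:,0]-x,w[:,1]-y)<.012)&(w[:,2]<.02); print(m.sum(),np.median(w[m,2]))
  m=(np.hypot(w[:,0]-.5138,w[:,1]-.0022)<.03);print('mat',np.median(w[m,2]))
  m=(np.hypot(w[:,0]-.4,w[:,1]-.0022)<.03);print('bench',np.median(w[m,2]))
o=bot.get_obs();print(o['ee_pos'],o['wrist_force'])
E
```

```text
106 0.005202881486661691
112 0.005159291041131197
102 0.005319868840317194
mat 0.0038020013820135243
bench 0.0028703324190405854
0 nan
50 0.005221545009155238
8 0.00546329191276733
mat 0.0037010068000327342
bench 0.003106480482147056
[0.59101663 0.02321506 0.07625089] [-2.57379915  4.25357808  4.49998116]
  return _methods._mean(a, axis=axis, dtype=dtype,
  ret = ret.dtype.type(ret / rcount)
```

play_rows --commands '[{"tx": 0,"ty": 0,"tz": 0,"ax": 0,"ay": 0,"az": 0},{"tx": 0,"ty": 0,"tz": 0,"ax": 0,"ay": 0,"az": 0},{"tx": 0,"ty": 0,"tz": 0,"ax": 0,"ay": 0,"az": 0},{"tx": 0,"ty": 0,"tz": 0,"ax": 0,"ay": 0,"az": 0},{"tx": 0,"ty": 0,"tz": 0,"ax": 0,"ay": 0,"az": 0},{"tx": 0,"ty": 0,"tz": -0.2,"ax": 0,"ay": 0,"az": 0},{"tx": 0,"ty": 0,"tz": -1,"ax": 0,"ay": 0,"az": 0},{"tx": 0,"ty": 0,"tz": -2.5,"ax": 0,"ay": 0,"az": 0},{"tx": 0,"ty": 0,"tz": -4.5,"ax": 0,"ay": 0,"az": 0},{"tx": 0,"ty": 0,"tz": -7,"ax": 0,"ay": 0,"az": 0},{"tx": 0,"ty": 0,"tz": -9.5,"ax": 0,"ay": 0,"az": 0},{"tx": 0,"ty": 0,"tz": -11,"ax": 0,"ay": 0,"az": 0},{"tx": 0,"ty": 0,"tz": -11.5,"ax": 0,"ay": 0,"az": 0}]' --grip 8.5

```text
time: 9.9
ee_pos: [0.5919, 0.023, 0.1949]
tcp_rot: [179.9, -0.2, 15.3]
wrist_force: [-0.1, 0.1, -0.3]
opening: 0.0849
```

```bash
python3 - <<'E'
import json
c=json.load(open('cmd.json'));c[2]+=.115;json.dump(c,open('cmd.json','w'))
E
python3 mv.py .5640,-.3205,.20,75,19
```

```text
t 9.9 cmd [0.5909, 0.0233, 0.1915, 15.2866] meas-cmd mm [1.0, -0.3, 3.4] rot [179.95, -0.23, 15.29] open 84.9 F [-0.1, 0.1, -0.3]
max step [0.8  2.2  0.1  0.07]
19 rows
[{"tx":-0.1,"ty":0.3,"tz":0,"ax":0,"ay":0,"az":-0.01},{"tx":-0.4,"ty":1.1,"tz":0,"ax":0,"ay":0,"az":-0.03},{"tx":-0.9,"ty":2.4,"tz":-0.1,"ax":0,"ay":0,"az":-0.08},{"tx":-1.6,"ty":4.3,"tz":-0.1,"ax":0,"ay":0,"az":-0.14},{"tx":-2.3,"ty":6.5,"tz":-0.2,"ax":0,"ay":0,"az":-0.21},{"tx":-3.1,"ty":8.7,"tz":-0.2,"ax":0,"ay":0,"az":-0.28},{"tx":-3.9,"ty":10.8,"tz":-0.3,"ax":0,"ay":0,"az":-0.35},{"tx":-4.7,"ty":13,"tz":-0.3,"ax":0,"ay":0,"az":-0.42},{"tx":-5.4,"ty":15.1,"tz":-0.4,"ax":0,"ay":0,"az":-0.49},{"tx":-6.2,"ty":17.3,"tz":-0.5,"ax":0,"ay":0,"az":-0.56},{"tx":-7,"ty":19.5,"tz":-0.5,"ax":0,"ay":0,"az":-0.63},{"tx":-7.8,"ty":21.6,"tz":-0.6,"ax":0,"ay":0,"az":-0.69},{"tx":-8.6,"ty":23.8,"tz":-0.6,"ax":0,"ay":0,"az":-0.76},{"tx":-9.3,"ty":26,"tz":-0.7,"ax":0,"ay":0,"az":-0.83},{"tx":-10.1,"ty":28.1,"tz":-0.7,"ax":0,"ay":0,"az":-0.9},{"tx":-10.8,"ty":30,"tz":-0.8,"ax":0,"ay":0,"az":-0.96},{"tx":-11.3,"ty":31.4,"tz":-0.8,"ax":0,"ay":0,"az":-1.01},{"tx":-11.6,"ty":32.2,"tz":-0.8,"ax":0,"ay":0,"az":-1.03},{"tx":-11.66,"ty":32.45,"tz":-0.85,"ax":0,"ay":0,"az":-1.042}]
```

play_rows --commands '[{"tx": -0.1,"ty": 0.4,"tz": 0,"ax": 0,"ay": 0,"az": -0.01},{"tx": -0.5,"ty": 1.4,"tz": 0,"ax": 0,"ay": 0,"az": -0.05},{"tx": -1.2,"ty": 3.4,"tz": -0.1,"ax": 0,"ay": 0,"az": -0.11},{"tx": -2.2,"ty": 6,"tz": -0.2,"ax": 0,"ay": 0,"az": -0.19},{"tx": -3.2,"ty": 9,"tz": -0.3,"ax": 0,"ay": 0,"az": -0.29},{"tx": -4.3,"ty": 12,"tz": -0.3,"ax": 0,"ay": 0,"az": -0.39},{"tx": -5.4,"ty": 15,"tz": -0.4,"ax": 0,"ay": 0,"az": -0.49},{"tx": -6.5,"ty": 18,"tz": -0.5,"ax": 0,"ay": 0,"az": -0.59},{"tx": -7.6,"ty": 21,"tz": -0.6,"ax": 0,"ay": 0,"az": -0.69},{"tx": -8.7,"ty": 24,"tz": -0.7,"ax": 0,"ay": 0,"az": -0.79},{"tx": -9.7,"ty": 27,"tz": -0.8,"ax": 0,"ay": 0,"az": -0.88},{"tx": -10.6,"ty": 29.6,"tz": -0.8,"ax": 0,"ay": 0,"az": -0.95},{"tx": -11.2,"ty": 31.3,"tz": -0.8,"ax": 0,"ay": 0,"az": -1.01},{"tx": -11.6,"ty": 32.2,"tz": -0.85,"ax": 0,"ay": 0,"az": -1.03},{"tx": -11.66,"ty": 32.45,"tz": -0.85,"ax": 0,"ay": 0,"az": -1.042},{"tx": -11.66,"ty": 32.45,"tz": -0.85,"ax": 0,"ay": 0,"az": -1.042}]'

```text
time: 11.5
ee_pos: [0.5639, -0.321, 0.1991]
tcp_rot: [-179.9, -0.0, 75.0]
wrist_force: [-0.5, -0.3, 0.3]
opening: 0.0846
```

```bash
python3 mv.py .5640,-.3205,.0895,75,9; python3 - <<'E'
from h import *
p,W,c=cam('scene');q,_,_=cam('top'); save('g3',np.hstack([p[:300,60:400],q[100:400,250:530]]))
E
```

```text
t 11.5 cmd [0.564, -0.3205, 0.2, 74.9888] meas-cmd mm [-0.1, -0.5, -0.9] rot [-179.93, -0.02, 74.97] open 84.6 F [-0.5, -0.3, 0.3]
max step [0.  0.  2.2 0. ]
9 rows
[{"tx":0,"ty":0,"tz":0.3,"ax":0,"ay":0,"az":0},{"tx":0,"ty":0,"tz":1.1,"ax":0,"ay":0,"az":0},{"tx":0,"ty":0,"tz":2.5,"ax":0,"ay":0,"az":0},{"tx":0,"ty":0,"tz":4.4,"ax":0,"ay":0,"az":0},{"tx":0,"ty":0,"tz":6.6,"ax":0,"ay":0,"az":0},{"tx":0,"ty":0,"tz":8.6,"ax":0,"ay":0,"az":0},{"tx":0,"ty":0,"tz":9.9,"ax":0,"ay":0,"az":0},{"tx":0,"ty":0,"tz":10.8,"ax":0,"ay":0,"az":0},{"tx":0,"ty":0,"tz":11.05,"ax":0,"ay":0,"az":0}]
```

View pics/g3.png

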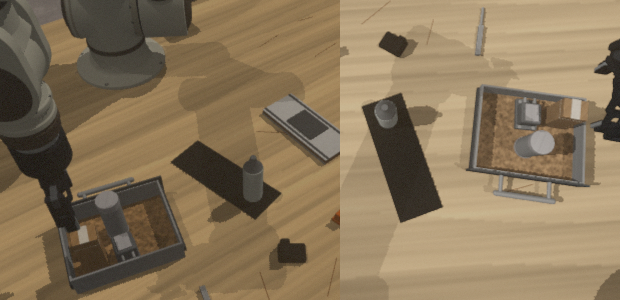

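Bottle stands upright on the mat (scene (253,180)), and the fingers line up with the carton. Descending and gripping.

play_rows --commands '[{"tx": 0,"ty": 0,"tz": 0.3,"ax": 0,"ay": 0,"az": 0},{"tx": 0,"ty": 0,"tz": 1.1,"ax": 0,"ay": 0,"az": 0},{"tx": 0,"ty": 0,"tz": 2.5,"ax": 0,"ay": 0,"az": 0},{"tx": 0,"ty": 0,"tz": 4.4,"ax": 0,"ay": 0,"az": 0},{"tx": 0,"ty": 0,"tz": 6.6,"ax": 0,"ay": 0,"az": 0},{"tx": 0,"ty": 0,"tz": 8.6,"ax": 0,"ay": 0,"az": 0},{"tx": 0,"ty": 0,"tz": 9.9,"ax": 0,"ay": 0,"az": 0},{"tx": 0,"ty": 0,"tz": 10.8,"ax": 0,"ay": 0,"az": 0},{"tx": 0,"ty": 0,"tz": 11.05,"ax": 0,"ay": 0,"az": 0}]'

```text
time: 12.5
ee_pos: [0.5638, -0.3205, 0.0883]
tcp_rot: [-179.9, -0.0, 75.0]
wrist_force: [-0.9, 0.3, -0.9]
opening: 0.085
```

play_rows --commands '[{"tx": 0,"ty": 0,"tz": 0,"ax": 0,"ay": 0,"az": 0},{"tx": 0,"ty": 0,"tz": 0,"ax": 0,"ay": 0,"az": 0},{"tx": 0,"ty": 0,"tz": 0,"ax": 0,"ay": 0,"az": 0},{"tx": 0,"ty": 0,"tz": 0,"ax": 0,"ay": 0,"az": 0},{"tx": 0,"ty": 0,"tz": 0,"ax": 0,"ay": 0,"az": 0},{"tx": 0,"ty": 0,"tz": 0,"ax": 0,"ay": 0,"az": 0},{"tx": 0,"ty": 0,"tz": 0,"ax": 0,"ay": 0,"az": 0},{"tx": 0,"ty": 0,"tz": 0,"ax": 0,"ay": 0,"az": 0}]' --grip 2.6 --newtons 40

```text
time: 13.3
ee_pos: [0.5644, -0.321, 0.0904]
tcp_rot: [179.9, 0.0, 75.0]
wrist_force: [-1.3, 1.0, 5.7]
opening: 0.0359
```

```bash
python3 mv.py .5640,-.3205,.215,75,10
```

```text
t 13.3 cmd [0.564, -0.3205, 0.0895, 74.9888] meas-cmd mm [0.4, -0.5, 0.9] rot [179.94, 0.02, 74.99] open 35.9 F [-1.3, 1.0, 5.7]
max step [0.  0.  2.1 0. ]
10 rows
[{"tx":0,"ty":0,"tz":-0.3,"ax":0,"ay":0,"az":0},{"tx":0,"ty":0,"tz":-1,"ax":0,"ay":0,"az":0},{"tx":0,"ty":0,"tz":-2.4,"ax":0,"ay":0,"az":0},{"tx":0,"ty":0,"tz":-4.2,"ax":0,"ay":0,"az":0},{"tx":0,"ty":0,"tz":-6.3,"ax":0,"ay":0,"az":0},{"tx":0,"ty":0,"tz":-8.4,"ax":0,"ay":0,"az":0},{"tx":0,"ty":0,"tz":-10.2,"ax":0,"ay":0,"az":0},{"tx":0,"ty":0,"tz":-11.5,"ax":0,"ay":0,"az":0},{"tx":0,"ty":0,"tz":-12.3,"ax":0,"ay":0,"az":0},{"tx":0,"ty":0,"tz":-12.55,"ax":0,"ay":0,"az":0}]
```

play_rows --commands '[{"tx": 0,"ty": 0,"tz": -0.3,"ax": 0,"ay": 0,"az": 0},{"tx": 0,"ty": 0,"tz": -1,"ax": 0,"ay": 0,"az": 0},{"tx": 0,"ty": 0,"tz": -2.4,"ax": 0,"ay": 0,"az": 0},{"tx": 0,"ty": 0,"tz": -4.2,"ax": 0,"ay": 0,"az": 0},{"tx": 0,"ty": 0,"tz": -6.3,"ax": 0,"ay": 0,"az": 0},{"tx": 0,"ty": 0,"tz": -8.4,"ax": 0,"ay": 0,"az": 0},{"tx": 0,"ty": 0,"tz": -10.2,"ax": 0,"ay": 0,"az": 0},{"tx": 0,"ty": 0,"tz": -11.5,"ax": 0,"ay": 0,"az": 0},{"tx": 0,"ty": 0,"tz": -12.3,"ax": 0,"ay": 0,"az": 0},{"tx": 0,"ty": 0,"tz": -12.55,"ax": 0,"ay": 0,"az": 0}]'

```text
time: 14.3
ee_pos: [0.5644, -0.3209, 0.2159]
tcp_rot: [179.9, 0.0, 75.0]
wrist_force: [0.4, -0.3, -2.0]
opening: 0.0355
```

```bash
python3 mv.py .5138,.0022,.19,15.3,17; python3 - <<'E'
from h import *
p,W,c=cam('scene');save('g4',p[:300,60:400])
E
```

```text
t 14.3 cmd [0.564, -0.3205, 0.215, 74.9888] meas-cmd mm [0.4, -0.5, 0.9] rot [179.94, 0.01, 74.99] open 35.5 F [0.4, -0.3, -2.0]
max step [2.3  1.1  0.2  0.08]
17 rows
[{"tx":0.3,"ty":-0.1,"tz":0,"ax":0,"ay":0,"az":0.01},{"tx":1.1,"ty":-0.5,"tz":0.1,"ax":0,"ay":0,"az":0.04},{"tx":2.6,"ty":-1.1,"tz":0.2,"ax":0,"ay":0,"az":0.09},{"tx":4.6,"ty":-2,"tz":0.4,"ax":0,"ay":0,"az":0.16},{"tx":6.9,"ty":-3,"tz":0.6,"ax":0,"ay":0,"az":0.24},{"tx":9.2,"ty":-4.1,"tz":0.8,"ax":0,"ay":0,"az":0.32},{"tx":11.5,"ty":-5.1,"tz":1,"ax":0,"ay":0,"az":0.4},{"tx":13.8,"ty":-6.1,"tz":1.2,"ax":0,"ay":0,"az":0.48},{"tx":16.1,"ty":-7.1,"tz":1.3,"ax":0,"ay":0,"az":0.56},{"tx":18.4,"ty":-8.1,"tz":1.5,"ax":0,"ay":0,"az":0.64},{"tx":20.7,"ty":-9.1,"tz":1.7,"ax":0,"ay":0,"az":0.72},{"tx":23,"ty":-10.2,"tz":1.9,"ax":0,"ay":0,"az":0.8},{"tx":25.3,"ty":-11.2,"tz":2.1,"ax":0,"ay":0,"az":0.88},{"tx":27.3,"ty":-12.1,"tz":2.3,"ax":0,"ay":0,"az":0.95},{"tx":28.7,"ty":-12.7,"tz":2.4,"ax":0,"ay":0,"az":1},{"tx":29.6,"ty":-13.1,"tz":2.5,"ax":0,"ay":0,"az":1.03},{"tx":29.86,"ty":-13.21,"tz":2.5,"ax":0,"ay":0,"az":1.042}]
```

View pics/g4.png

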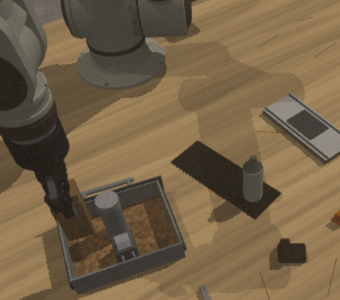

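play_rows --commands '[{"tx": 0.3,"ty": -0.1,"tz": 0,"ax": 0,"ay": 0,"az": 0.01},{"tx": 1.1,"ty": -0.5,"tz": 0.1,"ax": 0,"ay": 0,"az": 0.04},{"tx": 2.6,"ty": -1.1,"tz": 0.2,"ax": 0,"ay": 0,"az": 0.09},{"tx": 4.6,"ty": -2,"tz": 0.4,"ax": 0,"ay": 0,"az": 0.16},{"tx": 6.9,"ty": -3,"tz": 0.6,"ax": 0,"ay": 0,"az": 0.24},{"tx": 9.2,"ty": -4.1,"tz": 0.8,"ax": 0,"ay": 0,"az": 0.32},{"tx": 11.5,"ty": -5.1,"tz": 1,"ax": 0,"ay": 0,"az": 0.4},{"tx": 13.8,"ty": -6.1,"tz": 1.2,"ax": 0,"ay": 0,"az": 0.48},{"tx": 16.1,"ty": -7.1,"tz": 1.3,"ax": 0,"ay": 0,"az": 0.56},{"tx": 18.4,"ty": -8.1,"tz": 1.5,"ax": 0,"ay": 0,"az": 0.64},{"tx": 20.7,"ty": -9.1,"tz": 1.7,"ax": 0,"ay": 0,"az": 0.72},{"tx": 23,"ty": -10.2,"tz": 1.9,"ax": 0,"ay": 0,"az": 0.8},{"tx": 25.3,"ty": -11.2,"tz": 2.1,"ax": 0,"ay": 0,"az": 0.88},{"tx": 27.3,"ty": -12.1,"tz": 2.3,"ax": 0,"ay": 0,"az": 0.95},{"tx": 28.7,"ty": -12.7,"tz": 2.4,"ax": 0,"ay": 0,"az": 1},{"tx": 29.6,"ty": -13.1,"tz": 2.5,"ax": 0,"ay": 0,"az": 1.03},{"tx": 29.86,"ty": -13.21,"tz": 2.5,"ax": 0,"ay": 0,"az": 1.042}]'

```text
time: 16.05
ee_pos: [0.5133, 0.0029, 0.1891]
tcp_rot: [-180.0, 0.1, 15.3]
wrist_force: [-0.6, -0.2, -2.0]
opening: 0.0357
```

```bash
python3 mv.py .5138,.0022,.1,15.3,8 .5138,.0022,.0885,15.3,5; python3 - <<'E'
from h import *
p,W,c=cam('scene');save('g5',p[:300,60:400])
E
```

```text
t 16.05 cmd [0.5138, 0.0022, 0.19, 15.2866] meas-cmd mm [-0.5, 0.7, -0.9] rot [-179.97, 0.08, 15.29] open 35.7 F [-0.6, -0.2, -2.0]
max step [0. 0. 2. 0.]
max step [0.  0.  0.4 0. ]
13 rows
[{"tx":0,"ty":0,"tz":0.3,"ax":0,"ay":0,"az":0},{"tx":0,"ty":0,"tz":1.1,"ax":0,"ay":0,"az":0},{"tx":0,"ty":0,"tz":2.5,"ax":0,"ay":0,"az":0},{"tx":0,"ty":0,"tz":4.5,"ax":0,"ay":0,"az":0},{"tx":0,"ty":0,"tz":6.5,"ax":0,"ay":0,"az":0},{"tx":0,"ty":0,"tz":7.9,"ax":0,"ay":0,"az":0},{"tx":0,"ty":0,"tz":8.7,"ax":0,"ay":0,"az":0},{"tx":0,"ty":0,"tz":9,"ax":0,"ay":0,"az":0},{"tx":0,"ty":0,"tz":9.1,"ax":0,"ay":0,"az":0},{"tx":0,"ty":0,"tz":9.4,"ax":0,"ay":0,"az":0},{"tx":0,"ty":0,"tz":9.8,"ax":0,"ay":0,"az":0},{"tx":0,"ty":0,"tz":10.1,"ax":0,"ay":0,"az":0},{"tx":0,"ty":0,"tz":10.15,"ax":0,"ay":0,"az":0}]
```

View pics/g5.png

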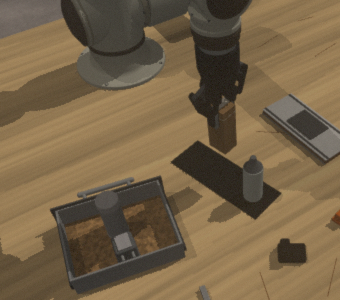

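Carton is upright in the gripper above the middle of the mat (scene (222,130)). Lowering, then releasing.

play_rows --commands '[{"tx": 0,"ty": 0,"tz": 0.3,"ax": 0,"ay": 0,"az": 0},{"tx": 0,"ty": 0,"tz": 1.1,"ax": 0,"ay": 0,"az": 0},{"tx": 0,"ty": 0,"tz": 2.5,"ax": 0,"ay": 0,"az": 0},{"tx": 0,"ty": 0,"tz": 4.5,"ax": 0,"ay": 0,"az": 0},{"tx": 0,"ty": 0,"tz": 6.5,"ax": 0,"ay": 0,"az": 0},{"tx": 0,"ty": 0,"tz": 7.9,"ax": 0,"ay": 0,"az": 0},{"tx": 0,"ty": 0,"tz": 8.7,"ax": 0,"ay": 0,"az": 0},{"tx": 0,"ty": 0,"tz": 9,"ax": 0,"ay": 0,"az": 0},{"tx": 0,"ty": 0,"tz": 9.3,"ax": 0,"ay": 0,"az": 0},{"tx": 0,"ty": 0,"tz": 9.6,"ax": 0,"ay": 0,"az": 0},{"tx": 0,"ty": 0,"tz": 9.9,"ax": 0,"ay": 0,"az": 0},{"tx": 0,"ty": 0,"tz": 10.1,"ax": 0,"ay": 0,"az": 0},{"tx": 0,"ty": 0,"tz": 10.15,"ax": 0,"ay": 0,"az": 0},{"tx": 0,"ty": 0,"tz": 10.15,"ax": 0,"ay": 0,"az": 0}]'

```text
time: 17.5
ee_pos: [0.5143, 0.0019, 0.0893]
tcp_rot: [180.0, -0.1, 15.3]
wrist_force: [-2.3, 0.4, 4.4]
opening: 0.0358
```

play_rows --commands '[{"tx": 0,"ty": 0,"tz": 0,"ax": 0,"ay": 0,"az": 0},{"tx": 0,"ty": 0,"tz": 0,"ax": 0,"ay": 0,"az": 0},{"tx": 0,"ty": 0,"tz": 0,"ax": 0,"ay": 0,"az": 0},{"tx": 0,"ty": 0,"tz": 0,"ax": 0,"ay": 0,"az": 0},{"tx": 0,"ty": 0,"tz": 0,"ax": 0,"ay": 0,"az": 0},{"tx": 0,"ty": 0,"tz": -0.2,"ax": 0,"ay": 0,"az": 0},{"tx": 0,"ty": 0,"tz": -1,"ax": 0,"ay": 0,"az": 0},{"tx": 0,"ty": 0,"tz": -2.5,"ax": 0,"ay": 0,"az": 0},{"tx": 0,"ty": 0,"tz": -4.5,"ax": 0,"ay": 0,"az": 0},{"tx": 0,"ty": 0,"tz": -7,"ax": 0,"ay": 0,"az": 0},{"tx": 0,"ty": 0,"tz": -9.5,"ax": 0,"ay": 0,"az": 0},{"tx": 0,"ty": 0,"tz": -11,"ax": 0,"ay": 0,"az": 0},{"tx": 0,"ty": 0,"tz": -11.5,"ax": 0,"ay": 0,"az": 0}]' --grip 8.5

```text
time: 18.8
ee_pos: [0.5147, 0.0018, 0.2066]
tcp_rot: [179.9, -0.2, 15.3]
wrist_force: [-1.0, -0.8, 0.8]
opening: 0.0853
```

```bash
cat > adj.py <<'E'
import json,sys
c=json.load(open('cmd.json'));c[2]+=float(sys.argv[1]);json.dump(c,open('cmd.json','w'))
E
python3 adj.py .115
python3 mv.py .51,-.2532,.19,-12.4,14
```

```text
t 18.8 cmd [0.5138, 0.0022, 0.2035, 15.2866] meas-cmd mm [0.9, -0.3, 3.1] rot [179.94, -0.21, 15.29] open 85.3 F [-1.0, -0.8, 0.8]
max step [0.8  2.5  0.2  0.05]
14 rows
[{"tx":-0.1,"ty":0.3,"tz":0,"ax":0,"ay":0,"az":0.01},{"tx":-0.4,"ty":1.2,"tz":0.1,"ax":0,"ay":0,"az":0.02},{"tx":-0.8,"ty":2.8,"tz":0.2,"ax":0,"ay":0,"az":0.05},{"tx":-1.4,"ty":4.9,"tz":0.3,"ax":0,"ay":0,"az":0.1},{"tx":-2.1,"ty":7.4,"tz":0.4,"ax":0,"ay":0,"az":0.14},{"tx":-2.8,"ty":9.8,"tz":0.5,"ax":0,"ay":0,"az":0.19},{"tx":-3.5,"ty":12.3,"tz":0.7,"ax":0,"ay":0,"az":0.24},{"tx":-4.3,"ty":14.7,"tz":0.8,"ax":0,"ay":0,"az":0.29},{"tx":-5,"ty":17.2,"tz":0.9,"ax":0,"ay":0,"az":0.34},{"tx":-5.7,"ty":19.6,"tz":1.1,"ax":0,"ay":0,"az":0.39},{"tx":-6.3,"ty":21.8,"tz":1.2,"ax":0,"ay":0,"az":0.43},{"tx":-6.7,"ty":23.3,"tz":1.3,"ax":0,"ay":0,"az":0.46},{"tx":-7,"ty":24.2,"tz":1.3,"ax":0,"ay":0,"az":0.48},{"tx":-7.1,"ty":24.53,"tz":1.35,"ax":0,"ay":0,"az":0.483}]
```

play_rows --commands '[{"tx": -0.1,"ty": 0.3,"tz": 0,"ax": 0,"ay": 0,"az": 0.01},{"tx": -0.4,"ty": 1.2,"tz": 0.1,"ax": 0,"ay": 0,"az": 0.02},{"tx": -0.8,"ty": 2.8,"tz": 0.2,"ax": 0,"ay": 0,"az": 0.05},{"tx": -1.4,"ty": 4.9,"tz": 0.3,"ax": 0,"ay": 0,"az": 0.1},{"tx": -2.1,"ty": 7.4,"tz": 0.4,"ax": 0,"ay": 0,"az": 0.14},{"tx": -2.8,"ty": 9.8,"tz": 0.5,"ax": 0,"ay": 0,"az": 0.19},{"tx": -3.5,"ty": 12.3,"tz": 0.7,"ax": 0,"ay": 0,"az": 0.24},{"tx": -4.3,"ty": 14.7,"tz": 0.8,"ax": 0,"ay": 0,"az": 0.29},{"tx": -5,"ty": 17.2,"tz": 0.9,"ax": 0,"ay": 0,"az": 0.34},{"tx": -5.7,"ty": 19.6,"tz": 1.1,"ax": 0,"ay": 0,"az": 0.39},{"tx": -6.3,"ty": 21.8,"tz": 1.2,"ax": 0,"ay": 0,"az": 0.43},{"tx": -6.7,"ty": 23.3,"tz": 1.3,"ax": 0,"ay": 0,"az": 0.46},{"tx": -7,"ty": 24.2,"tz": 1.3,"ax": 0,"ay": 0,"az": 0.48},{"tx": -7.1,"ty": 24.53,"tz": 1.35,"ax": 0,"ay": 0,"az": 0.483},{"tx": -7.1,"ty": 24.53,"tz": 1.35,"ax": 0,"ay": 0,"az": 0.483}]'

```text
time: 20.3
ee_pos: [0.5101, -0.2535, 0.1897]
tcp_rot: [-180.0, 0.0, -12.4]
wrist_force: [0.2, -0.5, 0.6]
opening: 0.085
```

```bash
python3 mv.py .51,-.2532,.0845,-12.4,9; python3 - <<'E'
from h import *
p,W,c=cam('scene');q,_,_=cam('top'); save('g6',np.hstack([p[:300,60:400],q[100:400,250:530]]))
E
```

```text
t 20.3 cmd [0.5099, -0.2532, 0.19, -12.3872] meas-cmd mm [0.1, -0.3, -0.3] rot [-179.99, 0.02, -12.38] open 85.0 F [0.2, -0.5, 0.6]
max step [0.01 0.   2.1  0.  ]
9 rows
[{"tx":0,"ty":0,"tz":0.3,"ax":0,"ay":0,"az":0},{"tx":0,"ty":0,"tz":1.1,"ax":0,"ay":0,"az":0},{"tx":0,"ty":0,"tz":2.4,"ax":0,"ay":0,"az":0},{"tx":0,"ty":0,"tz":4.2,"ax":0,"ay":0,"az":0},{"tx":0,"ty":0,"tz":6.3,"ax":0,"ay":0,"az":0},{"tx":0,"ty":0,"tz":8.2,"ax":0,"ay":0,"az":0},{"tx":0,"ty":0,"tz":9.5,"ax":0,"ay":0,"az":0},{"tx":0,"ty":0,"tz":10.3,"ax":0,"ay":0,"az":0},{"tx":0.01,"ty":0,"tz":10.55,"ax":0,"ay":0,"az":0}]
```

View pics/g6.png

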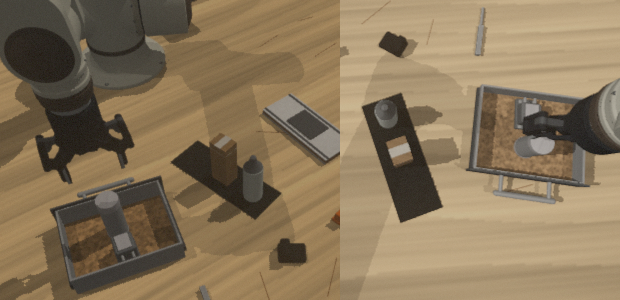

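Carton (scene (222,160)) and bottle stand on the mat, and the gripper is lined up over the tin.

play_rows --commands '[{"tx": 0,"ty": 0,"tz": 0.3,"ax": 0,"ay": 0,"az": 0},{"tx": 0,"ty": 0,"tz": 1.1,"ax": 0,"ay": 0,"az": 0},{"tx": 0,"ty": 0,"tz": 2.4,"ax": 0,"ay": 0,"az": 0},{"tx": 0,"ty": 0,"tz": 4.2,"ax": 0,"ay": 0,"az": 0},{"tx": 0,"ty": 0,"tz": 6.3,"ax": 0,"ay": 0,"az": 0},{"tx": 0,"ty": 0,"tz": 8.2,"ax": 0,"ay": 0,"az": 0},{"tx": 0,"ty": 0,"tz": 9.5,"ax": 0,"ay": 0,"az": 0},{"tx": 0,"ty": 0,"tz": 10.3,"ax": 0,"ay": 0,"az": 0},{"tx": 0.01,"ty": 0,"tz": 10.55,"ax": 0,"ay": 0,"az": 0},{"tx": 0.01,"ty": 0,"tz": 10.55,"ax": 0,"ay": 0,"az": 0}]'

```text
time: 21.4
ee_pos: [0.5103, -0.2535, 0.0846]
tcp_rot: [180.0, -0.0, -12.4]
wrist_force: [0.0, 0.1, -0.3]
opening: 0.0849
```

play_rows --commands '[{"tx": 0,"ty": 0,"tz": 0,"ax": 0,"ay": 0,"az": 0},{"tx": 0,"ty": 0,"tz": 0,"ax": 0,"ay": 0,"az": 0},{"tx": 0,"ty": 0,"tz": 0,"ax": 0,"ay": 0,"az": 0},{"tx": 0,"ty": 0,"tz": 0,"ax": 0,"ay": 0,"az": 0},{"tx": 0,"ty": 0,"tz": 0,"ax": 0,"ay": 0,"az": 0},{"tx": 0,"ty": 0,"tz": 0,"ax": 0,"ay": 0,"az": 0},{"tx": 0,"ty": 0,"tz": 0,"ax": 0,"ay": 0,"az": 0},{"tx": 0,"ty": 0,"tz": 0,"ax": 0,"ay": 0,"az": 0}]' --grip 3.0 --newtons 45

```text
time: 22.2
ee_pos: [0.5105, -0.2538, 0.0853]
tcp_rot: [180.0, -0.1, -12.4]
wrist_force: [-0.0, -0.7, 4.9]
opening: 0.0428
```

```bash
python3 mv.py .51,-.2532,.175,-12.4,8 .45,-.0722,.175,5,11
```

```text
t 22.2 cmd [0.51, -0.2532, 0.0845, -12.3872] meas-cmd mm [0.5, -0.6, 0.8] rot [179.98, -0.07, -12.39] open 42.8 F [-0.0, -0.7, 4.9]
max step [0. 0. 2. 0.]
max step [1.4  2.4  0.1  0.05]
19 rows
[{"tx":0,"ty":0,"tz":-0.3,"ax":0,"ay":0,"az":0},{"tx":0,"ty":0,"tz":-1.1,"ax":0,"ay":0,"az":0},{"tx":0,"ty":0,"tz":-2.5,"ax":0,"ay":0,"az":0},{"tx":0,"ty":0,"tz":-4.5,"ax":0,"ay":0,"az":0},{"tx":0,"ty":0,"tz":-6.5,"ax":0,"ay":0,"az":0},{"tx":0,"ty":0,"tz":-7.9,"ax":0,"ay":0,"az":0},{"tx":0,"ty":0,"tz":-8.8,"ax":0,"ay":0,"az":0},{"tx":0,"ty":0,"tz":-9.05,"ax":0,"ay":0,"az":0},{"tx":-0.2,"ty":-0.3,"tz":-9.1,"ax":0,"ay":0,"az":-0.01},{"tx":-0.7,"ty":-1.2,"tz":-9.1,"ax":0,"ay":0,"az":-0.02},{"tx":-1.6,"ty":-2.6,"tz":-9.1,"ax":0,"ay":0,"az":-0.05},{"tx":-2.8,"ty":-4.7,"tz":-9.1,"ax":0,"ay":0,"az":-0.09},{"tx":-4.2,"ty":-7,"tz":-9.1,"ax":0,"ay":0,"az":-0.13},{"tx":-5.6,"ty":-9.4,"tz":-9,"ax":0,"ay":0,"az":-0.17},{"tx":-7,"ty":-11.7,"tz":-9,"ax":0,"ay":0,"az":-0.22},{"tx":-8.2,"ty":-13.8,"tz":-9,"ax":0,"ay":0,"az":-0.25},{"tx":-9.1,"ty":-15.2,"tz":-9,"ax":0,"ay":0,"az":-0.28},{"tx":-9.6,"ty":-16.1,"tz":-9,"ax":0,"ay":0,"az":-0.3},{"tx":-9.75,"ty":-16.39,"tz":-9.05,"ax":0,"ay":0,"az":-0.303}]
```

play_rows --commands '[{"tx": 0,"ty": 0,"tz": -0.3,"ax": 0,"ay": 0,"az": 0},{"tx": 0,"ty": 0,"tz": -1.1,"ax": 0,"ay": 0,"az": 0},{"tx": 0,"ty": 0,"tz": -2.5,"ax": 0,"ay": 0,"az": 0},{"tx": 0,"ty": 0,"tz": -4.5,"ax": 0,"ay": 0,"az": 0},{"tx": 0,"ty": 0,"tz": -6.5,"ax": 0,"ay": 0,"az": 0},{"tx": 0,"ty": 0,"tz": -7.9,"ax": 0,"ay": 0,"az": 0},{"tx": 0,"ty": 0,"tz": -8.8,"ax": 0,"ay": 0,"az": 0},{"tx": 0,"ty": 0,"tz": -9.05,"ax": 0,"ay": 0,"az": 0},{"tx": -0.2,"ty": -0.3,"tz": -9.05,"ax": 0,"ay": 0,"az": -0.01},{"tx": -0.7,"ty": -1.2,"tz": -9.05,"ax": 0,"ay": 0,"az": -0.02},{"tx": -1.6,"ty": -2.6,"tz": -9.05,"ax": 0,"ay": 0,"az": -0.05},{"tx": -2.8,"ty": -4.7,"tz": -9.05,"ax": 0,"ay": 0,"az": -0.09},{"tx": -4.2,"ty": -7,"tz": -9.05,"ax": 0,"ay": 0,"az": -0.13},{"tx": -5.6,"ty": -9.4,"tz": -9.05,"ax": 0,"ay": 0,"az": -0.17},{"tx": -7,"ty": -11.7,"tz": -9.05,"ax": 0,"ay": 0,"az": -0.22},{"tx": -8.2,"ty": -13.8,"tz": -9.05,"ax": 0,"ay": 0,"az": -0.25},{"tx": -9.1,"ty": -15.2,"tz": -9.05,"ax": 0,"ay": 0,"az": -0.28},{"tx": -9.6,"ty": -16.1,"tz": -9.05,"ax": 0,"ay": 0,"az": -0.3},{"tx": -9.75,"ty": -16.39,"tz": -9.05,"ax": 0,"ay": 0,"az": -0.303}]'

```text
time: 24.1
ee_pos: [0.4496, -0.0715, 0.1746]
tcp_rot: [-180.0, 0.0, 5.1]
wrist_force: [0.2, 0.1, -1.7]
opening: 0.0431
```

```bash
python3 mv.py .4366,-.0189,.125,15.3,8 .4366,-.0189,.095,15.3,5 .4366,-.0189,.0835,15.3,6;python3 - <<'E'
from h import *
p,W,c=cam('scene');save('g7',p[:300,60:400])
E
```

```text
t 24.1 cmd [0.45, -0.0722, 0.175, 4.9734] meas-cmd mm [-0.3, 0.7, -0.4] rot [-179.99, 0.02, 5.08] open 43.1 F [0.2, 0.1, -1.7]
max step [0.2  1.2  1.1  0.04]
max step [0.03 0.02 1.2  0.  ]
max step [0.03 0.02 0.3  0.  ]
19 rows
[{"tx":0,"ty":-0.2,"tz":0.2,"ax":0,"ay":0,"az":-0.01},{"tx":-0.1,"ty":-0.7,"tz":0.6,"ax":0,"ay":0,"az":-0.02},{"tx":-0.2,"ty":-1.5,"tz":1.4,"ax":0,"ay":0,"az":-0.05},{"tx":-0.4,"ty":-2.7,"tz":2.5,"ax":0,"ay":0,"az":-0.09},{"tx":-0.6,"ty":-3.9,"tz":3.6,"ax":0,"ay":0,"az":-0.13},{"tx":-0.8,"ty":-4.7,"tz":4.4,"ax":0,"ay":0,"az":-0.16},{"tx":-0.8,"ty":-5.3,"tz":4.8,"ax":0,"ay":0,"az":-0.17},{"tx":-0.87,"ty":-5.42,"tz":5,"ax":0,"ay":0,"az":-0.18},{"tx":-0.9,"ty":-5.4,"tz":5.2,"ax":0,"ay":0,"az":-0.18},{"tx":-0.9,"ty":-5.4,"tz":5.9,"ax":0,"ay":0,"az":-0.18},{"tx":-0.9,"ty":-5.4,"tz":7.1,"ax":0,"ay":0,"az":-0.18},{"tx":-0.9,"ty":-5.4,"tz":7.8,"ax":0,"ay":0,"az":-0.18},{"tx":-0.87,"ty":-5.42,"tz":8,"ax":0,"ay":0,"az":-0.18},{"tx":-0.9,"ty":-5.4,"tz":8.1,"ax":0,"ay":0,"az":-0.18},{"tx":-0.9,"ty":-5.4,"tz":8.3,"ax":0,"ay":0,"az":-0.18},{"tx":-0.9,"ty":-5.4,"tz":8.6,"ax":0,"ay":0,"az":-0.18},{"tx":-0.9,"ty":-5.4,"tz":8.9,"ax":0,"ay":0,"az":-0.18},{"tx":-0.9,"ty":-5.4,"tz":9.1,"ax":0,"ay":0,"az":-0.18},{"tx":-0.87,"ty":-5.42,"tz":9.15,"ax":0,"ay":0,"az":-0.18}]
```

View pics/g7.png

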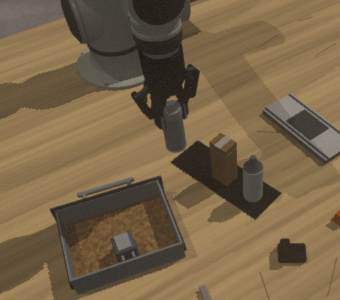

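Tin is held upright near the mat's near end (scene (175,125)).

play_rows --commands '[{"tx": 0,"ty": -0.2,"tz": 0.2,"ax": 0,"ay": 0,"az": -0.01},{"tx": -0.1,"ty": -0.7,"tz": 0.6,"ax": 0,"ay": 0,"az": -0.02},{"tx": -0.2,"ty": -1.5,"tz": 1.4,"ax": 0,"ay": 0,"az": -0.05},{"tx": -0.4,"ty": -2.7,"tz": 2.5,"ax": 0,"ay": 0,"az": -0.09},{"tx": -0.6,"ty": -3.9,"tz": 3.6,"ax": 0,"ay": 0,"az": -0.13},{"tx": -0.8,"ty": -4.7,"tz": 4.4,"ax": 0,"ay": 0,"az": -0.16},{"tx": -0.8,"ty": -5.3,"tz": 4.8,"ax": 0,"ay": 0,"az": -0.17},{"tx": -0.87,"ty": -5.42,"tz": 5,"ax": 0,"ay": 0,"az": -0.18},{"tx": -0.87,"ty": -5.42,"tz": 5.2,"ax": 0,"ay": 0,"az": -0.18},{"tx": -0.87,"ty": -5.42,"tz": 5.9,"ax": 0,"ay": 0,"az": -0.18},{"tx": -0.87,"ty": -5.42,"tz": 7.1,"ax": 0,"ay": 0,"az": -0.18},{"tx": -0.87,"ty": -5.42,"tz": 7.8,"ax": 0,"ay": 0,"az": -0.18},{"tx": -0.87,"ty": -5.42,"tz": 8,"ax": 0,"ay": 0,"az": -0.18},{"tx": -0.87,"ty": -5.42,"tz": 8.2,"ax": 0,"ay": 0,"az": -0.18},{"tx": -0.87,"ty": -5.42,"tz": 8.4,"ax": 0,"ay": 0,"az": -0.18},{"tx": -0.87,"ty": -5.42,"tz": 8.6,"ax": 0,"ay": 0,"az": -0.18},{"tx": -0.87,"ty": -5.42,"tz": 8.9,"ax": 0,"ay": 0,"az": -0.18},{"tx": -0.87,"ty": -5.42,"tz": 9.1,"ax": 0,"ay": 0,"az": -0.18},{"tx": -0.87,"ty": -5.42,"tz": 9.15,"ax": 0,"ay": 0,"az": -0.18},{"tx": -0.87,"ty": -5.42,"tz": 9.15,"ax": 0,"ay": 0,"az": -0.18}]'

```text
time: 26.15
ee_pos: [0.4372, -0.0193, 0.0843]
tcp_rot: [180.0, -0.1, 15.3]
wrist_force: [-2.3, 0.4, 4.8]
opening: 0.0427
```

play_rows --commands '[{"tx": 0,"ty": 0,"tz": 0,"ax": 0,"ay": 0,"az": 0},{"tx": 0,"ty": 0,"tz": 0,"ax": 0,"ay": 0,"az": 0},{"tx": 0,"ty": 0,"tz": 0,"ax": 0,"ay": 0,"az": 0},{"tx": 0,"ty": 0,"tz": 0,"ax": 0,"ay": 0,"az": 0},{"tx": 0,"ty": 0,"tz": 0,"ax": 0,"ay": 0,"az": 0},{"tx": 0,"ty": 0,"tz": -0.2,"ax": 0,"ay": 0,"az": 0},{"tx": 0,"ty": 0,"tz": -1,"ax": 0,"ay": 0,"az": 0},{"tx": 0,"ty": 0,"tz": -2.5,"ax": 0,"ay": 0,"az": 0},{"tx": 0,"ty": 0,"tz": -4.5,"ax": 0,"ay": 0,"az": 0},{"tx": 0,"ty": 0,"tz": -7,"ax": 0,"ay": 0,"az": 0},{"tx": 0,"ty": 0,"tz": -9.5,"ax": 0,"ay": 0,"az": 0},{"tx": 0,"ty": 0,"tz": -11,"ax": 0,"ay": 0,"az": 0},{"tx": 0,"ty": 0,"tz": -11.5,"ax": 0,"ay": 0,"az": 0}]' --grip 8.5

```text
time: 27.45
ee_pos: [0.4376, -0.0193, 0.2014]
tcp_rot: [179.9, -0.2, 15.3]
wrist_force: [-0.3, -0.3, 0.7]
opening: 0.0855
```

```bash
python3 adj.py .115
python3 - <<'E'
from fit import *
for n in('scene','top'):
    p,W,c=cam(n); save('h1'+n,p); np.savez(n+'1.npz',p=p,W=W)
    w=W.reshape(-1,3); w=w[~np.isnan(w[:,0])]
    k=w[(np.hypot(w[:,0]-.575,w[:,1]+.265)<.05)&(w[:,2]>.047)&(w[:,2]<.058)]
    r=cv2.minAreaRect((k[:,:2]*1000).astype(np.float32)); print(n,'cap',len(k),r,np.median(k[:,2]))
    k=w[(np.hypot(w[:,0]-.575,w[:,1]+.265)<.05)&(w[:,2]>.0125)&(w[:,2]<.0195)]
    r=cv2.minAreaRect((k[:,:2]*1000).astype(np.float32)); print(n,'foot',len(k),r)
E
```

```text
scene cap 492 ((585.1031494140625, -266.8681640625), (63.761844635009766, 66.68608856201172), 77.83381652832031) 0.05138687701493422
scene foot 100 ((583.1610717773438, -264.0688171386719), (58.330745697021484, 73.68510437011719), 72.40272521972656)
top cap 67 ((616.0484008789062, -273.6843566894531), (54.93532180786133, 4.835555553436279), 77.29166412353516) 0.05063791033976139
top foot 44 ((609.7366943359375, -272.6876220703125), (54.98752975463867, 11.965616226196289), 79.49311828613281)
```

View pics/h1top.png

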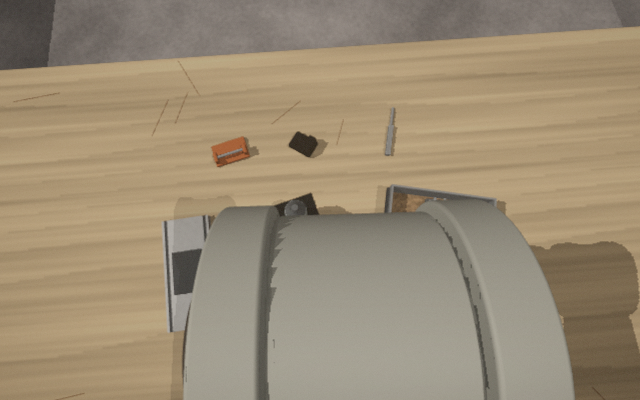

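View pics/h1scene.png

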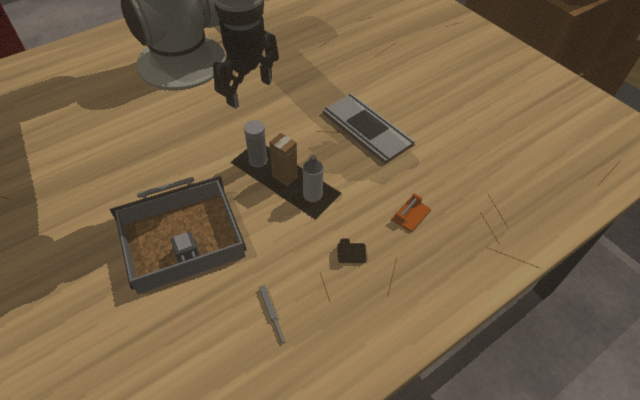

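All three stand upright on the mat (scene: tin (257,143), carton (284,160), bottle (313,180)), and the heel unit is alone in the drawer at (185,243). Next I need its exact pose.

```bash
cat > heel.py <<'E'
from fit import *
def cap(W,c0,yaw0,zlo,zhi,r=.032):
    w=W.reshape(-1,3); w=w[~np.isnan(w[:,0])]
    k=w[(np.hypot(w[:,0]-c0[0],w[:,1]-c0[1])<r)&(w[:,2]>zlo)&(w[:,2]<zhi)]
    t=np.radians(yaw0); e=np.array([np.cos(t),np.sin(t)]);f=np.array([-e[1],e[0]])
    a=(k[:,:2]-c0)@e*1000;b=(k[:,:2]-c0)@f*1000
    r=cv2.minAreaRect((k[:,:2]*1000).astype(np.float32))
    return len(k),np.round(np.median(k[:,2]),4),'rel a %s b %s'%(np.round(np.percentile(a,[1,99]),1),np.round(np.percentile(b,[1,99]),1)),r
E
python3 - <<'E'
from heel import *
for f in('top0','scene0','scene1'):
    W=np.load(f+'.npz')['W']
    print(f,cap(W,np.array([.575,-.265]),-12.4,.0475,.058))
    # yaw from cap-edge: PCA-free; fit from foot side points + pins
    w=W.reshape(-1,3); w=w[~np.isnan(w[:,0])]
    t=np.radians(-12.4);e=np.array([np.cos(t),np.sin(t)]);g=np.array([-e[1],e[0]])
    d=(w[:,:2]-[.575,-.265]);a=d@e*1000;b=d@g*1000
    m=(a>13)&(a<32)&(abs(b)<20)&(w[:,2]>.02)&(w[:,2]<.046)
    print('  front/pins',m.sum(), 'pin b', np.percentile(b[m&(a>20)],[5,50,95]) if (m&(a>20)).any() else None,'pin a max',np.percentile(a[m],99))
    m=(abs(a)<40)&(abs(b)<32)&(w[:,2]>.0145)&(w[:,2]<.0185)
    print('  foot top',m.sum(),np.percentile(a[m],[1,99]),np.percentile(b[m],[1,99]))
E
```

```text
top0 (389, np.float64(0.0529), 'rel a [-21.6  18.5] b [-17.8  20.4]', ((574.3232421875, -263.2268981933594), (39.809425354003906, 41.51289367675781), 80.36564636230469))
  front/pins 31 pin b [-9.54262774 -4.77264613 14.52691761] pin a max 31.965333374283937
  foot top 110 [-29.3601688   39.25730601] [-21.10192057  22.55046225]
scene0 (374, np.float64(0.0523), 'rel a [-21.4  17.5] b [-16.5  21.3]', ((572.7835083007812, -262.0816955566406), (38.93267059326172, 41.030338287353516), 78.71178436279297))
  front/pins 157 pin b [-9.1574286  -4.34525825 15.3450666 ] pin a max 28.606533617631115
  foot top 28 [-28.3430953   39.77251182] [-20.51758538  24.52561984]
scene1 (380, np.float64(0.0522), 'rel a [-21.8  17.8] b [-16.8  21.2]', ((573.6017456054688, -262.4514465332031), (39.18678665161133, 42.71700668334961), 78.59891510009766))
  front/pins 153 pin b [-9.16255774 -4.31639559 15.4087746 ] pin a max 29.07261830221234
  foot top 30 [-27.31821232  39.92509848] [-26.9387479   24.06588732]
```

```bash
python3 mv.py .5735,-.2627,.17,-11,15
```

```text
t 27.55 cmd [0.4366, -0.0189, 0.1985, 15.2866] meas-cmd mm [0.6, -0.4, 1.1] rot [179.97, -0.09, 15.29] open 85.1 F [-0.0, 0.3, 0.3]
max step [0.7  2.5  0.3  0.05]
15 rows
[{"tx":0.1,"ty":0.3,"tz":0,"ax":0,"ay":0,"az":0.01},{"tx":0.3,"ty":1.2,"tz":0.1,"ax":0,"ay":0,"az":0.02},{"tx":0.7,"ty":2.8,"tz":0.3,"ax":0,"ay":0,"az":0.05},{"tx":1.2,"ty":4.9,"tz":0.5,"ax":0,"ay":0,"az":0.08},{"tx":1.8,"ty":7.4,"tz":0.8,"ax":0,"ay":0,"az":0.13},{"tx":2.5,"ty":9.9,"tz":1,"ax":0,"ay":0,"az":0.17},{"tx":3.1,"ty":12.3,"tz":1.3,"ax":0,"ay":0,"az":0.21},{"tx":3.7,"ty":14.8,"tz":1.6,"ax":0,"ay":0,"az":0.25},{"tx":4.3,"ty":17.3,"tz":1.8,"ax":0,"ay":0,"az":0.29},{"tx":4.9,"ty":19.7,"tz":2.1,"ax":0,"ay":0,"az":0.33},{"tx":5.5,"ty":22.2,"tz":2.3,"ax":0,"ay":0,"az":0.38},{"tx":6.1,"ty":24.3,"tz":2.6,"ax":0,"ay":0,"az":0.41},{"tx":6.5,"ty":25.9,"tz":2.7,"ax":0,"ay":0,"az":0.44},{"tx":6.7,"ty":26.8,"tz":2.8,"ax":0,"ay":0,"az":0.45},{"tx":6.78,"ty":27.12,"tz":2.85,"ax":0,"ay":0,"az":0.459}]
```

play_rows --commands '[{"tx": 0.1,"ty": 0.3,"tz": 0,"ax": 0,"ay": 0,"az": 0.01},{"tx": 0.3,"ty": 1.2,"tz": 0.1,"ax": 0,"ay": 0,"az": 0.02},{"tx": 0.7,"ty": 2.8,"tz": 0.3,"ax": 0,"ay": 0,"az": 0.05},{"tx": 1.2,"ty": 4.9,"tz": 0.5,"ax": 0,"ay": 0,"az": 0.08},{"tx": 1.8,"ty": 7.4,"tz": 0.8,"ax": 0,"ay": 0,"az": 0.13},{"tx": 2.5,"ty": 9.9,"tz": 1,"ax": 0,"ay": 0,"az": 0.17},{"tx": 3.1,"ty": 12.3,"tz": 1.3,"ax": 0,"ay": 0,"az": 0.21},{"tx": 3.7,"ty": 14.8,"tz": 1.6,"ax": 0,"ay": 0,"az": 0.25},{"tx": 4.3,"ty": 17.3,"tz": 1.8,"ax": 0,"ay": 0,"az": 0.29},{"tx": 4.9,"ty": 19.7,"tz": 2.1,"ax": 0,"ay": 0,"az": 0.33},{"tx": 5.5,"ty": 22.2,"tz": 2.3,"ax": 0,"ay": 0,"az": 0.38},{"tx": 6.1,"ty": 24.3,"tz": 2.6,"ax": 0,"ay": 0,"az": 0.41},{"tx": 6.5,"ty": 25.9,"tz": 2.7,"ax": 0,"ay": 0,"az": 0.44},{"tx": 6.7,"ty": 26.8,"tz": 2.8,"ax": 0,"ay": 0,"az": 0.45},{"tx": 6.78,"ty": 27.12,"tz": 2.85,"ax": 0,"ay": 0,"az": 0.459},{"tx": 6.78,"ty": 27.12,"tz": 2.85,"ax": 0,"ay": 0,"az": 0.459}]'

```text
time: 29.15
ee_pos: [0.5735, -0.2632, 0.1694]
tcp_rot: [-180.0, 0.1, -11.0]
wrist_force: [0.1, 0.7, 0.2]
opening: 0.0847
```

```bash
python3 mv.py .5735,-.2627,.06,-11,9 .5735,-.2627,.0385,-11,6; python3 - <<'E'
from h import *
p,W,c=cam('scene');q,V,_=cam('top'); np.savez('top2.npz',p=q,W=V); save('g8',np.hstack([p[:300,60:400],q[100:400,250:530]]))
E
```

```text
t 29.15 cmd [0.5735, -0.2627, 0.17, -11.0121] meas-cmd mm [-0.0, -0.5, -0.6] rot [-179.98, 0.05, -11.03] open 84.7 F [0.1, 0.7, 0.2]
max step [0.  0.  2.2 0. ]
max step [0.  0.  0.6 0. ]
15 rows
[{"tx":0,"ty":0,"tz":0.3,"ax":0,"ay":0,"az":0},{"tx":0,"ty":0,"tz":1.1,"ax":0,"ay":0,"az":0},{"tx":0,"ty":0,"tz":2.5,"ax":0,"ay":0,"az":0},{"tx":0,"ty":0,"tz":4.4,"ax":0,"ay":0,"az":0},{"tx":0,"ty":0,"tz":6.6,"ax":0,"ay":0,"az":0},{"tx":0,"ty":0,"tz":8.5,"ax":0,"ay":0,"az":0},{"tx":0,"ty":0,"tz":9.9,"ax":0,"ay":0,"az":0},{"tx":0,"ty":0,"tz":10.7,"ax":0,"ay":0,"az":0},{"tx":0,"ty":0,"tz":11,"ax":0,"ay":0,"az":0},{"tx":0,"ty":0,"tz":11.1,"ax":0,"ay":0,"az":0},{"tx":0,"ty":0,"tz":11.5,"ax":0,"ay":0,"az":0},{"tx":0,"ty":0,"tz":12.1,"ax":0,"ay":0,"az":0},{"tx":0,"ty":0,"tz":12.7,"ax":0,"ay":0,"az":0},{"tx":0,"ty":0,"tz":13,"ax":0,"ay":0,"az":0},{"tx":0,"ty":0,"tz":13.15,"ax":0,"ay":0,"az":0}]
```

View pics/g8.png

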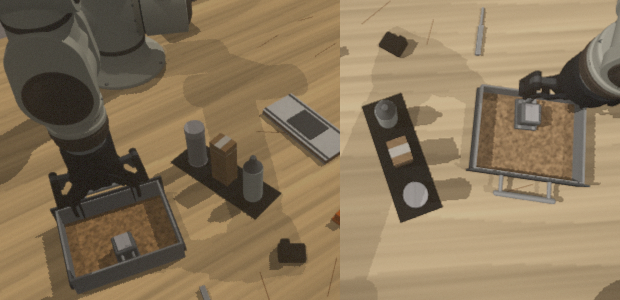

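The gripper is above the heel unit, clear of the walls, and the three tall things are standing. Descending and gripping the tower.

play_rows --commands '[{"tx": 0,"ty": 0,"tz": 0.3,"ax": 0,"ay": 0,"az": 0},{"tx": 0,"ty": 0,"tz": 1.1,"ax": 0,"ay": 0,"az": 0},{"tx": 0,"ty": 0,"tz": 2.5,"ax": 0,"ay": 0,"az": 0},{"tx": 0,"ty": 0,"tz": 4.4,"ax": 0,"ay": 0,"az": 0},{"tx": 0,"ty": 0,"tz": 6.6,"ax": 0,"ay": 0,"az": 0},{"tx": 0,"ty": 0,"tz": 8.5,"ax": 0,"ay": 0,"az": 0},{"tx": 0,"ty": 0,"tz": 9.9,"ax": 0,"ay": 0,"az": 0},{"tx": 0,"ty": 0,"tz": 10.7,"ax": 0,"ay": 0,"az": 0},{"tx": 0,"ty": 0,"tz": 11,"ax": 0,"ay": 0,"az": 0},{"tx": 0,"ty": 0,"tz": 11.2,"ax": 0,"ay": 0,"az": 0},{"tx": 0,"ty": 0,"tz": 11.6,"ax": 0,"ay": 0,"az": 0},{"tx": 0,"ty": 0,"tz": 12.1,"ax": 0,"ay": 0,"az": 0},{"tx": 0,"ty": 0,"tz": 12.7,"ax": 0,"ay": 0,"az": 0},{"tx": 0,"ty": 0,"tz": 13,"ax": 0,"ay": 0,"az": 0},{"tx": 0,"ty": 0,"tz": 13.15,"ax": 0,"ay": 0,"az": 0},{"tx": 0,"ty": 0,"tz": 13.15,"ax": 0,"ay": 0,"az": 0}]'

```text
time: 30.85
ee_pos: [0.5736, -0.263, 0.0382]
tcp_rot: [-180.0, 0.0, -11.0]
wrist_force: [0.2, 0.2, 0.2]
opening: 0.0852
```

play_rows --commands '[{"tx": 0,"ty": 0,"tz": 0,"ax": 0,"ay": 0,"az": 0},{"tx": 0,"ty": 0,"tz": 0,"ax": 0,"ay": 0,"az": 0},{"tx": 0,"ty": 0,"tz": 0,"ax": 0,"ay": 0,"az": 0},{"tx": 0,"ty": 0,"tz": 0,"ax": 0,"ay": 0,"az": 0},{"tx": 0,"ty": 0,"tz": 0,"ax": 0,"ay": 0,"az": 0},{"tx": 0,"ty": 0,"tz": 0,"ax": 0,"ay": 0,"az": 0},{"tx": 0,"ty": 0,"tz": 0,"ax": 0,"ay": 0,"az": 0},{"tx": 0,"ty": 0,"tz": 0,"ax": 0,"ay": 0,"az": 0},{"tx": 0,"ty": 0,"tz": 0,"ax": 0,"ay": 0,"az": 0}]' --grip 3.0 --newtons 50

```text
time: 31.75
ee_pos: [0.5739, -0.2632, 0.0389]
tcp_rot: [180.0, -0.0, -11.0]
wrist_force: [0.0, 0.3, 5.8]
opening: 0.0395
```

```bash
python3 mv.py .5735,-.2627,.19,-11,11;  python3 - <<'E'
from fit import *
for f in('top0','top2','scene1'):
  w=np.load(f+'.npz')['W'].reshape(-1,3); w=w[~np.isnan(w[:,0])]
  for nm,x,y in(('bottle',.591,.0233),('carton',.5138,.0022),('tin',.4366,-.0189)):
    q=w[(np.hypot(w[:,0]-x,w[:,1]-y)<.033)&(w[:,2]>.03)&(w[:,2]<.085)]
    if len(q)>20: print(f,nm,circ(q,.021,[x,y])[0] if nm!='carton' else cv2.minAreaRect((w[(np.hypot(w[:,0]-x,w[:,1]-y)<.033)&(w[:,2]>.104)][:,:2]*1000).astype(np.float32)),len(q))
E
```

```text
t 31.75 cmd [0.5735, -0.2627, 0.0385, -11.0121] meas-cmd mm [0.4, -0.5, 0.4] rot [179.99, -0.04, -11.01] open 39.5 F [0.0, 0.3, 5.8]
max step [0.  0.  2.2 0. ]
11 rows
[{"tx":0,"ty":0,"tz":-0.3,"ax":0,"ay":0,"az":0},{"tx":0,"ty":0,"tz":-1.1,"ax":0,"ay":0,"az":0},{"tx":0,"ty":0,"tz":-2.4,"ax":0,"ay":0,"az":0},{"tx":0,"ty":0,"tz":-4.3,"ax":0,"ay":0,"az":0},{"tx":0,"ty":0,"tz":-6.5,"ax":0,"ay":0,"az":0},{"tx":0,"ty":0,"tz":-8.7,"ax":0,"ay":0,"az":0},{"tx":0,"ty":0,"tz":-10.8,"ax":0,"ay":0,"az":0},{"tx":0,"ty":0,"tz":-12.7,"ax":0,"ay":0,"az":0},{"tx":0,"ty":0,"tz":-14.1,"ax":0,"ay":0,"az":0},{"tx":0,"ty":0,"tz":-14.9,"ax":0,"ay":0,"az":0},{"tx":0,"ty":0,"tz":-15.15,"ax":0,"ay":0,"az":0}]
top2 bottle [0.59276441 0.02344276] 86
top2 carton ((515.1376342773438, 2.383808135986328), (44.009490966796875, 36.411277770996094), 15.72756290435791) 25
scene1 bottle [0.58963446 0.02516948] 334
scene1 carton ((513.314697265625, 3.0251407623291016), (46.54006576538086, 38.05943298339844), 13.792866706848145) 444
scene1 tin [ 0.43508038 -0.01833911] 326
```

play_rows --commands '[{"tx": 0,"ty": 0,"tz": -0.3,"ax": 0,"ay": 0,"az": 0},{"tx": 0,"ty": 0,"tz": -1.1,"ax": 0,"ay": 0,"az": 0},{"tx": 0,"ty": 0,"tz": -2.4,"ax": 0,"ay": 0,"az": 0},{"tx": 0,"ty": 0,"tz": -4.3,"ax": 0,"ay": 0,"az": 0},{"tx": 0,"ty": 0,"tz": -6.5,"ax": 0,"ay": 0,"az": 0},{"tx": 0,"ty": 0,"tz": -8.7,"ax": 0,"ay": 0,"az": 0},{"tx": 0,"ty": 0,"tz": -10.8,"ax": 0,"ay": 0,"az": 0},{"tx": 0,"ty": 0,"tz": -12.7,"ax": 0,"ay": 0,"az": 0},{"tx": 0,"ty": 0,"tz": -14.1,"ax": 0,"ay": 0,"az": 0},{"tx": 0,"ty": 0,"tz": -14.9,"ax": 0,"ay": 0,"az": 0},{"tx": 0,"ty": 0,"tz": -15.15,"ax": 0,"ay": 0,"az": 0},{"tx": 0,"ty": 0,"tz": -15.15,"ax": 0,"ay": 0,"az": 0}]'

```text
time: 32.95
ee_pos: [0.5736, -0.263, 0.1897]
tcp_rot: [-180.0, 0.0, -11.0]
wrist_force: [-0.1, 0.3, -2.9]
opening: 0.0393
```

```bash
python3 - <<'E'
from h import *
p,W,c=cam('scene');q,V,_=cam('top'); np.savez('scene3.npz',p=p,W=W);np.savez('top3.npz',p=q,W=V); save('g9',np.hstack([p[:300,60:400],q[100:400,250:530]]))
# heel in hand
for n,w in(('scene',W),('top',V)):
    w=w.reshape(-1,3); w=w[~np.isnan(w[:,0])]
    t=np.radians(-11.0);e=np.array([np.cos(t),np.sin(t)]);g=np.array([-e[1],e[0]])
    d=(w[:,:2]-[.5735,-.2627]);a=d@e*1000;b=d@g*1000
    for zlo,zhi in((.15,.157),(.157,.168),(.168,.2)):
        m=(abs(a)<50)&(abs(b)<35)&(w[:,2]>zlo)&(w[:,2]<zhi)
        if m.sum()>5: print(n,zlo,m.sum(),'a',np.percentile(a[m],[1,50,99]).round(1),'b',np.percentile(b[m],[1,50,99]).round(1))
# ski edges, in pixels-> plate & ski fits
for f in('top0','scene0'):
    A=np.load(f+'.npz');w=A['W'];p=A['p']
    m=(abs(w[...,0]-.499)<.13)&(abs(w[...,1]-.25)<.075)&(w[...,2]>.009)&(w[...,2]<.022)
    k=w[m][:,:2]
    from scipy.optimize import minimize
    t=np.radians(4.3)
    for it in range(3):
        e=np.array([np.cos(t),np.sin(t)]);g=np.array([-e[1],e[0]]);a=(k-[.499,.25])@e;b=(k-[.499,.25])@g
        # edges along x bins
        bins=np.linspace(-.1,.1,41);lo=[];hi=[];xc=[]
        for i in range(40):
            s=(a>bins[i])&(a<bins[i+1]); lo.append(np.percentile(b[s],1));hi.append(np.percentile(b[s],99));xc.append((bins[i]+bins[i+1])/2)
        s1=np.polyfit(xc,lo,1);s2=np.polyfit(xc,hi,1)
        t+=(s1[0]+s2[0])/2
    print(f,'ski yaw',np.degrees(t),'b centre',(s1[1]+s2[1])/2*1000,'width',(s2[1]-s1[1])*1000,'a',np.percentile(a,[.3,99.7])*1000)
    g_=p.max(-1);mm=m&(w[...,2]>.015)
    k2=w[m&(g_<75)][:,:2]; a=(k2-[.499,.25])@e*1000;b=(k2-[.499,.25])@g*1000; s=(abs(a)<50)&(abs(b)<38)
    print('  plate a',np.percentile(a[s],[1,99]).round(1),'b',np.percentile(b[s],[1,99]).round(1))
E
```

```text
scene 0.15 8 a [32.2 32.9 33.4] b [-15.8  10.4  18.8]
scene 0.157 277 a [ 9.7 29.8 35.1] b [-20.8  -0.8  22.6]
scene 0.168 534 a [-10.3  18.4  33.1] b [-31.1   0.8  32.5]
top 0.15 6 a [-27.5 -27.  -12.9] b [-17.1  14.3  21.4]
top 0.157 158 a [-27.7 -23.6  -7.3] b [-21.6   8.3  22.3]
top 0.168 275 a [-26.4 -19.6  -4.5] b [-23.6   9.2  33.1]
top0 ski yaw 4.385109452799436 b centre -0.5285853478663103 width 94.03710821792386 a [-108.78550606  109.89088468]
  plate a [13.8 13.8] b [-28.4 -28.4]
scene0 ski yaw 4.271477333850905 b centre 0.7493644413452439 width 94.56210391751968 a [-111.30127842  109.40765012]
  plate a [-40.9  40.8] b [-37.4  27.5]
```

View pics/g9.png

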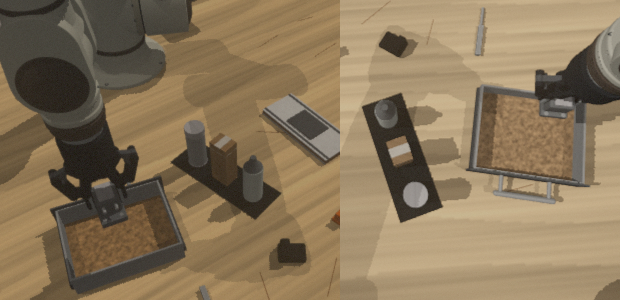

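Heel is held level, its foot from about -28 to +35 mm around the TCP as expected. Carrying it to the ski.

```bash
python3 mv.py .4948,.2493,.19,4.33,20
```

```text
t 33.05 cmd [0.5735, -0.2627, 0.19, -11.0121] meas-cmd mm [-0.1, -0.2, -1.0] rot [-179.98, 0.08, -11.01] open 39.2 F [0.4, 0.9, -3.2]
max step [1.1  3.1  0.   0.02]
20 rows
[{"tx":-0.1,"ty":-0.4,"tz":0,"ax":0,"ay":0,"az":0},{"tx":-0.5,"ty":-1.5,"tz":0,"ax":0,"ay":0,"az":-0.01},{"tx":-1.2,"ty":-3.4,"tz":0,"ax":0,"ay":0,"az":-0.02},{"tx":-2.2,"ty":-6.1,"tz":0,"ax":0,"ay":0,"az":-0.03},{"tx":-3.3,"ty":-9.1,"tz":0,"ax":0,"ay":0,"az":-0.05},{"tx":-4.4,"ty":-12.2,"tz":0,"ax":0,"ay":0,"az":-0.07},{"tx":-5.5,"ty":-15.2,"tz":0,"ax":0,"ay":0,"az":-0.08},{"tx":-6.6,"ty":-18.3,"tz":0,"ax":0,"ay":0,"az":-0.1},{"tx":-7.7,"ty":-21.3,"tz":0,"ax":0,"ay":0,"az":-0.12},{"tx":-8.8,"ty":-24.4,"tz":0,"ax":0,"ay":0,"az":-0.13},{"tx":-9.8,"ty":-27.4,"tz":0,"ax":0,"ay":0,"az":-0.15},{"tx":-10.9,"ty":-30.5,"tz":0,"ax":0,"ay":0,"az":-0.17},{"tx":-12,"ty":-33.5,"tz":0,"ax":0,"ay":0,"az":-0.18},{"tx":-13.1,"ty":-36.6,"tz":0,"ax":0,"ay":0,"az":-0.2},{"tx":-14.2,"ty":-39.6,"tz":0,"ax":0,"ay":0,"az":-0.22},{"tx":-15.3,"ty":-42.7,"tz":0,"ax":0,"ay":0,"az":-0.23},{"tx":-16.3,"ty":-45.3,"tz":0,"ax":0,"ay":0,"az":-0.25},{"tx":-17,"ty":-47.2,"tz":0,"ax":0,"ay":0,"az":-0.26},{"tx":-17.4,"ty":-48.4,"tz":0,"ax":0,"ay":0,"az":-0.27},{"tx":-17.51,"ty":-48.75,"tz":0,"ax":0,"ay":0,"az":-0.268}]
```

play_rows --commands '[{"tx": -0.1,"ty": -0.4,"tz": 0,"ax": 0,"ay": 0,"az": 0},{"tx": -0.5,"ty": -1.5,"tz": 0,"ax": 0,"ay": 0,"az": -0.01},{"tx": -1.2,"ty": -3.4,"tz": 0,"ax": 0,"ay": 0,"az": -0.02},{"tx": -2.2,"ty": -6.1,"tz": 0,"ax": 0,"ay": 0,"az": -0.03},{"tx": -3.3,"ty": -9.1,"tz": 0,"ax": 0,"ay": 0,"az": -0.05},{"tx": -4.4,"ty": -12.2,"tz": 0,"ax": 0,"ay": 0,"az": -0.07},{"tx": -5.5,"ty": -15.2,"tz": 0,"ax": 0,"ay": 0,"az": -0.08},{"tx": -6.6,"ty": -18.3,"tz": 0,"ax": 0,"ay": 0,"az": -0.1},{"tx": -7.7,"ty": -21.3,"tz": 0,"ax": 0,"ay": 0,"az": -0.12},{"tx": -8.8,"ty": -24.4,"tz": 0,"ax": 0,"ay": 0,"az": -0.13},{"tx": -9.8,"ty": -27.4,"tz": 0,"ax": 0,"ay": 0,"az": -0.15},{"tx": -10.9,"ty": -30.5,"tz": 0,"ax": 0,"ay": 0,"az": -0.17},{"tx": -12,"ty": -33.5,"tz": 0,"ax": 0,"ay": 0,"az": -0.18},{"tx": -13.1,"ty": -36.6,"tz": 0,"ax": 0,"ay": 0,"az": -0.2},{"tx": -14.2,"ty": -39.6,"tz": 0,"ax": 0,"ay": 0,"az": -0.22},{"tx": -15.3,"ty": -42.7,"tz": 0,"ax": 0,"ay": 0,"az": -0.23},{"tx": -16.3,"ty": -45.3,"tz": 0,"ax": 0,"ay": 0,"az": -0.25},{"tx": -17,"ty": -47.2,"tz": 0,"ax": 0,"ay": 0,"az": -0.26},{"tx": -17.4,"ty": -48.4,"tz": 0,"ax": 0,"ay": 0,"az": -0.27},{"tx": -17.51,"ty": -48.75,"tz": 0,"ax": 0,"ay": 0,"az": -0.268}]'

```text
time: 35.05
ee_pos: [0.517, 0.0852, 0.19]
tcp_rot: [-178.0, 0.1, 8.4]
wrist_force: [0.0, 0.5, -2.7]
opening: 0.0393
```

```bash
python3 mv.py .4948,.2493,.065,4.33,10 .4948,.2493,.0522,4.33,7
```

```text
t 35.05 cmd [0.4948, 0.2493, 0.19, 4.3431] meas-cmd mm [22.2, -164.1, -0.0] rot [-177.98, 0.07, 8.36] open 39.3 F [0.0, 0.5, -2.7]
max step [0.  0.  2.1 0. ]
max step [0.  0.  0.3 0. ]
17 rows
[{"tx":0,"ty":0,"tz":0.3,"ax":0,"ay":0,"az":0},{"tx":0,"ty":0,"tz":1,"ax":0,"ay":0,"az":0},{"tx":0,"ty":0,"tz":2.3,"ax":0,"ay":0,"az":0},{"tx":0,"ty":0,"tz":4.2,"ax":0,"ay":0,"az":0},{"tx":0,"ty":0,"tz":6.2,"ax":0,"ay":0,"az":0},{"tx":0,"ty":0,"tz":8.3,"ax":0,"ay":0,"az":0},{"tx":0,"ty":0,"tz":10.2,"ax":0,"ay":0,"az":0},{"tx":0,"ty":0,"tz":11.5,"ax":0,"ay":0,"az":0},{"tx":0,"ty":0,"tz":12.2,"ax":0,"ay":0,"az":0},{"tx":0,"ty":0,"tz":12.5,"ax":0,"ay":0,"az":0},{"tx":0,"ty":0,"tz":12.6,"ax":0,"ay":0,"az":0},{"tx":0,"ty":0,"tz":12.7,"ax":0,"ay":0,"az":0},{"tx":0,"ty":0,"tz":13,"ax":0,"ay":0,"az":0},{"tx":0,"ty":0,"tz":13.3,"ax":0,"ay":0,"az":0},{"tx":0,"ty":0,"tz":13.6,"ax":0,"ay":0,"az":0},{"tx":0,"ty":0,"tz":13.7,"ax":0,"ay":0,"az":0},{"tx":0,"ty":0,"tz":13.78,"ax":0,"ay":0,"az":0}]
```

```bash
python3 - <<'E'
from h import *
o=bot.get_obs();print(o['q'].round(1),o['qd'].round(1),o['ee_pos'],o['tcp_rot'],o['time'])
p,W,c=cam('scene');save('g10',p[:300,60:400])
o=bot.get_obs();print(o['q'].round(1),o['qd'].round(1),o['ee_pos'],o['tcp_rot'],o['time'])
E
```

```text
[  8.3   0.6  -1.1  88.3   2.  180. ] [ 1.5  1.1  1.2  0.2  1.5 -0.1] [0.51699138 0.08520596 0.18996039] [-1.77976466e+02  7.04085855e-02  8.35723092e+00] 35.05
[  8.3   0.7  -1.1  88.3   2.  180. ] [-0.6 -0.1 -0.1 -0.1 -0.4 -0. ] [0.51707364 0.08523459 0.18990536] [-1.77961674e+02  7.17478669e-02  8.35435750e+00] 35.1
```

View pics/g10.png

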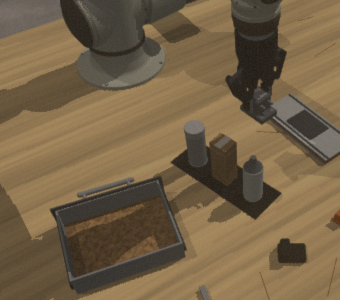

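The wrist joint reached its 180° limit (q6 = q1 − yaw + 180), so this tool yaw can't be held over the ski. I'll set the heel on the plate slightly turned, then regrip it half a turn round and straighten it.

```bash
cat > mvf.py <<'E'
# from measured pose: single target x y z yaw n ; full rotation, prints rows
import sys,json,numpy as np
from scipy.spatial.transform import Rotation as Ro
from workcell import bot
x,y,z,yaw=map(float,sys.argv[1:5]);n=int(sys.argv[5])
o=bot.get_obs();R0=Ro.from_euler('xyz',o['tcp_rot'],degrees=True);p0=o['ee_pos']
d=R0.inv().apply(np.array([x,y,z])-p0)*100
rv=(R0.inv()*Ro.from_euler('xyz',[180,0,yaw],degrees=True)).as_rotvec()
t=np.r_[d,rv];print(t.round(3))
acc=[min(k+.5,n-k-.5,4)for k in range(n)];cum=np.cumsum(acc)/sum(acc)
rows=[[round(float(a),b) for a,b in zip(t*s,(2,2,2,3,3,3) if i==n-1 else (1,1,1,2,2,2))] for i,s in enumerate(cum)]
print('['+','.join('{'+','.join(f'"{k}":{v+0.:g}' for k,v in zip(('tx','ty','tz','ax','ay','az'),r))+'}' for r in rows)+']')
json.dump([x,y,z,yaw],open('cmd.json','w'))
E
python3 mvf.py .4953 .2476 .15 30 14
```

```text
[ 2.1000e-01 -1.6228e+01  4.5700e+00 -3.5000e-02 -5.0000e-03 -3.7800e-01]
[{"tx":0,"ty":-0.2,"tz":0.1,"ax":0,"ay":0,"az":0},{"tx":0,"ty":-0.8,"tz":0.2,"ax":0,"ay":0,"az":-0.02},{"tx":0,"ty":-1.8,"tz":0.5,"ax":0,"ay":0,"az":-0.04},{"tx":0,"ty":-3.2,"tz":0.9,"ax":-0.01,"ay":0,"az":-0.08},{"tx":0.1,"ty":-4.9,"tz":1.4,"ax":-0.01,"ay":0,"az":-0.11},{"tx":0.1,"ty":-6.5,"tz":1.8,"ax":-0.01,"ay":0,"az":-0.15},{"tx":0.1,"ty":-8.1,"tz":2.3,"ax":-0.02,"ay":0,"az":-0.19},{"tx":0.1,"ty":-9.7,"tz":2.7,"ax":-0.02,"ay":0,"az":-0.23},{"tx":0.1,"ty":-11.4,"tz":3.2,"ax":-0.02,"ay":0,"az":-0.26},{"tx":0.2,"ty":-13,"tz":3.7,"ax":-0.03,"ay":0,"az":-0.3},{"tx":0.2,"ty":-14.4,"tz":4.1,"ax":-0.03,"ay":0,"az":-0.34},{"tx":0.2,"ty":-15.4,"tz":4.3,"ax":-0.03,"ay":-0.01,"az":-0.36},{"tx":0.2,"ty":-16,"tz":4.5,"ax":-0.03,"ay":-0.01,"az":-0.37},{"tx":0.21,"ty":-16.23,"tz":4.57,"ax":-0.035,"ay":-0.005,"az":-0.378}]
```

play_rows --commands '[{"tx": 0,"ty": 0,"tz": 0,"ax": -0.01,"ay": 0,"az": -0.05},{"tx": 0,"ty": -0.2,"tz": 0,"ax": -0.02,"ay": 0,"az": -0.12},{"tx": 0,"ty": -0.8,"tz": 0.2,"ax": -0.03,"ay": 0,"az": -0.2},{"tx": 0,"ty": -1.8,"tz": 0.5,"ax": -0.03,"ay": 0,"az": -0.28},{"tx": 0.1,"ty": -3.3,"tz": 0.9,"ax": -0.035,"ay": -0.005,"az": -0.34},{"tx": 0.1,"ty": -5,"tz": 1.4,"ax": -0.035,"ay": -0.005,"az": -0.378},{"tx": 0.1,"ty": -6.7,"tz": 1.9,"ax": -0.035,"ay": -0.005,"az": -0.378},{"tx": 0.1,"ty": -8.4,"tz": 2.3,"ax": -0.035,"ay": -0.005,"az": -0.378},{"tx": 0.1,"ty": -10.1,"tz": 2.8,"ax": -0.035,"ay": -0.005,"az": -0.378},{"tx": 0.2,"ty": -11.8,"tz": 3.3,"ax": -0.035,"ay": -0.005,"az": -0.378},{"tx": 0.2,"ty": -13.4,"tz": 3.8,"ax": -0.035,"ay": -0.005,"az": -0.378},{"tx": 0.2,"ty": -14.7,"tz": 4.2,"ax": -0.035,"ay": -0.005,"az": -0.378},{"tx": 0.2,"ty": -15.7,"tz": 4.4,"ax": -0.035,"ay": -0.005,"az": -0.378},{"tx": 0.21,"ty": -16.15,"tz": 4.55,"ax": -0.035,"ay": -0.005,"az": -0.378},{"tx": 0.21,"ty": -16.23,"tz": 4.57,"ax": -0.035,"ay": -0.005,"az": -0.378},{"tx": 0.21,"ty": -16.23,"tz": 4.57,"ax": -0.035,"ay": -0.005,"az": -0.378},{"tx": 0.21,"ty": -16.23,"tz": 4.57,"ax": -0.035,"ay": -0.005,"az": -0.378}]'

```text
time: 36.8
ee_pos: [0.4955, 0.2466, 0.1502]
tcp_rot: [180.0, -0.0, 29.9]
wrist_force: [-0.1, 0.3, -1.6]
opening: 0.0391
```

```bash
python3 - <<'E'
from h import *
p,W,c=cam('scene');save('g11',cv2.resize(p[60:220,240:440],(800,600)))
o=bot.get_obs();print(o['q'].round(2),o['qd'].round(1),o['ee_pos'],o['tcp_rot'],o['time'])
E
python3 mvf.py .4953 .2476 .065 30 12
```

```text
[ 2.6460e+01  4.5700e+00 -1.3900e+00  8.4000e+01 -1.0000e-02  1.7654e+02] [ 0.1  0.  -0.1 -0.1 -0.   0.1] [0.49554015 0.24659138 0.15024735] [ 1.79984826e+02 -4.35346669e-02  2.99257004e+01] 36.85
[ 2.300e-02 -1.020e-01  8.525e+00  0.000e+00 -1.000e-03 -1.000e-03]
[{"tx":0,"ty":0,"tz":0.1,"ax":0,"ay":0,"az":0},{"tx":0,"ty":0,"tz":0.5,"ax":0,"ay":0,"az":0},{"tx":0,"ty":0,"tz":1.2,"ax":0,"ay":0,"az":0},{"tx":0,"ty":0,"tz":2.1,"ax":0,"ay":0,"az":0},{"tx":0,"ty":0,"tz":3.2,"ax":0,"ay":0,"az":0},{"tx":0,"ty":-0.1,"tz":4.3,"ax":0,"ay":0,"az":0},{"tx":0,"ty":-0.1,"tz":5.3,"ax":0,"ay":0,"az":0},{"tx":0,"ty":-0.1,"tz":6.4,"ax":0,"ay":0,"az":0},{"tx":0,"ty":-0.1,"tz":7.3,"ax":0,"ay":0,"az":0},{"tx":0,"ty":-0.1,"tz":8,"ax":0,"ay":0,"az":0},{"tx":0,"ty":-0.1,"tz":8.4,"ax":0,"ay":0,"az":0},{"tx":0.02,"ty":-0.1,"tz":8.52,"ax":0,"ay":-0.001,"az":-0.001}]
```

View pics/g11.png

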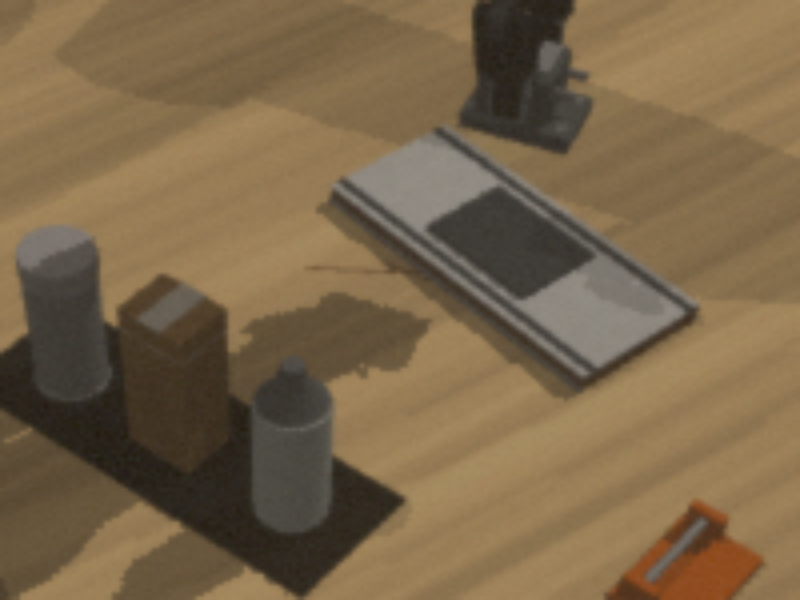

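Heel is held level above the plate (zoom (525,125)), and the three tall things are fine. Lowering it onto the plate.

play_rows --commands '[{"tx": 0,"ty": 0,"tz": 0.2,"ax": 0,"ay": 0,"az": 0},{"tx": 0,"ty": 0,"tz": 0.8,"ax": 0,"ay": 0,"az": 0},{"tx": 0,"ty": 0,"tz": 2,"ax": 0,"ay": 0,"az": 0},{"tx": 0,"ty": -0.1,"tz": 3.5,"ax": 0,"ay": 0,"az": 0},{"tx": 0,"ty": -0.1,"tz": 5,"ax": 0,"ay": 0,"az": 0},{"tx": 0,"ty": -0.1,"tz": 6.5,"ax": 0,"ay": 0,"az": 0},{"tx": 0,"ty": -0.1,"tz": 7.6,"ax": 0,"ay": 0,"az": 0},{"tx": 0,"ty": -0.1,"tz": 8.3,"ax": 0,"ay": 0,"az": 0},{"tx": 0,"ty": -0.1,"tz": 8.7,"ax": 0,"ay": 0,"az": 0},{"tx": 0,"ty": -0.1,"tz": 9,"ax": 0,"ay": 0,"az": 0},{"tx": 0,"ty": -0.1,"tz": 9.2,"ax": 0,"ay": 0,"az": 0},{"tx": 0,"ty": -0.1,"tz": 9.4,"ax": 0,"ay": 0,"az": 0},{"tx": 0,"ty": -0.1,"tz": 9.6,"ax": 0,"ay": 0,"az": 0},{"tx": 0,"ty": -0.1,"tz": 9.75,"ax": 0,"ay": 0,"az": 0},{"tx": 0,"ty": -0.1,"tz": 9.75,"ax": 0,"ay": 0,"az": 0}]'

```text
time: 38.35
ee_pos: [0.495, 0.2479, 0.0529]
tcp_rot: [180.0, -0.1, 30.0]
wrist_force: [-0.2, -0.8, 0.1]
opening: 0.0392
```

```bash
python3 - <<'E'
from h import *
o=bot.get_obs();print(o['ee_pos'],o['tcp_rot'],o['wrist_force'],o['opening'])
p,W,c=cam('scene');save('g12',cv2.resize(p[60:220,240:440],(800,600)))
E
```

```text
[0.49500168 0.24793777 0.05290673] [ 1.79989224e+02 -5.36251437e-02  2.99601142e+01] [-0.24204607 -0.78224644  0.12310663] 0.039168712751060625
```

View pics/g12.png

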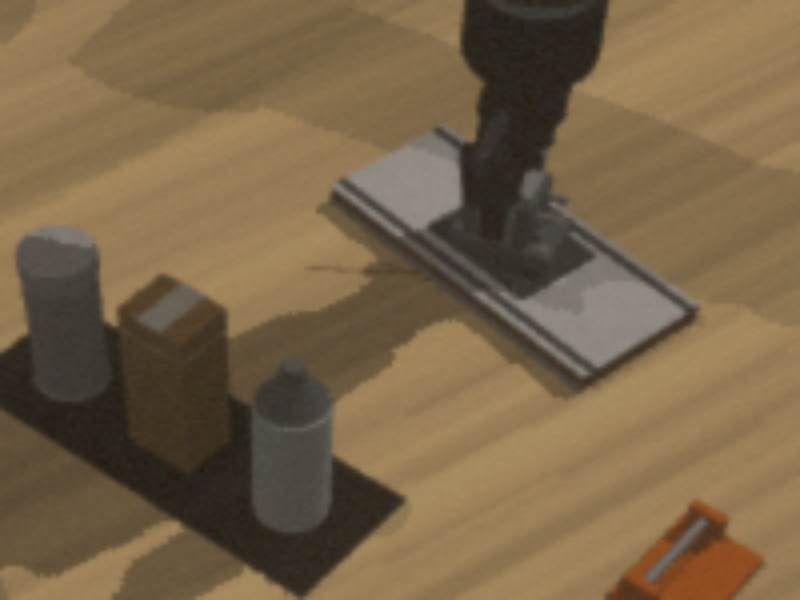

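play_rows --commands '[{"tx": 0,"ty": 0,"tz": 0,"ax": 0,"ay": 0,"az": 0},{"tx": 0,"ty": 0,"tz": 0,"ax": 0,"ay": 0,"az": 0},{"tx": 0,"ty": 0,"tz": 0,"ax": 0,"ay": 0,"az": 0},{"tx": 0,"ty": 0,"tz": 0,"ax": 0,"ay": 0,"az": 0},{"tx": 0,"ty": 0,"tz": 0,"ax": 0,"ay": 0,"az": 0},{"tx": 0,"ty": 0,"tz": -0.3,"ax": 0,"ay": 0,"az": 0},{"tx": 0,"ty": 0,"tz": -1.3,"ax": 0,"ay": 0,"az": 0},{"tx": 0,"ty": 0,"tz": -3,"ax": 0,"ay": 0,"az": 0},{"tx": 0,"ty": 0,"tz": -5,"ax": 0,"ay": 0,"az": -0.05},{"tx": 0,"ty": 0,"tz": -6.7,"ax": 0,"ay": 0,"az": -0.17},{"tx": 0,"ty": 0,"tz": -7.7,"ax": 0,"ay": 0,"az": -0.31},{"tx": 0,"ty": 0,"tz": -8,"ax": 0,"ay": 0,"az": -0.46},{"tx": 0,"ty": 0,"tz": -8,"ax": 0,"ay": 0,"az": -0.61},{"tx": 0,"ty": 0,"tz": -8,"ax": 0,"ay": 0,"az": -0.76},{"tx": 0,"ty": 0,"tz": -8,"ax": 0,"ay": 0,"az": -0.9},{"tx": 0,"ty": 0,"tz": -8,"ax": 0,"ay": 0,"az": -1.04},{"tx": 0,"ty": 0,"tz": -8,"ax": 0,"ay": 0,"az": -1.18},{"tx": 0,"ty": 0,"tz": -8,"ax": 0,"ay": 0,"az": -1.32},{"tx": 0,"ty": 0,"tz": -8,"ax": 0,"ay": 0,"az": -1.46},{"tx": 0,"ty": 0,"tz": -8,"ax": 0,"ay": 0,"az": -1.57}]' --grip 8.5

```text
time: 40.4
ee_pos: [0.495, 0.2479, 0.1335]
tcp_rot: [179.9, 0.0, 120.2]
wrist_force: [0.3, -0.1, 1.0]
opening: 0.0852
```

play_rows --commands '[{"tx": 0,"ty": 0,"tz": 0,"ax": 0,"ay": 0,"az": -0.14},{"tx": 0,"ty": 0,"tz": 0,"ax": 0,"ay": 0,"az": -0.28},{"tx": 0,"ty": 0,"tz": 0,"ax": 0,"ay": 0,"az": -0.42},{"tx": 0,"ty": 0,"tz": 0,"ax": 0,"ay": 0,"az": -0.56},{"tx": 0,"ty": 0,"tz": 0,"ax": 0,"ay": 0,"az": -0.7},{"tx": 0,"ty": 0,"tz": 0,"ax": 0,"ay": 0,"az": -0.84},{"tx": 0,"ty": 0,"tz": 0,"ax": 0,"ay": 0,"az": -0.98},{"tx": 0,"ty": 0,"tz": 0,"ax": 0,"ay": 0,"az": -1.12},{"tx": 0,"ty": 0,"tz": 0,"ax": 0,"ay": 0,"az": -1.26},{"tx": 0,"ty": 0,"tz": 0,"ax": 0,"ay": 0,"az": -1.39},{"tx": 0,"ty": 0,"tz": 0,"ax": 0,"ay": 0,"az": -1.49},{"tx": 0,"ty": 0,"tz": 0,"ax": 0,"ay": 0,"az": -1.55},{"tx": 0,"ty": 0,"tz": 0,"ax": 0,"ay": 0,"az": -1.571},{"tx": 0,"ty": 0,"tz": 0,"ax": 0,"ay": 0,"az": -1.571}]'

```text
time: 41.8
ee_pos: [0.495, 0.2479, 0.1331]
tcp_rot: [-180.0, 0.1, -150.1]
wrist_force: [0.5, 0.4, 0.4]
opening: 0.0851
```

```bash
python3 - <<'E'
from heel import *
o=bot.get_obs();print(o['q'].round(1),o['ee_pos'],o['tcp_rot'],o['wrist_force'],o['opening'],o['time'])
for n in('scene','top'):
    p,W,c=cam(n)
    if n=='scene': save('g13',cv2.resize(p[60:220,240:440],(800,600)))
    print(n,cap(W,np.array([.4953,.2476]),30,.058,.072))
E
```

```text
[26.6  4.7 -3.2 82.1 -0.  -3.3] [0.49496018 0.24793691 0.13310056] [-1.79991013e+02  5.97820114e-02 -1.50114314e+02] [0.52248377 0.4092368  0.44506484] 0.08505827404559294 41.8
scene (234, np.float64(0.0662), 'rel a [-20.1  19.4] b [-19.7  21.3]', ((493.675048828125, 248.1361083984375), (41.45348358154297, 45.4622688293457), 28.92051887512207))
top (429, np.float64(0.0668), 'rel a [-21.   14.7] b [-20.5  18.5]', ((498.1565246582031, 248.6825408935547), (48.75238800048828, 40.56162643432617), 31.683048248291016))
```

View pics/g13.png

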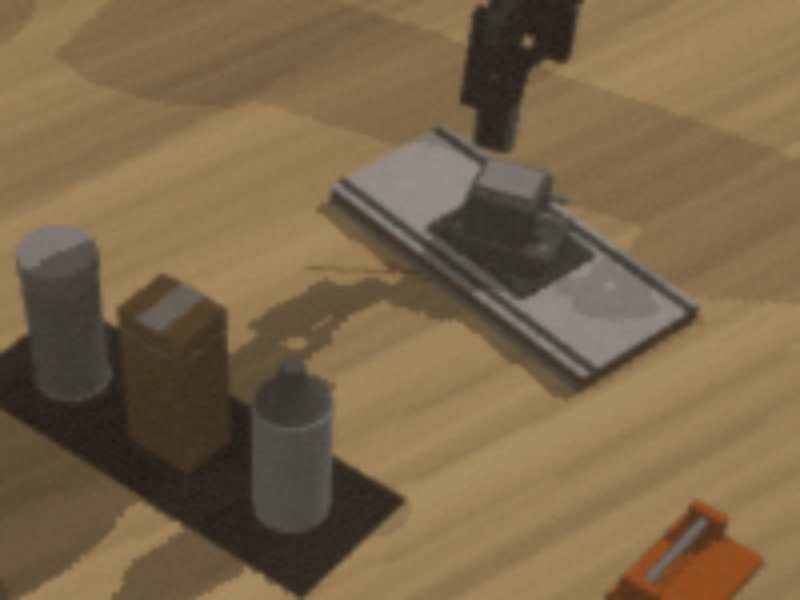

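play_rows --commands '[{"tx": 0,"ty": 0,"tz": 0.3,"ax": 0,"ay": 0,"az": 0},{"tx": 0,"ty": 0,"tz": 1.2,"ax": 0,"ay": 0,"az": 0},{"tx": 0,"ty": 0,"tz": 2.6,"ax": 0,"ay": 0,"az": 0},{"tx": 0,"ty": 0,"tz": 4.3,"ax": 0,"ay": 0,"az": 0},{"tx": 0,"ty": 0,"tz": 5.9,"ax": 0,"ay": 0,"az": 0},{"tx": 0,"ty": 0,"tz": 7,"ax": 0,"ay": 0,"az": 0},{"tx": 0,"ty": 0,"tz": 7.7,"ax": 0,"ay": 0,"az": 0},{"tx": 0,"ty": 0,"tz": 8,"ax": 0,"ay": 0,"az": 0},{"tx": 0,"ty": 0,"tz": 8,"ax": 0,"ay": 0,"az": 0}]'

```text
time: 42.8
ee_pos: [0.4948, 0.2479, 0.0523]
tcp_rot: [-180.0, 0.0, -150.1]
wrist_force: [-0.6, -0.4, 0.2]
opening: 0.085
```

play_rows --commands '[{"tx": 0,"ty": 0,"tz": 0,"ax": 0,"ay": 0,"az": 0},{"tx": 0,"ty": 0,"tz": 0,"ax": 0,"ay": 0,"az": 0},{"tx": 0,"ty": 0,"tz": 0,"ax": 0,"ay": 0,"az": 0},{"tx": 0,"ty": 0,"tz": 0,"ax": 0,"ay": 0,"az": 0},{"tx": 0,"ty": 0,"tz": 0,"ax": 0,"ay": 0,"az": 0},{"tx": 0,"ty": 0,"tz": 0,"ax": 0,"ay": 0,"az": 0},{"tx": 0,"ty": 0,"tz": 0,"ax": 0,"ay": 0,"az": 0},{"tx": 0,"ty": 0,"tz": 0,"ax": 0,"ay": 0,"az": 0},{"tx": 0,"ty": 0,"tz": -0.2,"ax": 0,"ay": 0,"az": 0},{"tx": 0,"ty": 0,"tz": -0.7,"ax": 0,"ay": 0,"az": 0},{"tx": 0,"ty": 0,"tz": -1.2,"ax": 0,"ay": 0,"az": 0},{"tx": 0,"ty": 0,"tz": -1.5,"ax": 0,"ay": 0,"az": 0},{"tx": 0,"ty": 0,"tz": -1.5,"ax": 0,"ay": 0,"az": 0},{"tx": 0,"ty": 0,"tz": -1.5,"ax": 0,"ay": 0,"az": 0}]' --grip 3.0 --newtons 50

```text
time: 44.2
ee_pos: [0.4949, 0.2479, 0.0675]
tcp_rot: [-180.0, 0.0, -150.1]
wrist_force: [-0.1, -0.1, -2.6]
opening: 0.0391
```

```bash
python3 mvf.py .4948 .2493 .068 184.33 9
```

```text
[-0.065  0.13  -0.049 -0.     0.     0.447]
[{"tx":0,"ty":0,"tz":0,"ax":0,"ay":0,"az":0.01},{"tx":0,"ty":0,"tz":0,"ax":0,"ay":0,"az":0.04},{"tx":0,"ty":0,"tz":0,"ax":0,"ay":0,"az":0.1},{"tx":0,"ty":0.1,"tz":0,"ax":0,"ay":0,"az":0.18},{"tx":0,"ty":0.1,"tz":0,"ax":0,"ay":0,"az":0.27},{"tx":-0.1,"ty":0.1,"tz":0,"ax":0,"ay":0,"az":0.35},{"tx":-0.1,"ty":0.1,"tz":0,"ax":0,"ay":0,"az":0.4},{"tx":-0.1,"ty":0.1,"tz":0,"ax":0,"ay":0,"az":0.44},{"tx":-0.06,"ty":0.13,"tz":-0.05,"ax":0,"ay":0,"az":0.447}]
```

play_rows --commands '[{"tx": 0,"ty": 0,"tz": 0,"ax": 0,"ay": 0,"az": 0.01},{"tx": 0,"ty": 0,"tz": 0,"ax": 0,"ay": 0,"az": 0.04},{"tx": 0,"ty": 0,"tz": 0,"ax": 0,"ay": 0,"az": 0.1},{"tx": 0,"ty": 0.1,"tz": 0,"ax": 0,"ay": 0,"az": 0.18},{"tx": 0,"ty": 0.1,"tz": 0,"ax": 0,"ay": 0,"az": 0.27},{"tx": 0,"ty": 0.1,"tz": 0,"ax": 0,"ay": 0,"az": 0.35},{"tx": -0.05,"ty": 0.1,"tz": 0,"ax": 0,"ay": 0,"az": 0.4},{"tx": -0.06,"ty": 0.13,"tz": 0,"ax": 0,"ay": 0,"az": 0.44},{"tx": -0.06,"ty": 0.13,"tz": 0,"ax": 0,"ay": 0,"az": 0.447},{"tx": -0.06,"ty": 0.13,"tz": 0.5,"ax": 0,"ay": 0,"az": 0.447},{"tx": -0.06,"ty": 0.13,"tz": 0.9,"ax": 0,"ay": 0,"az": 0.447},{"tx": -0.06,"ty": 0.13,"tz": 1.2,"ax": 0,"ay": 0,"az": 0.447},{"tx": -0.06,"ty": 0.13,"tz": 1.45,"ax": 0,"ay": 0,"az": 0.447},{"tx": -0.06,"ty": 0.13,"tz": 1.53,"ax": 0,"ay": 0,"az": 0.447},{"tx": -0.06,"ty": 0.13,"tz": 1.53,"ax": 0,"ay": 0,"az": 0.447}]'

```text
time: 45.7
ee_pos: [0.4945, 0.2492, 0.0532]
tcp_rot: [180.0, 0.0, -175.7]
wrist_force: [-4.8, -3.5, 7.9]
opening: 0.0392
```

play_rows --commands '[{"tx": 0,"ty": 0,"tz": 0,"ax": 0,"ay": 0,"az": 0},{"tx": 0,"ty": 0,"tz": 0,"ax": 0,"ay": 0,"az": 0},{"tx": 0,"ty": 0,"tz": 0,"ax": 0,"ay": 0,"az": 0},{"tx": 0,"ty": 0,"tz": 0,"ax": 0,"ay": 0,"az": 0},{"tx": 0,"ty": 0,"tz": 0,"ax": 0,"ay": 0,"az": 0},{"tx": 0,"ty": 0,"tz": -0.3,"ax": 0,"ay": 0,"az": 0},{"tx": 0,"ty": 0,"tz": -1.3,"ax": 0,"ay": 0,"az": 0},{"tx": 0,"ty": 0,"tz": -3,"ax": 0,"ay": 0,"az": 0},{"tx": 0,"ty": 0,"tz": -5.5,"ax": 0,"ay": 0,"az": 0},{"tx": 0,"ty": 0,"tz": -8.5,"ax": 0,"ay": 0,"az": 0},{"tx": 0,"ty": 0,"tz": -11.5,"ax": 0,"ay": 0,"az": 0},{"tx": 0,"ty": 0,"tz": -13.5,"ax": 0,"ay": 0,"az": 0},{"tx": 0,"ty": 0,"tz": -14.5,"ax": 0,"ay": 0,"az": 0},{"tx": 0,"ty": 0,"tz": -14.8,"ax": 0,"ay": 0,"az": 0},{"tx": 0,"ty": 0,"tz": -14.8,"ax": 0,"ay": 0,"az": 0}]' --grip 8.5

```text
time: 47.2
ee_pos: [0.4947, 0.2493, 0.1999]
tcp_rot: [-180.0, 0.0, -175.7]
wrist_force: [0.3, -0.0, 0.3]
opening: 0.0852
```

```bash
python3 - <<'E'
from heel import *
o=bot.get_obs();print(o['q'].round(1),o['ee_pos'],o['tcp_rot'],o['opening'],o['time'])
for n in('scene','top'):
    p,W,c=cam(n); np.savez(n+'4.npz',p=p,W=W)
    save('g14'+n,cv2.resize(p[60:220,240:440],(800,600)) if n=='scene' else cv2.resize(p[200:340,150:350],(800,560)))
    print(n,cap(W,np.array([.4948,.2493]),4.33,.058,.072))
E
```

```text
[26.7  4.7  4.3 89.5 -0.  22.4] [0.49466741 0.24926561 0.19994917] [-1.79999343e+02  1.32939835e-02 -1.75686811e+02] 0.08518365618889212 47.2
scene (239, np.float64(0.0659), 'rel a [-19.8  20.2] b [-20.1  18.5]', ((494.4858703613281, 250.12054443359375), (41.36587905883789, 42.9075813293457), 4.892823696136475))
top (312, np.float64(0.0657), 'rel a [-21.   18.8] b [-21.  17.]', ((493.8649597167969, 247.81317138671875), (40.36868667602539, 39.5139045715332), 7.409328460693359))
```

View pics/g14scene.png

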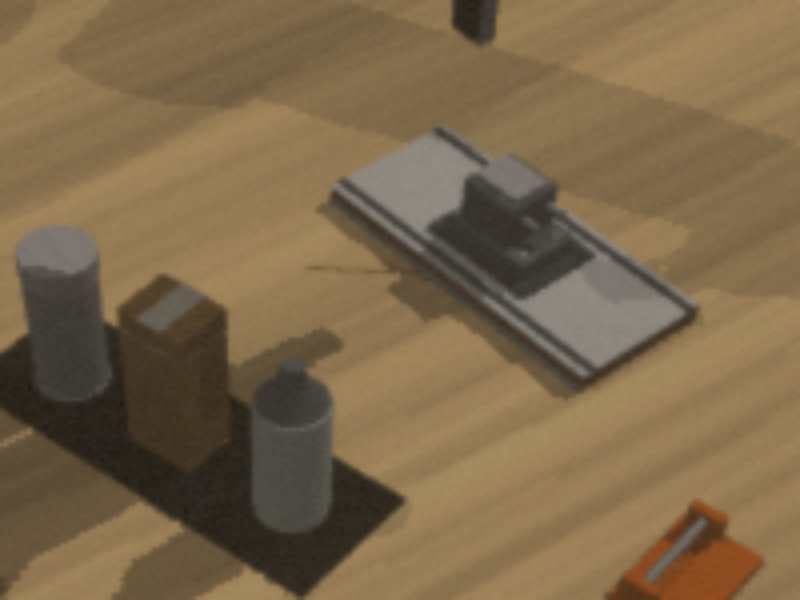

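View pics/g14top.png

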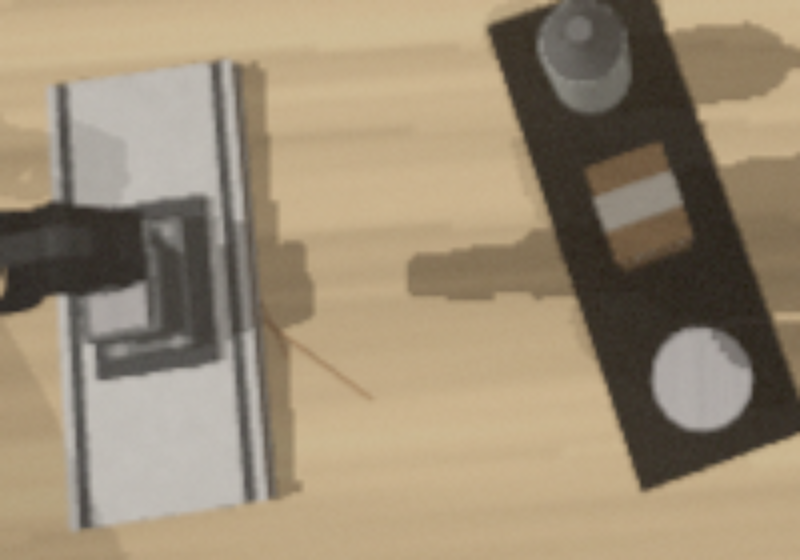

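Heel is flat and straight on the plate (top zoom (155,290); cap centre within about 1 mm of target). I'll return the three in reverse order, tin first, using the tool turned half round.

```bash
echo '[0.4948,0.2495,0.2003,184.32]' > cmd.json; python3 mv.py .4366,-.0189,.18,195.29,15
```

```text
t 47.3 cmd [0.4948, 0.2495, 0.2003, 184.32] meas-cmd mm [-0.5, -0.4, -1.3] rot [-179.96, -0.07, -175.68] open 84.9 F [0.8, -0.2, -0.6]
max step [0.8  2.4  0.2  0.02]
15 rows
[{"tx":0.1,"ty":-0.3,"tz":0,"ax":0,"ay":0,"az":0},{"tx":0.4,"ty":-1.2,"tz":0.1,"ax":0,"ay":0,"az":-0.01},{"tx":0.8,"ty":-2.7,"tz":0.2,"ax":0,"ay":0,"az":-0.02},{"tx":1.4,"ty":-4.8,"tz":0.4,"ax":0,"ay":0,"az":-0.03},{"tx":2.1,"ty":-7.2,"tz":0.6,"ax":0,"ay":0,"az":-0.05},{"tx":2.8,"ty":-9.6,"tz":0.7,"ax":0,"ay":0,"az":-0.07},{"tx":3.6,"ty":-12,"tz":0.9,"ax":0,"ay":0,"az":-0.09},{"tx":4.3,"ty":-14.4,"tz":1.1,"ax":0,"ay":0,"az":-0.1},{"tx":5,"ty":-16.8,"tz":1.3,"ax":0,"ay":0,"az":-0.12},{"tx":5.7,"ty":-19.1,"tz":1.5,"ax":0,"ay":0,"az":-0.14},{"tx":6.4,"ty":-21.5,"tz":1.7,"ax":0,"ay":0,"az":-0.16},{"tx":7,"ty":-23.6,"tz":1.8,"ax":0,"ay":0,"az":-0.17},{"tx":7.5,"ty":-25.1,"tz":1.9,"ax":0,"ay":0,"az":-0.18},{"tx":7.7,"ty":-26,"tz":2,"ax":0,"ay":0,"az":-0.19},{"tx":7.83,"ty":-26.33,"tz":2.03,"ax":0,"ay":0,"az":-0.191}]
```

play_rows --commands '[{"tx": 0.1,"ty": -0.3,"tz": 0,"ax": 0,"ay": 0,"az": 0},{"tx": 0.4,"ty": -1.2,"tz": 0.1,"ax": 0,"ay": 0,"az": -0.01},{"tx": 0.8,"ty": -2.7,"tz": 0.2,"ax": 0,"ay": 0,"az": -0.02},{"tx": 1.4,"ty": -4.8,"tz": 0.4,"ax": 0,"ay": 0,"az": -0.03},{"tx": 2.1,"ty": -7.2,"tz": 0.6,"ax": 0,"ay": 0,"az": -0.05},{"tx": 2.8,"ty": -9.6,"tz": 0.7,"ax": 0,"ay": 0,"az": -0.07},{"tx": 3.6,"ty": -12,"tz": 0.9,"ax": 0,"ay": 0,"az": -0.09},{"tx": 4.3,"ty": -14.4,"tz": 1.1,"ax": 0,"ay": 0,"az": -0.1},{"tx": 5,"ty": -16.8,"tz": 1.3,"ax": 0,"ay": 0,"az": -0.12},{"tx": 5.7,"ty": -19.1,"tz": 1.5,"ax": 0,"ay": 0,"az": -0.14},{"tx": 6.4,"ty": -21.5,"tz": 1.7,"ax": 0,"ay": 0,"az": -0.16},{"tx": 7,"ty": -23.6,"tz": 1.8,"ax": 0,"ay": 0,"az": -0.17},{"tx": 7.5,"ty": -25.1,"tz": 1.9,"ax": 0,"ay": 0,"az": -0.18},{"tx": 7.7,"ty": -26,"tz": 2,"ax": 0,"ay": 0,"az": -0.19},{"tx": 7.83,"ty": -26.33,"tz": 2.03,"ax": 0,"ay": 0,"az": -0.191},{"tx": 7.83,"ty": -26.33,"tz": 2.03,"ax": 0,"ay": 0,"az": -0.191},{"tx": 7.83,"ty": -26.33,"tz": 2.03,"ax": 0,"ay": 0,"az": -0.191}]'

```text
time: 49.0
ee_pos: [0.4363, -0.019, 0.1798]
tcp_rot: [180.0, 0.0, -164.7]
wrist_force: [-0.4, 0.1, 0.2]
opening: 0.0848
```

```bash
python3 - <<'E'
from heel import *
p,W,c=cam('scene'); print(cap(W,np.array([.4948,.2493]),4.33,.058,.072)); save('g15',p[:300,60:400])
E
python3 mv.py .4366,-.0189,.0835,195.29,9
```

```text
(248, np.float64(0.0661), 'rel a [-19.5  20.3] b [-20.1  20.1]', ((495.1053161621094, 249.60787963867188), (43.23149108886719, 41.63499450683594), 2.8192009925842285))
t 49.05 cmd [0.4366, -0.019, 0.18, 195.2635] meas-cmd mm [-0.2, 0.1, -0.2] rot [179.99, 0.02, -164.72] open 85.3 F [-0.4, -0.0, 0.3]
max step [0.01 0.   1.9  0.  ]
9 rows
[{"tx":0,"ty":0,"tz":0.2,"ax":0,"ay":0,"az":0},{"tx":0,"ty":0,"tz":1,"ax":0,"ay":0,"az":0},{"tx":0,"ty":0,"tz":2.2,"ax":0,"ay":0,"az":0},{"tx":0,"ty":0,"tz":3.9,"ax":0,"ay":0,"az":0},{"tx":0,"ty":0,"tz":5.8,"ax":0,"ay":0,"az":0},{"tx":0,"ty":0,"tz":7.5,"ax":0,"ay":0,"az":0},{"tx":0,"ty":0,"tz":8.7,"ax":0,"ay":0,"az":0},{"tx":0,"ty":0,"tz":9.4,"ax":0,"ay":0,"az":0},{"tx":-0.01,"ty":0,"tz":9.65,"ax":0,"ay":0,"az":0}]
```

View pics/g15.png

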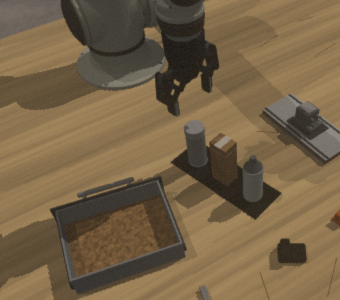

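Heel sits on the plate, everything is standing, and the gripper is lined up over the tin at (195,140).

play_rows --commands '[{"tx": 0,"ty": 0,"tz": 0.2,"ax": 0,"ay": 0,"az": 0},{"tx": 0,"ty": 0,"tz": 1,"ax": 0,"ay": 0,"az": 0},{"tx": 0,"ty": 0,"tz": 2.2,"ax": 0,"ay": 0,"az": 0},{"tx": 0,"ty": 0,"tz": 3.9,"ax": 0,"ay": 0,"az": 0},{"tx": 0,"ty": 0,"tz": 5.8,"ax": 0,"ay": 0,"az": 0},{"tx": 0,"ty": 0,"tz": 7.5,"ax": 0,"ay": 0,"az": 0},{"tx": 0,"ty": 0,"tz": 8.7,"ax": 0,"ay": 0,"az": 0},{"tx": 0,"ty": 0,"tz": 9.4,"ax": 0,"ay": 0,"az": 0},{"tx": -0.01,"ty": 0,"tz": 9.65,"ax": 0,"ay": 0,"az": 0},{"tx": -0.01,"ty": 0,"tz": 9.65,"ax": 0,"ay": 0,"az": 0}]'

```text
time: 50.05
ee_pos: [0.4366, -0.0191, 0.0834]
tcp_rot: [-180.0, 0.0, -164.7]
wrist_force: [-0.0, 0.3, 0.5]
opening: 0.0848
```

play_rows --commands '[{"tx": 0,"ty": 0,"tz": 0,"ax": 0,"ay": 0,"az": 0},{"tx": 0,"ty": 0,"tz": 0,"ax": 0,"ay": 0,"az": 0},{"tx": 0,"ty": 0,"tz": 0,"ax": 0,"ay": 0,"az": 0},{"tx": 0,"ty": 0,"tz": 0,"ax": 0,"ay": 0,"az": 0},{"tx": 0,"ty": 0,"tz": 0,"ax": 0,"ay": 0,"az": 0},{"tx": 0,"ty": 0,"tz": 0,"ax": 0,"ay": 0,"az": 0},{"tx": 0,"ty": 0,"tz": 0,"ax": 0,"ay": 0,"az": 0},{"tx": 0,"ty": 0,"tz": 0,"ax": 0,"ay": 0,"az": 0},{"tx": 0,"ty": 0,"tz": -0.3,"ax": 0,"ay": 0,"az": 0},{"tx": 0,"ty": 0,"tz": -1.2,"ax": 0,"ay": 0,"az": 0},{"tx": 0,"ty": 0,"tz": -2.8,"ax": 0,"ay": 0,"az": 0},{"tx": 0,"ty": 0,"tz": -4.7,"ax": 0,"ay": 0,"az": 0},{"tx": 0,"ty": 0,"tz": -6.7,"ax": 0,"ay": 0,"az": 0},{"tx": 0,"ty": 0,"tz": -8.2,"ax": 0,"ay": 0,"az": 0},{"tx": 0,"ty": 0,"tz": -9.1,"ax": 0,"ay": 0,"az": 0},{"tx": 0,"ty": 0,"tz": -9.4,"ax": 0,"ay": 0,"az": 0}]' --grip 3.0 --newtons 45

```text
time: 51.65
ee_pos: [0.4368, -0.0191, 0.1782]
tcp_rot: [-180.0, 0.1, -164.7]
wrist_force: [-0.2, 0.8, -1.3]
opening: 0.0426
```

```bash
python3 adj.py .094; python3 mv.py .51,-.2532,.175,167.6,17
```

```text
t 51.65 cmd [0.4367, -0.0189, 0.1775, 195.2635] meas-cmd mm [0.2, -0.2, 0.7] rot [-179.98, 0.07, -164.74] open 42.6 F [-0.2, 0.8, -1.3]
max step [0.1  1.9  0.1  0.04]
17 rows
[{"tx":0,"ty":-0.2,"tz":0,"ax":0,"ay":0,"az":0},{"tx":0,"ty":-0.9,"tz":0,"ax":0,"ay":0,"az":0.02},{"tx":-0.1,"ty":-2.1,"tz":0,"ax":0,"ay":0,"az":0.04},{"tx":-0.1,"ty":-3.8,"tz":0,"ax":0,"ay":0,"az":0.07},{"tx":-0.2,"ty":-5.7,"tz":0.1,"ax":0,"ay":0,"az":0.11},{"tx":-0.3,"ty":-7.5,"tz":0.1,"ax":0,"ay":0,"az":0.15},{"tx":-0.3,"ty":-9.4,"tz":0.1,"ax":0,"ay":0,"az":0.19},{"tx":-0.4,"ty":-11.3,"tz":0.1,"ax":0,"ay":0,"az":0.22},{"tx":-0.5,"ty":-13.2,"tz":0.1,"ax":0,"ay":0,"az":0.26},{"tx":-0.6,"ty":-15.1,"tz":0.2,"ax":0,"ay":0,"az":0.3},{"tx":-0.6,"ty":-17,"tz":0.2,"ax":0,"ay":0,"az":0.33},{"tx":-0.7,"ty":-18.9,"tz":0.2,"ax":0,"ay":0,"az":0.37},{"tx":-0.8,"ty":-20.8,"tz":0.2,"ax":0,"ay":0,"az":0.41},{"tx":-0.8,"ty":-22.4,"tz":0.2,"ax":0,"ay":0,"az":0.44},{"tx":-0.9,"ty":-23.6,"tz":0.2,"ax":0,"ay":0,"az":0.46},{"tx":-0.9,"ty":-24.3,"tz":0.2,"ax":0,"ay":0,"az":0.48},{"tx":-0.91,"ty":-24.53,"tz":0.25,"ax":0,"ay":0,"az":0.483}]
```

play_rows --commands '[{"tx": 0,"ty": -0.2,"tz": 0,"ax": 0,"ay": 0,"az": 0},{"tx": 0,"ty": -0.9,"tz": 0,"ax": 0,"ay": 0,"az": 0.02},{"tx": -0.1,"ty": -2.1,"tz": 0,"ax": 0,"ay": 0,"az": 0.04},{"tx": -0.1,"ty": -3.8,"tz": 0,"ax": 0,"ay": 0,"az": 0.07},{"tx": -0.2,"ty": -5.7,"tz": 0.1,"ax": 0,"ay": 0,"az": 0.11},{"tx": -0.3,"ty": -7.5,"tz": 0.1,"ax": 0,"ay": 0,"az": 0.15},{"tx": -0.3,"ty": -9.4,"tz": 0.1,"ax": 0,"ay": 0,"az": 0.19},{"tx": -0.4,"ty": -11.3,"tz": 0.1,"ax": 0,"ay": 0,"az": 0.22},{"tx": -0.5,"ty": -13.2,"tz": 0.1,"ax": 0,"ay": 0,"az": 0.26},{"tx": -0.6,"ty": -15.1,"tz": 0.2,"ax": 0,"ay": 0,"az": 0.3},{"tx": -0.6,"ty": -17,"tz": 0.2,"ax": 0,"ay": 0,"az": 0.33},{"tx": -0.7,"ty": -18.9,"tz": 0.2,"ax": 0,"ay": 0,"az": 0.37},{"tx": -0.8,"ty": -20.8,"tz": 0.2,"ax": 0,"ay": 0,"az": 0.41},{"tx": -0.8,"ty": -22.4,"tz": 0.2,"ax": 0,"ay": 0,"az": 0.44},{"tx": -0.9,"ty": -23.6,"tz": 0.2,"ax": 0,"ay": 0,"az": 0.46},{"tx": -0.9,"ty": -24.3,"tz": 0.2,"ax": 0,"ay": 0,"az": 0.48},{"tx": -0.91,"ty": -24.53,"tz": 0.25,"ax": 0,"ay": 0,"az": 0.483},{"tx": -0.91,"ty": -24.53,"tz": 0.25,"ax": 0,"ay": 0,"az": 0.483}]'

```text
time: 53.45
ee_pos: [0.5098, -0.2533, 0.1747]
tcp_rot: [180.0, 0.0, 167.6]
wrist_force: [-0.0, 0.4, -1.9]
opening: 0.0429
```

```bash
python3 mv.py .51,-.2532,.095,167.6,9 .51,-.2532,.085,167.6,6
```

```text
t 53.45 cmd [0.51, -0.2532, 0.175, 167.5896] meas-cmd mm [-0.2, -0.1, -0.3] rot [179.98, 0.0, 167.59] open 42.9 F [-0.0, 0.4, -1.9]
max step [0.  0.  1.6 0. ]
max step [0.  0.  0.3 0. ]
15 rows
[{"tx":0,"ty":0,"tz":0.2,"ax":0,"ay":0,"az":0},{"tx":0,"ty":0,"tz":0.8,"ax":0,"ay":0,"az":0},{"tx":0,"ty":0,"tz":1.8,"ax":0,"ay":0,"az":0},{"tx":0,"ty":0,"tz":3.2,"ax":0,"ay":0,"az":0},{"tx":0,"ty":0,"tz":4.8,"ax":0,"ay":0,"az":0},{"tx":0,"ty":0,"tz":6.2,"ax":0,"ay":0,"az":0},{"tx":0,"ty":0,"tz":7.2,"ax":0,"ay":0,"az":0},{"tx":0,"ty":0,"tz":7.8,"ax":0,"ay":0,"az":0},{"tx":0,"ty":0,"tz":8,"ax":0,"ay":0,"az":0},{"tx":0,"ty":0,"tz":8.1,"ax":0,"ay":0,"az":0},{"tx":0,"ty":0,"tz":8.2,"ax":0,"ay":0,"az":0},{"tx":0,"ty":0,"tz":8.5,"ax":0,"ay":0,"az":0},{"tx":0,"ty":0,"tz":8.8,"ax":0,"ay":0,"az":0},{"tx":0,"ty":0,"tz":8.9,"ax":0,"ay":0,"az":0},{"tx":0,"ty":0,"tz":9,"ax":0,"ay":0,"az":0}]
```

play_rows --commands '[{"tx": 0,"ty": 0,"tz": 0.2,"ax": 0,"ay": 0,"az": 0},{"tx": 0,"ty": 0,"tz": 0.8,"ax": 0,"ay": 0,"az": 0},{"tx": 0,"ty": 0,"tz": 1.8,"ax": 0,"ay": 0,"az": 0},{"tx": 0,"ty": 0,"tz": 3.2,"ax": 0,"ay": 0,"az": 0},{"tx": 0,"ty": 0,"tz": 4.8,"ax": 0,"ay": 0,"az": 0},{"tx": 0,"ty": 0,"tz": 6.2,"ax": 0,"ay": 0,"az": 0},{"tx": -0.03,"ty": 0,"tz": 7.2,"ax": 0,"ay": 0,"az": 0},{"tx": -0.03,"ty": 0,"tz": 7.8,"ax": 0,"ay": 0,"az": 0},{"tx": -0.03,"ty": 0,"tz": 8.1,"ax": 0,"ay": 0,"az": 0},{"tx": -0.03,"ty": 0,"tz": 8.3,"ax": 0,"ay": 0,"az": 0},{"tx": -0.03,"ty": 0,"tz": 8.5,"ax": 0,"ay": 0,"az": 0},{"tx": -0.03,"ty": 0,"tz": 8.7,"ax": 0,"ay": 0,"az": 0},{"tx": -0.03,"ty": 0,"tz": 8.9,"ax": 0,"ay": 0,"az": 0},{"tx": -0.03,"ty": 0,"tz": 9,"ax": 0,"ay": 0,"az": 0},{"tx": -0.03,"ty": 0,"tz": 9,"ax": 0,"ay": 0,"az": 0}]'

```text
time: 54.95
ee_pos: [0.5103, -0.2535, 0.0851]
tcp_rot: [180.0, 0.0, 167.6]
wrist_force: [0.1, 0.8, -0.8]
opening: 0.0428
```

play_rows --commands '[{"tx": 0,"ty": 0,"tz": 0,"ax": 0,"ay": 0,"az": 0},{"tx": 0,"ty": 0,"tz": 0,"ax": 0,"ay": 0,"az": 0},{"tx": 0,"ty": 0,"tz": 0,"ax": 0,"ay": 0,"az": 0},{"tx": 0,"ty": 0,"tz": 0,"ax": 0,"ay": 0,"az": 0},{"tx": 0,"ty": 0,"tz": 0,"ax": 0,"ay": 0,"az": 0},{"tx": 0,"ty": 0,"tz": -0.2,"ax": 0,"ay": 0,"az": 0},{"tx": 0,"ty": 0,"tz": -1,"ax": 0,"ay": 0,"az": 0},{"tx": 0,"ty": 0,"tz": -2.5,"ax": 0,"ay": 0,"az": 0},{"tx": 0,"ty": 0,"tz": -4.5,"ax": 0,"ay": 0,"az": 0},{"tx": 0,"ty": 0,"tz": -7,"ax": 0,"ay": 0,"az": 0},{"tx": 0,"ty": 0,"tz": -9.5,"ax": 0,"ay": 0,"az": 0},{"tx": 0,"ty": 0,"tz": -11,"ax": 0,"ay": 0,"az": 0},{"tx": 0,"ty": 0,"tz": -11.5,"ax": 0,"ay": 0,"az": 0},{"tx": 0,"ty": 0,"tz": -11.5,"ax": 0,"ay": 0,"az": 0}]' --grip 8.5

```text
time: 56.35
ee_pos: [0.5105, -0.2537, 0.2011]
tcp_rot: [-180.0, 0.1, 167.6]
wrist_force: [0.2, 0.3, 0.3]
opening: 0.0848
```

```bash
python3 adj.py .115
python3 - <<'E'
from fit import *
p,W,c=cam('scene'); save('g16',p[:300,60:400])
w=W.reshape(-1,3); w=w[~np.isnan(w[:,0])]
q=w[(np.hypot(w[:,0]-.512,w[:,1]+.253)<.03)&(w[:,2]>.03)&(w[:,2]<.082)]; print(circ(q,.021,[.512,-.253]),len(q),'orig scene .50861,-.25232')
E
python3 mv.py .5138,.0022,.2,195.29,14
```

```text
(array([ 0.50830085, -0.2523859 ]), np.float64(0.0004369251373066707)) 365 orig scene .50861,-.25232
t 56.4 cmd [0.51, -0.2532, 0.2, 167.5896] meas-cmd mm [0.2, -0.3, -0.0] rot [179.99, 0.04, 167.58] open 85.0 F [-0.3, 0.9, -0.7]
max step [0.6  2.5  0.   0.05]
14 rows
[{"tx":0.1,"ty":0.3,"tz":0,"ax":0,"ay":0,"az":-0.01},{"tx":0.3,"ty":1.3,"tz":0,"ax":0,"ay":0,"az":-0.02},{"tx":0.6,"ty":2.8,"tz":0,"ax":0,"ay":0,"az":-0.05},{"tx":1,"ty":5,"tz":0,"ax":0,"ay":0,"az":-0.1},{"tx":1.5,"ty":7.5,"tz":0,"ax":0,"ay":0,"az":-0.15},{"tx":2,"ty":10,"tz":0,"ax":0,"ay":0,"az":-0.19},{"tx":2.6,"ty":12.5,"tz":0,"ax":0,"ay":0,"az":-0.24},{"tx":3.1,"ty":15,"tz":0,"ax":0,"ay":0,"az":-0.29},{"tx":3.6,"ty":17.5,"tz":0,"ax":0,"ay":0,"az":-0.34},{"tx":4.1,"ty":20,"tz":0,"ax":0,"ay":0,"az":-0.39},{"tx":4.5,"ty":22.2,"tz":0,"ax":0,"ay":0,"az":-0.43},{"tx":4.9,"ty":23.8,"tz":0,"ax":0,"ay":0,"az":-0.46},{"tx":5.1,"ty":24.7,"tz":0,"ax":0,"ay":0,"az":-0.48},{"tx":5.12,"ty":25.02,"tz":0,"ax":0,"ay":0,"az":-0.483}]
```

View pics/g16.png

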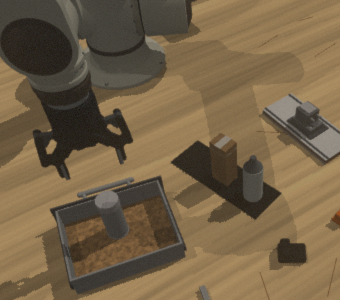

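Tin is back upright, within 0.3 mm of its original measured spot. Carton next.

play_rows --commands '[{"tx": 0.1,"ty": 0.3,"tz": 0,"ax": 0,"ay": 0,"az": -0.01},{"tx": 0.3,"ty": 1.3,"tz": 0,"ax": 0,"ay": 0,"az": -0.02},{"tx": 0.6,"ty": 2.8,"tz": 0,"ax": 0,"ay": 0,"az": -0.05},{"tx": 1,"ty": 5,"tz": 0,"ax": 0,"ay": 0,"az": -0.1},{"tx": 1.5,"ty": 7.5,"tz": 0,"ax": 0,"ay": 0,"az": -0.15},{"tx": 2,"ty": 10,"tz": 0,"ax": 0,"ay": 0,"az": -0.19},{"tx": 2.6,"ty": 12.5,"tz": 0,"ax": 0,"ay": 0,"az": -0.24},{"tx": 3.1,"ty": 15,"tz": 0,"ax": 0,"ay": 0,"az": -0.29},{"tx": 3.6,"ty": 17.5,"tz": 0,"ax": 0,"ay": 0,"az": -0.34},{"tx": 4.1,"ty": 20,"tz": 0,"ax": 0,"ay": 0,"az": -0.39},{"tx": 4.5,"ty": 22.2,"tz": 0,"ax": 0,"ay": 0,"az": -0.43},{"tx": 4.9,"ty": 23.8,"tz": 0,"ax": 0,"ay": 0,"az": -0.46},{"tx": 5.1,"ty": 24.7,"tz": 0,"ax": 0,"ay": 0,"az": -0.48},{"tx": 5.15,"ty": 25.02,"tz": 0,"ax": 0,"ay": 0,"az": -0.483},{"tx": 5.15,"ty": 25.02,"tz": 0,"ax": 0,"ay": 0,"az": -0.483}]'

```text
time: 57.9
ee_pos: [0.5135, 0.0023, 0.1998]
tcp_rot: [-180.0, 0.0, -164.7]
wrist_force: [0.3, -0.2, -1.3]
opening: 0.0849
```

play_rows --commands '[{"tx": 0,"ty": 0,"tz": 0.3,"ax": 0,"ay": 0,"az": 0},{"tx": 0,"ty": 0,"tz": 1.1,"ax": 0,"ay": 0,"az": 0},{"tx": 0,"ty": 0,"tz": 2.5,"ax": 0,"ay": 0,"az": 0},{"tx": 0,"ty": 0,"tz": 4.5,"ax": 0,"ay": 0,"az": 0},{"tx": 0,"ty": 0,"tz": 6.8,"ax": 0,"ay": 0,"az": 0},{"tx": 0,"ty": 0,"tz": 8.8,"ax": 0,"ay": 0,"az": 0},{"tx": 0,"ty": 0,"tz": 10.2,"ax": 0,"ay": 0,"az": 0},{"tx": 0,"ty": 0,"tz": 10.9,"ax": 0,"ay": 0,"az": 0},{"tx": 0,"ty": 0,"tz": 11.15,"ax": 0,"ay": 0,"az": 0},{"tx": 0,"ty": 0,"tz": 11.15,"ax": 0,"ay": 0,"az": 0}]'

```text
time: 58.9
ee_pos: [0.5138, 0.0019, 0.0886]
tcp_rot: [-180.0, 0.0, -164.8]
wrist_force: [-0.1, -0.2, 0.5]
opening: 0.0848
```

play_rows --commands '[{"tx": 0,"ty": 0,"tz": 0,"ax": 0,"ay": 0,"az": 0},{"tx": 0,"ty": 0,"tz": 0,"ax": 0,"ay": 0,"az": 0},{"tx": 0,"ty": 0,"tz": 0,"ax": 0,"ay": 0,"az": 0},{"tx": 0,"ty": 0,"tz": 0,"ax": 0,"ay": 0,"az": 0},{"tx": 0,"ty": 0,"tz": 0,"ax": 0,"ay": 0,"az": 0},{"tx": 0,"ty": 0,"tz": 0,"ax": 0,"ay": 0,"az": 0},{"tx": 0,"ty": 0,"tz": 0,"ax": 0,"ay": 0,"az": 0},{"tx": 0,"ty": 0,"tz": 0,"ax": 0,"ay": 0,"az": 0},{"tx": 0,"ty": 0,"tz": -0.3,"ax": 0,"ay": 0,"az": 0},{"tx": 0,"ty": 0,"tz": -1.2,"ax": 0,"ay": 0,"az": 0},{"tx": 0,"ty": 0,"tz": -2.8,"ax": 0,"ay": 0,"az": 0},{"tx": 0,"ty": 0,"tz": -4.8,"ax": 0,"ay": 0,"az": 0},{"tx": 0,"ty": 0,"tz": -6.8,"ax": 0,"ay": 0,"az": 0},{"tx": 0,"ty": 0,"tz": -8.8,"ax": 0,"ay": 0,"az": 0},{"tx": 0,"ty": 0,"tz": -10.6,"ax": 0,"ay": 0,"az": 0},{"tx": 0,"ty": 0,"tz": -12,"ax": 0,"ay": 0,"az": 0},{"tx": 0,"ty": 0,"tz": -12.8,"ax": 0,"ay": 0,"az": 0},{"tx": 0,"ty": 0,"tz": -13,"ax": 0,"ay": 0,"az": 0}]' --grip 2.6 --newtons 40

```text
time: 60.7
ee_pos: [0.5139, 0.0019, 0.2191]
tcp_rot: [-180.0, 0.1, -164.7]
wrist_force: [0.6, 0.2, -3.2]
opening: 0.0357
```

```bash
python3 adj.py .0185; python3 mv.py .5640,-.3205,.217,255,18
python3 - <<'E'
from h import *
p,W,c=cam('scene'); save('g17',p[:300,60:400])
E
```

```text
t 60.7 cmd [0.5138, 0.0022, 0.2185, 195.2635] meas-cmd mm [0.1, -0.2, 0.6] rot [-179.98, 0.07, -164.74] open 35.7 F [0.6, 0.2, -3.2]
max step [0.3  2.4  0.1  0.08]
18 rows
[{"tx":0,"ty":-0.3,"tz":0,"ax":0,"ay":0,"az":-0.01},{"tx":0.1,"ty":-1.2,"tz":0,"ax":0,"ay":0,"az":-0.04},{"tx":0.3,"ty":-2.6,"tz":0,"ax":0,"ay":0,"az":-0.08},{"tx":0.5,"ty":-4.6,"tz":0,"ax":0,"ay":0,"az":-0.15},{"tx":0.8,"ty":-7,"tz":0,"ax":0,"ay":0,"az":-0.22},{"tx":1,"ty":-9.3,"tz":0,"ax":0,"ay":0,"az":-0.3},{"tx":1.3,"ty":-11.6,"tz":0.1,"ax":0,"ay":0,"az":-0.37},{"tx":1.6,"ty":-13.9,"tz":0.1,"ax":0,"ay":0,"az":-0.45},{"tx":1.8,"ty":-16.2,"tz":0.1,"ax":0,"ay":0,"az":-0.52},{"tx":2.1,"ty":-18.5,"tz":0.1,"ax":0,"ay":0,"az":-0.6},{"tx":2.3,"ty":-20.9,"tz":0.1,"ax":0,"ay":0,"az":-0.67},{"tx":2.6,"ty":-23.2,"tz":0.1,"ax":0,"ay":0,"az":-0.74},{"tx":2.9,"ty":-25.5,"tz":0.1,"ax":0,"ay":0,"az":-0.82},{"tx":3.1,"ty":-27.8,"tz":0.1,"ax":0,"ay":0,"az":-0.89},{"tx":3.4,"ty":-29.8,"tz":0.1,"ax":0,"ay":0,"az":-0.96},{"tx":3.5,"ty":-31.3,"tz":0.1,"ax":0,"ay":0,"az":-1.01},{"tx":3.6,"ty":-32.2,"tz":0.1,"ax":0,"ay":0,"az":-1.03},{"tx":3.65,"ty":-32.45,"tz":0.15,"ax":0,"ay":0,"az":-1.043}]
```

View pics/g17.png

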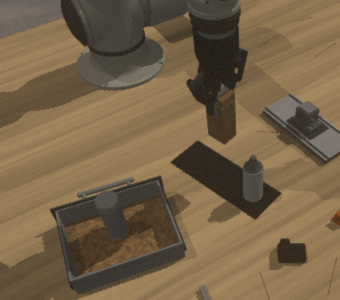

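play_rows --commands '[{"tx": 0,"ty": -0.3,"tz": 0,"ax": 0,"ay": 0,"az": -0.01},{"tx": 0.1,"ty": -1.2,"tz": 0,"ax": 0,"ay": 0,"az": -0.04},{"tx": 0.3,"ty": -2.6,"tz": 0,"ax": 0,"ay": 0,"az": -0.08},{"tx": 0.5,"ty": -4.6,"tz": 0,"ax": 0,"ay": 0,"az": -0.15},{"tx": 0.8,"ty": -7,"tz": 0,"ax": 0,"ay": 0,"az": -0.22},{"tx": 1,"ty": -9.3,"tz": 0,"ax": 0,"ay": 0,"az": -0.3},{"tx": 1.3,"ty": -11.6,"tz": 0.1,"ax": 0,"ay": 0,"az": -0.37},{"tx": 1.6,"ty": -13.9,"tz": 0.1,"ax": 0,"ay": 0,"az": -0.45},{"tx": 1.8,"ty": -16.2,"tz": 0.1,"ax": 0,"ay": 0,"az": -0.52},{"tx": 2.1,"ty": -18.5,"tz": 0.1,"ax": 0,"ay": 0,"az": -0.6},{"tx": 2.3,"ty": -20.9,"tz": 0.1,"ax": 0,"ay": 0,"az": -0.67},{"tx": 2.6,"ty": -23.2,"tz": 0.1,"ax": 0,"ay": 0,"az": -0.74},{"tx": 2.9,"ty": -25.5,"tz": 0.1,"ax": 0,"ay": 0,"az": -0.82},{"tx": 3.1,"ty": -27.8,"tz": 0.1,"ax": 0,"ay": 0,"az": -0.89},{"tx": 3.4,"ty": -29.8,"tz": 0.1,"ax": 0,"ay": 0,"az": -0.96},{"tx": 3.5,"ty": -31.3,"tz": 0.1,"ax": 0,"ay": 0,"az": -1.01},{"tx": 3.6,"ty": -32.2,"tz": 0.1,"ax": 0,"ay": 0,"az": -1.03},{"tx": 3.65,"ty": -32.45,"tz": 0.15,"ax": 0,"ay": 0,"az": -1.043},{"tx": 3.65,"ty": -32.45,"tz": 0.15,"ax": 0,"ay": 0,"az": -1.043},{"tx": 3.65,"ty": -32.45,"tz": 0.15,"ax": 0,"ay": 0,"az": -1.043}]'

```text
time: 62.75
ee_pos: [0.5637, -0.3203, 0.2165]
tcp_rot: [180.0, 0.0, -105.0]
wrist_force: [-0.5, 0.1, -1.9]
opening: 0.0358
```

```bash
python3 mv.py .5640,-.3205,.1,255,11 .5640,-.3205,.09,255,6
```

```text
t 62.75 cmd [0.564, -0.3205, 0.217, 255.023] meas-cmd mm [-0.3, 0.2, -0.5] rot [179.98, 0.03, -104.99] open 35.8 F [-0.5, 0.1, -1.9]
max step [0.  0.  1.7 0. ]
max step [0.  0.  0.3 0. ]
17 rows
[{"tx":0,"ty":0,"tz":0.2,"ax":0,"ay":0,"az":0},{"tx":0,"ty":0,"tz":0.8,"ax":0,"ay":0,"az":0},{"tx":0,"ty":0,"tz":1.9,"ax":0,"ay":0,"az":0},{"tx":0,"ty":0,"tz":3.3,"ax":0,"ay":0,"az":0},{"tx":0,"ty":0,"tz":5,"ax":0,"ay":0,"az":0},{"tx":0,"ty":0,"tz":6.7,"ax":0,"ay":0,"az":0},{"tx":0,"ty":0,"tz":8.4,"ax":0,"ay":0,"az":0},{"tx":0,"ty":0,"tz":9.8,"ax":0,"ay":0,"az":0},{"tx":0,"ty":0,"tz":10.9,"ax":0,"ay":0,"az":0},{"tx":0,"ty":0,"tz":11.5,"ax":0,"ay":0,"az":0},{"tx":0,"ty":0,"tz":11.7,"ax":0,"ay":0,"az":0},{"tx":0,"ty":0,"tz":11.8,"ax":0,"ay":0,"az":0},{"tx":0,"ty":0,"tz":11.9,"ax":0,"ay":0,"az":0},{"tx":0,"ty":0,"tz":12.2,"ax":0,"ay":0,"az":0},{"tx":0,"ty":0,"tz":12.5,"ax":0,"ay":0,"az":0},{"tx":0,"ty":0,"tz":12.6,"ax":0,"ay":0,"az":0},{"tx":0,"ty":0,"tz":12.7,"ax":0,"ay":0,"az":0}]
```

play_rows --commands '[{"tx": 0,"ty": 0,"tz": 0.2,"ax": 0,"ay": 0,"az": 0},{"tx": 0,"ty": 0,"tz": 0.8,"ax": 0,"ay": 0,"az": 0},{"tx": 0,"ty": 0,"tz": 1.9,"ax": 0,"ay": 0,"az": 0},{"tx": 0,"ty": 0,"tz": 3.3,"ax": 0,"ay": 0,"az": 0},{"tx": 0,"ty": 0,"tz": 5,"ax": 0,"ay": 0,"az": 0},{"tx": 0,"ty": 0,"tz": 6.7,"ax": 0,"ay": 0,"az": 0},{"tx": 0,"ty": 0,"tz": 8.4,"ax": 0,"ay": 0,"az": 0},{"tx": 0,"ty": 0,"tz": 9.8,"ax": 0,"ay": 0,"az": 0},{"tx": 0,"ty": 0,"tz": 10.9,"ax": 0,"ay": 0,"az": 0},{"tx": 0,"ty": 0,"tz": 11.5,"ax": 0,"ay": 0,"az": 0},{"tx": 0,"ty": 0,"tz": 11.8,"ax": 0,"ay": 0,"az": 0},{"tx": 0,"ty": 0,"tz": 12,"ax": 0,"ay": 0,"az": 0},{"tx": 0,"ty": 0,"tz": 12.2,"ax": 0,"ay": 0,"az": 0},{"tx": 0,"ty": 0,"tz": 12.4,"ax": 0,"ay": 0,"az": 0},{"tx": 0,"ty": 0,"tz": 12.6,"ax": 0,"ay": 0,"az": 0},{"tx": 0,"ty": 0,"tz": 12.7,"ax": 0,"ay": 0,"az": 0},{"tx": 0,"ty": 0,"tz": 12.7,"ax": 0,"ay": 0,"az": 0}]'

```text
time: 64.45
ee_pos: [0.5639, -0.3207, 0.09]
tcp_rot: [-180.0, 0.0, -105.0]
wrist_force: [-0.1, -0.6, -2.3]
opening: 0.0357
```

play_rows --commands '[{"tx": 0,"ty": 0,"tz": 0,"ax": 0,"ay": 0,"az": 0},{"tx": 0,"ty": 0,"tz": 0,"ax": 0,"ay": 0,"az": 0},{"tx": 0,"ty": 0,"tz": 0,"ax": 0,"ay": 0,"az": 0},{"tx": 0,"ty": 0,"tz": 0,"ax": 0,"ay": 0,"az": 0},{"tx": 0,"ty": 0,"tz": 0,"ax": 0,"ay": 0,"az": 0},{"tx": 0,"ty": 0,"tz": -0.2,"ax": 0,"ay": 0,"az": 0},{"tx": 0,"ty": 0,"tz": -1,"ax": 0,"ay": 0,"az": 0},{"tx": 0,"ty": 0,"tz": -2.5,"ax": 0,"ay": 0,"az": 0},{"tx": 0,"ty": 0,"tz": -4.5,"ax": 0,"ay": 0,"az": 0},{"tx": 0,"ty": 0,"tz": -7,"ax": 0,"ay": 0,"az": 0},{"tx": 0,"ty": 0,"tz": -9.5,"ax": 0,"ay": 0,"az": 0},{"tx": 0,"ty": 0,"tz": -11,"ax": 0,"ay": 0,"az": 0},{"tx": 0,"ty": 0,"tz": -11.5,"ax": 0,"ay": 0,"az": 0},{"tx": 0,"ty": 0,"tz": -11.5,"ax": 0,"ay": 0,"az": 0}]' --grip 8.5

```text
time: 65.85
ee_pos: [0.5642, -0.3209, 0.2063]
tcp_rot: [-179.9, -0.0, -105.0]
wrist_force: [-0.4, 0.1, -0.5]
opening: 0.085
```

```bash
python3 adj.py .115
python3 - <<'E'
from fit import *
for n in('scene','top'):
    p,W,c=cam(n); save('g18'+n,p[:300,60:400])
    w=W.reshape(-1,3); w=w[~np.isnan(w[:,0])]
    q=w[(np.hypot(w[:,0]-.565,w[:,1]+.32)<.033)&(w[:,2]>.105)&(w[:,2]<.125)]; print(n,cv2.minAreaRect((q[:,:2]*1000).astype(np.float32)),len(q))
E
echo orig top 564.5,-321.1 74.87 scene 563.4,-319.9 75.1
python3 mv.py .591,.0233,.2,195.29,18
```

```text
scene ((563.0126342773438, -319.51654052734375), (44.36550521850586, 38.04019546508789), 74.40181732177734) 527
top ((564.7883911132812, -320.85211181640625), (45.63131332397461, 36.889427185058594), 75.66670989990234) 543
orig top 564.5,-321.1 74.87 scene 563.4,-319.9 75.1
t 65.95 cmd [0.564, -0.3205, 0.205, 255.023] meas-cmd mm [-0.3, -0.1, -0.7] rot [179.98, 0.02, -104.98] open 85.1 F [1.2, -1.1, 0.5]
max step [2.5  0.5  0.1  0.08]
18 rows
[{"tx":-0.3,"ty":0.1,"tz":0,"ax":0,"ay":0,"az":0.01},{"tx":-1.2,"ty":0.2,"tz":0,"ax":0,"ay":0,"az":0.04},{"tx":-2.7,"ty":0.5,"tz":0,"ax":0,"ay":0,"az":0.08},{"tx":-4.8,"ty":0.9,"tz":0.1,"ax":0,"ay":0,"az":0.15},{"tx":-7.3,"ty":1.3,"tz":0.1,"ax":0,"ay":0,"az":0.22},{"tx":-9.7,"ty":1.8,"tz":0.1,"ax":0,"ay":0,"az":0.3},{"tx":-12.1,"ty":2.2,"tz":0.2,"ax":0,"ay":0,"az":0.37},{"tx":-14.5,"ty":2.7,"tz":0.2,"ax":0,"ay":0,"az":0.45},{"tx":-17,"ty":3.1,"tz":0.3,"ax":0,"ay":0,"az":0.52},{"tx":-19.4,"ty":3.6,"tz":0.3,"ax":0,"ay":0,"az":0.6},{"tx":-21.8,"ty":4,"tz":0.3,"ax":0,"ay":0,"az":0.67},{"tx":-24.2,"ty":4.5,"tz":0.4,"ax":0,"ay":0,"az":0.74},{"tx":-26.6,"ty":4.9,"tz":0.4,"ax":0,"ay":0,"az":0.82},{"tx":-29.1,"ty":5.4,"tz":0.4,"ax":0,"ay":0,"az":0.89},{"tx":-31.2,"ty":5.8,"tz":0.5,"ax":0,"ay":0,"az":0.96},{"tx":-32.7,"ty":6.1,"tz":0.5,"ax":0,"ay":0,"az":1.01},{"tx":-33.6,"ty":6.2,"tz":0.5,"ax":0,"ay":0,"az":1.03},{"tx":-33.91,"ty":6.28,"tz":0.5,"ax":0,"ay":0,"az":1.043}]
```

View pics/g18scene.png

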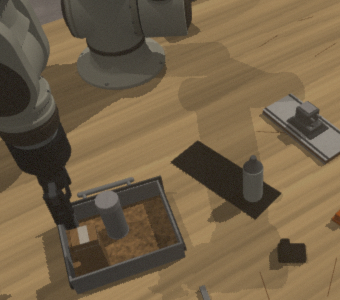

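Carton is back within about half a millimetre and stands upright. Now the bottle.

play_rows --commands '[{"tx": -0.3,"ty": 0.1,"tz": 0,"ax": 0,"ay": 0,"az": 0.01},{"tx": -1.2,"ty": 0.2,"tz": 0,"ax": 0,"ay": 0,"az": 0.04},{"tx": -2.7,"ty": 0.5,"tz": 0,"ax": 0,"ay": 0,"az": 0.08},{"tx": -4.8,"ty": 0.9,"tz": 0.1,"ax": 0,"ay": 0,"az": 0.15},{"tx": -7.3,"ty": 1.3,"tz": 0.1,"ax": 0,"ay": 0,"az": 0.22},{"tx": -9.7,"ty": 1.8,"tz": 0.1,"ax": 0,"ay": 0,"az": 0.3},{"tx": -12.1,"ty": 2.2,"tz": 0.2,"ax": 0,"ay": 0,"az": 0.37},{"tx": -14.5,"ty": 2.7,"tz": 0.2,"ax": 0,"ay": 0,"az": 0.45},{"tx": -17,"ty": 3.1,"tz": 0.3,"ax": 0,"ay": 0,"az": 0.52},{"tx": -19.4,"ty": 3.6,"tz": 0.3,"ax": 0,"ay": 0,"az": 0.6},{"tx": -21.8,"ty": 4,"tz": 0.3,"ax": 0,"ay": 0,"az": 0.67},{"tx": -24.2,"ty": 4.5,"tz": 0.4,"ax": 0,"ay": 0,"az": 0.74},{"tx": -26.6,"ty": 4.9,"tz": 0.4,"ax": 0,"ay": 0,"az": 0.82},{"tx": -29.1,"ty": 5.4,"tz": 0.4,"ax": 0,"ay": 0,"az": 0.89},{"tx": -31.2,"ty": 5.8,"tz": 0.5,"ax": 0,"ay": 0,"az": 0.96},{"tx": -32.7,"ty": 6.1,"tz": 0.5,"ax": 0,"ay": 0,"az": 1.01},{"tx": -33.6,"ty": 6.2,"tz": 0.5,"ax": 0,"ay": 0,"az": 1.03},{"tx": -33.91,"ty": 6.28,"tz": 0.5,"ax": 0,"ay": 0,"az": 1.043},{"tx": -33.91,"ty": 6.28,"tz": 0.5,"ax": 0,"ay": 0,"az": 1.043}]'

```text
time: 67.85
ee_pos: [0.5905, 0.0234, 0.1994]
tcp_rot: [180.0, -0.0, -164.7]
wrist_force: [-0.1, 0.2, -0.5]
opening: 0.0851
```

play_rows --commands '[{"tx": 0,"ty": 0,"tz": 0.3,"ax": 0,"ay": 0,"az": 0},{"tx": 0,"ty": 0,"tz": 1.2,"ax": 0,"ay": 0,"az": 0},{"tx": 0,"ty": 0,"tz": 2.8,"ax": 0,"ay": 0,"az": 0},{"tx": 0,"ty": 0,"tz": 5,"ax": 0,"ay": 0,"az": 0},{"tx": 0,"ty": 0,"tz": 7.4,"ax": 0,"ay": 0,"az": 0},{"tx": 0,"ty": 0,"tz": 9.6,"ax": 0,"ay": 0,"az": 0},{"tx": 0,"ty": 0,"tz": 11.2,"ax": 0,"ay": 0,"az": 0},{"tx": 0,"ty": 0,"tz": 12.1,"ax": 0,"ay": 0,"az": 0},{"tx": 0,"ty": 0,"tz": 12.4,"ax": 0,"ay": 0,"az": 0},{"tx": 0,"ty": 0,"tz": 12.4,"ax": 0,"ay": 0,"az": 0}]'

```text
time: 68.85
ee_pos: [0.5908, 0.0229, 0.0759]
tcp_rot: [180.0, 0.0, -164.8]
wrist_force: [-0.2, -0.3, -0.2]
opening: 0.085
```

play_rows --commands '[{"tx": 0,"ty": 0,"tz": 0,"ax": 0,"ay": 0,"az": 0},{"tx": 0,"ty": 0,"tz": 0,"ax": 0,"ay": 0,"az": 0},{"tx": 0,"ty": 0,"tz": 0,"ax": 0,"ay": 0,"az": 0},{"tx": 0,"ty": 0,"tz": 0,"ax": 0,"ay": 0,"az": 0},{"tx": 0,"ty": 0,"tz": 0,"ax": 0,"ay": 0,"az": 0},{"tx": 0,"ty": 0,"tz": 0,"ax": 0,"ay": 0,"az": 0},{"tx": 0,"ty": 0,"tz": 0,"ax": 0,"ay": 0,"az": 0},{"tx": 0,"ty": 0,"tz": 0,"ax": 0,"ay": 0,"az": 0},{"tx": 0,"ty": 0,"tz": -0.3,"ax": 0,"ay": 0,"az": 0},{"tx": 0,"ty": 0,"tz": -1.2,"ax": 0,"ay": 0,"az": 0},{"tx": 0,"ty": 0,"tz": -2.8,"ax": 0,"ay": 0,"az": 0},{"tx": 0,"ty": 0,"tz": -4.8,"ax": 0,"ay": 0,"az": 0},{"tx": 0,"ty": 0,"tz": -6.8,"ax": 0,"ay": 0,"az": 0},{"tx": 0,"ty": 0,"tz": -8.4,"ax": 0,"ay": 0,"az": 0},{"tx": 0,"ty": 0,"tz": -9.2,"ax": 0,"ay": 0,"az": 0},{"tx": 0,"ty": 0,"tz": -9.4,"ax": 0,"ay": 0,"az": 0}]' --grip 3.0 --newtons 40

```text
time: 70.45
ee_pos: [0.5912, 0.0231, 0.1709]
tcp_rot: [-180.0, 0.1, -164.7]
wrist_force: [-0.1, 0.8, -2.0]
opening: 0.041
```

```bash
python3 adj.py -.030; python3 mv.py .5863,-.2130,.17,257.62,16
python3 - <<'E'
from h import *
p,W,c=cam('scene'); save('g19',p[:300,60:400])
E
```

```text
t 70.45 cmd [0.591, 0.0233, 0.17, 195.2635] meas-cmd mm [0.2, -0.2, 0.9] rot [-179.98, 0.09, -164.74] open 41.0 F [-0.1, 0.8, -2.0]
max step [0.6 1.9 0.  0.1]
16 rows
[{"tx":0.1,"ty":-0.2,"tz":0,"ax":0,"ay":0,"az":-0.01},{"tx":0.3,"ty":-0.9,"tz":0,"ax":0,"ay":0,"az":-0.05},{"tx":0.6,"ty":-2.1,"tz":0,"ax":0,"ay":0,"az":-0.1},{"tx":1.1,"ty":-3.8,"tz":0,"ax":0,"ay":0,"az":-0.18},{"tx":1.7,"ty":-5.7,"tz":0,"ax":0,"ay":0,"az":-0.27},{"tx":2.2,"ty":-7.6,"tz":0,"ax":0,"ay":0,"az":-0.36},{"tx":2.8,"ty":-9.4,"tz":0,"ax":0,"ay":0,"az":-0.45},{"tx":3.3,"ty":-11.3,"tz":0,"ax":0,"ay":0,"az":-0.54},{"tx":3.9,"ty":-13.2,"tz":0,"ax":0,"ay":0,"az":-0.63},{"tx":4.4,"ty":-15.1,"tz":0,"ax":0,"ay":0,"az":-0.73},{"tx":5,"ty":-17,"tz":0,"ax":0,"ay":0,"az":-0.82},{"tx":5.6,"ty":-18.9,"tz":0,"ax":0,"ay":0,"az":-0.91},{"tx":6,"ty":-20.6,"tz":0,"ax":0,"ay":0,"az":-0.99},{"tx":6.4,"ty":-21.7,"tz":0,"ax":0,"ay":0,"az":-1.04},{"tx":6.6,"ty":-22.4,"tz":0,"ax":0,"ay":0,"az":-1.08},{"tx":6.67,"ty":-22.68,"tz":0,"ax":0,"ay":0,"az":-1.088}]
```

View pics/g19.png

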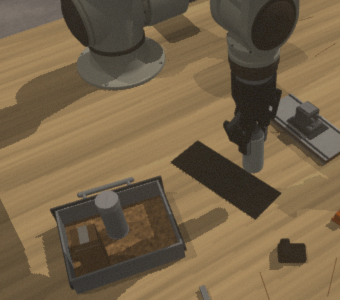

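play_rows --commands '[{"tx": 0.1,"ty": -0.2,"tz": 0,"ax": 0,"ay": 0,"az": -0.01},{"tx": 0.3,"ty": -0.9,"tz": 0,"ax": 0,"ay": 0,"az": -0.05},{"tx": 0.6,"ty": -2.1,"tz": 0,"ax": 0,"ay": 0,"az": -0.1},{"tx": 1.1,"ty": -3.8,"tz": 0,"ax": 0,"ay": 0,"az": -0.18},{"tx": 1.7,"ty": -5.7,"tz": 0,"ax": 0,"ay": 0,"az": -0.27},{"tx": 2.2,"ty": -7.6,"tz": 0,"ax": 0,"ay": 0,"az": -0.36},{"tx": 2.8,"ty": -9.4,"tz": 0,"ax": 0,"ay": 0,"az": -0.45},{"tx": 3.3,"ty": -11.3,"tz": 0,"ax": 0,"ay": 0,"az": -0.54},{"tx": 3.9,"ty": -13.2,"tz": 0,"ax": 0,"ay": 0,"az": -0.63},{"tx": 4.4,"ty": -15.1,"tz": 0,"ax": 0,"ay": 0,"az": -0.73},{"tx": 5,"ty": -17,"tz": 0,"ax": 0,"ay": 0,"az": -0.82},{"tx": 5.6,"ty": -18.9,"tz": 0,"ax": 0,"ay": 0,"az": -0.91},{"tx": 6,"ty": -20.6,"tz": 0,"ax": 0,"ay": 0,"az": -0.99},{"tx": 6.4,"ty": -21.7,"tz": 0,"ax": 0,"ay": 0,"az": -1.04},{"tx": 6.6,"ty": -22.4,"tz": 0,"ax": 0,"ay": 0,"az": -1.08},{"tx": 6.67,"ty": -22.68,"tz": 0,"ax": 0,"ay": 0,"az": -1.088},{"tx": 6.67,"ty": -22.68,"tz": 0,"ax": 0,"ay": 0,"az": -1.088},{"tx": 6.67,"ty": -22.68,"tz": 0,"ax": 0,"ay": 0,"az": -1.088}]'

```text
time: 72.3
ee_pos: [0.5861, -0.2129, 0.1695]
tcp_rot: [180.0, 0.0, -102.4]
wrist_force: [-0.4, -0.2, -1.9]
opening: 0.0409
```

```bash
python3 mv.py .5863,-.2130,.087,257.62,9 .5863,-.2130,.0772,257.62,6
```

```text
t 72.3 cmd [0.5863, -0.213, 0.17, 257.6013] meas-cmd mm [-0.3, 0.1, -0.5] rot [179.99, 0.02, -102.44] open 40.9 F [-0.4, -0.2, -1.9]
max step [0.  0.  1.7 0. ]
max step [0.  0.  0.3 0. ]
15 rows
[{"tx":0,"ty":0,"tz":0.2,"ax":0,"ay":0,"az":0},{"tx":0,"ty":0,"tz":0.8,"ax":0,"ay":0,"az":0},{"tx":0,"ty":0,"tz":1.9,"ax":0,"ay":0,"az":0},{"tx":0,"ty":0,"tz":3.3,"ax":0,"ay":0,"az":0},{"tx":0,"ty":0,"tz":5,"ax":0,"ay":0,"az":0},{"tx":0,"ty":0,"tz":6.4,"ax":0,"ay":0,"az":0},{"tx":0,"ty":0,"tz":7.5,"ax":0,"ay":0,"az":0},{"tx":0,"ty":0,"tz":8.1,"ax":0,"ay":0,"az":0},{"tx":0,"ty":0,"tz":8.3,"ax":0,"ay":0,"az":0},{"tx":0,"ty":0,"tz":8.4,"ax":0,"ay":0,"az":0},{"tx":0,"ty":0,"tz":8.5,"ax":0,"ay":0,"az":0},{"tx":0,"ty":0,"tz":8.8,"ax":0,"ay":0,"az":0},{"tx":0,"ty":0,"tz":9.1,"ax":0,"ay":0,"az":0},{"tx":0,"ty":0,"tz":9.2,"ax":0,"ay":0,"az":0},{"tx":0,"ty":0,"tz":9.28,"ax":0,"ay":0,"az":0}]
```

play_rows --commands '[{"tx": 0,"ty": 0,"tz": 0.2,"ax": 0,"ay": 0,"az": 0},{"tx": 0,"ty": 0,"tz": 0.8,"ax": 0,"ay": 0,"az": 0},{"tx": 0,"ty": 0,"tz": 1.9,"ax": 0,"ay": 0,"az": 0},{"tx": 0,"ty": 0,"tz": 3.3,"ax": 0,"ay": 0,"az": 0},{"tx": 0,"ty": 0,"tz": 5,"ax": 0,"ay": 0,"az": 0},{"tx": 0,"ty": 0,"tz": 6.4,"ax": 0,"ay": 0,"az": 0},{"tx": 0,"ty": 0,"tz": 7.5,"ax": 0,"ay": 0,"az": 0},{"tx": 0,"ty": 0,"tz": 8.1,"ax": 0,"ay": 0,"az": 0},{"tx": 0,"ty": 0,"tz": 8.4,"ax": 0,"ay": 0,"az": 0},{"tx": 0,"ty": 0,"tz": 8.6,"ax": 0,"ay": 0,"az": 0},{"tx": 0,"ty": 0,"tz": 8.8,"ax": 0,"ay": 0,"az": 0},{"tx": 0,"ty": 0,"tz": 9,"ax": 0,"ay": 0,"az": 0},{"tx": 0,"ty": 0,"tz": 9.2,"ax": 0,"ay": 0,"az": 0},{"tx": 0,"ty": 0,"tz": 9.28,"ax": 0,"ay": 0,"az": 0},{"tx": 0,"ty": 0,"tz": 9.28,"ax": 0,"ay": 0,"az": 0},{"tx": 0,"ty": 0,"tz": 9.28,"ax": 0,"ay": 0,"az": 0}]'

```text
time: 73.9
ee_pos: [0.5864, -0.2133, 0.0777]
tcp_rot: [-179.9, 0.0, -102.4]
wrist_force: [-1.8, 0.5, 3.4]
opening: 0.0408
```

play_rows --commands '[{"tx": 0,"ty": 0,"tz": 0,"ax": 0,"ay": 0,"az": 0},{"tx": 0,"ty": 0,"tz": 0,"ax": 0,"ay": 0,"az": 0},{"tx": 0,"ty": 0,"tz": 0,"ax": 0,"ay": 0,"az": 0},{"tx": 0,"ty": 0,"tz": 0,"ax": 0,"ay": 0,"az": 0},{"tx": 0,"ty": 0,"tz": 0,"ax": 0,"ay": 0,"az": 0},{"tx": 0,"ty": 0,"tz": -0.2,"ax": 0,"ay": 0,"az": 0},{"tx": 0,"ty": 0,"tz": -1,"ax": 0,"ay": 0,"az": 0},{"tx": 0,"ty": 0,"tz": -2.5,"ax": 0,"ay": 0,"az": 0},{"tx": 0,"ty": 0,"tz": -4.5,"ax": 0,"ay": 0,"az": 0},{"tx": 0,"ty": 0,"tz": -7,"ax": 0,"ay": 0,"az": 0},{"tx": 0,"ty": 0,"tz": -9.5,"ax": 0,"ay": 0,"az": 0},{"tx": 0,"ty": 0,"tz": -11.5,"ax": 0,"ay": 0,"az": 0},{"tx": 0,"ty": 0,"tz": -12.7,"ax": 0,"ay": 0,"az": 0},{"tx": 0,"ty": 0,"tz": -13,"ax": 0,"ay": 0,"az": 0},{"tx": 0,"ty": 0,"tz": -13,"ax": 0,"ay": 0,"az": 0}]' --grip 8.5

```text
time: 75.4
ee_pos: [0.5863, -0.2133, 0.2073]
tcp_rot: [-180.0, 0.0, -102.4]
wrist_force: [-0.1, 0.2, 0.0]
opening: 0.0848
```

```bash
python3 adj.py .13
python3 mv.py .36,.02,.25,215,16
```

```text
t 75.4 cmd [0.5863, -0.213, 0.2072, 257.6013] meas-cmd mm [-0.1, -0.3, 0.1] rot [-179.95, 0.01, -102.41] open 84.8 F [-0.1, 0.2, 0.0]
max step [1.5  2.3  0.4  0.07]
16 rows
[{"tx":-0.2,"ty":0.3,"tz":0,"ax":0,"ay":0,"az":0.01},{"tx":-0.7,"ty":1.1,"tz":-0.2,"ax":0,"ay":0,"az":0.03},{"tx":-1.7,"ty":2.5,"tz":-0.4,"ax":0,"ay":0,"az":0.07},{"tx":-3,"ty":4.5,"tz":-0.7,"ax":0,"ay":0,"az":0.12},{"tx":-4.5,"ty":6.8,"tz":-1.1,"ax":0,"ay":0,"az":0.19},{"tx":-6,"ty":9,"tz":-1.4,"ax":0,"ay":0,"az":0.25},{"tx":-7.5,"ty":11.3,"tz":-1.8,"ax":0,"ay":0,"az":0.31},{"tx":-9,"ty":13.6,"tz":-2.1,"ax":0,"ay":0,"az":0.37},{"tx":-10.4,"ty":15.8,"tz":-2.5,"ax":0,"ay":0,"az":0.43},{"tx":-11.9,"ty":18.1,"tz":-2.9,"ax":0,"ay":0,"az":0.5},{"tx":-13.4,"ty":20.3,"tz":-3.2,"ax":0,"ay":0,"az":0.56},{"tx":-14.9,"ty":22.6,"tz":-3.6,"ax":0,"ay":0,"az":0.62},{"tx":-16.2,"ty":24.6,"tz":-3.9,"ax":0,"ay":0,"az":0.67},{"tx":-17.2,"ty":26,"tz":-4.1,"ax":0,"ay":0,"az":0.71},{"tx":-17.7,"ty":26.8,"tz":-4.2,"ax":0,"ay":0,"az":0.74},{"tx":-17.9,"ty":27.11,"tz":-4.28,"ax":0,"ay":0,"az":0.744}]
```

play_rows --commands '[{"tx": -0.2,"ty": 0.3,"tz": 0,"ax": 0,"ay": 0,"az": 0.01},{"tx": -0.7,"ty": 1.1,"tz": -0.2,"ax": 0,"ay": 0,"az": 0.03},{"tx": -1.7,"ty": 2.5,"tz": -0.4,"ax": 0,"ay": 0,"az": 0.07},{"tx": -3,"ty": 4.5,"tz": -0.7,"ax": 0,"ay": 0,"az": 0.12},{"tx": -4.5,"ty": 6.8,"tz": -1.1,"ax": 0,"ay": 0,"az": 0.19},{"tx": -6,"ty": 9,"tz": -1.4,"ax": 0,"ay": 0,"az": 0.25},{"tx": -7.5,"ty": 11.3,"tz": -1.8,"ax": 0,"ay": 0,"az": 0.31},{"tx": -9,"ty": 13.6,"tz": -2.1,"ax": 0,"ay": 0,"az": 0.37},{"tx": -10.4,"ty": 15.8,"tz": -2.5,"ax": 0,"ay": 0,"az": 0.43},{"tx": -11.9,"ty": 18.1,"tz": -2.9,"ax": 0,"ay": 0,"az": 0.5},{"tx": -13.4,"ty": 20.3,"tz": -3.2,"ax": 0,"ay": 0,"az": 0.56},{"tx": -14.9,"ty": 22.6,"tz": -3.6,"ax": 0,"ay": 0,"az": 0.62},{"tx": -16.2,"ty": 24.6,"tz": -3.9,"ax": 0,"ay": 0,"az": 0.67},{"tx": -17.2,"ty": 26,"tz": -4.1,"ax": 0,"ay": 0,"az": 0.71},{"tx": -17.7,"ty": 26.8,"tz": -4.2,"ax": 0,"ay": 0,"az": 0.74},{"tx": -17.9,"ty": 27.11,"tz": -4.28,"ax": 0,"ay": 0,"az": 0.744},{"tx": -17.9,"ty": 27.11,"tz": -4.28,"ax": 0,"ay": 0,"az": 0.744}]'

```text
time: 77.1
ee_pos: [0.3594, 0.0201, 0.2497]
tcp_rot: [-180.0, 0.0, -145.0]
wrist_force: [1.0, 0.4, 0.5]
opening: 0.0848
```

```bash
python3 - <<'E'
from heel import *
for n in('scene','top'):
    p,W,c=cam(n); save('fin'+n,p)
    W0=np.load(n+'0.npz')['W']
    for tag,V in(('before',W0),('after',W)):
        w=V.reshape(-1,3); w=w[~np.isnan(w[:,0])]; z=w[:,2]
        near=lambda x,y,r:np.hypot(w[:,0]-x,w[:,1]-y)<r
        q=w[near(.588,-.212,.03)&(z>.03)&(z<.089)]; b=circ(q,.021,[.588,-.212])[0]
        q=w[near(.512,-.253,.03)&(z>.03)&(z<.082)]; t=circ(q,.021,[.512,-.253])[0]
        q=w[near(.565,-.32,.033)&(z>.105)]; r=cv2.minAreaRect((q[:,:2]*1000).astype(np.float32))
        print(n,tag,'bottle',b.round(4),'tin',t.round(4),'carton',np.round(r[0],1),round(r[2],1))
    print(n,'heel cap',cap(W,np.array([.4948,.2493]),4.33,.058,.072))
    w=W.reshape(-1,3); w=w[~np.isnan(w[:,0])]
    t=np.radians(4.33);e=np.array([np.cos(t),np.sin(t)]);g=np.array([-e[1],e[0]]);d=(w[:,:2]-[.4988,.2500])*1000;a=d@e;b=d@g
    m=(abs(a)<42)&(abs(b)<32)&(w[:,2]>.0245)&(w[:,2]<.034); print('   foot a',np.percentile(a[m],[1,99]).round(1),'b',np.percentile(b[m],[1,99]).round(1),m.sum())
E
```

```text
scene before bottle [ 0.5847 -0.212 ] tin [ 0.5086 -0.2523] carton [ 563.4 -319.9] 75.1
scene after bottle [ 0.5845 -0.212 ] tin [ 0.5083 -0.2523] carton [ 563.1 -319.5] 75.4
scene heel cap (237, np.float64(0.066), 'rel a [-20.7  20.3] b [-20.   18.9]', ((497.8988037109375, 249.15806579589844), (49.56293487548828, 39.83885192871094), 3.3481173515319824))
   foot a [-32.4  30.8] b [-23.5  21.6] 189
top before bottle [ 0.5879 -0.2141] tin [ 0.5112 -0.254 ] carton [ 564.5 -321.1] 74.9
top after bottle [ 0.5877 -0.214 ] tin [ 0.5111 -0.2542] carton [ 565.4 -320.5] 74.3
top heel cap (487, np.float64(0.0662), 'rel a [-20.8  20.3] b [-21.   17.5]', ((496.2955017089844, 247.8522186279297), (44.992469787597656, 39.455970764160156), 5.869661331176758))
   foot a [-32.1  31.1] b [-23.4  17.9] 254
```

View pics/finscene.png

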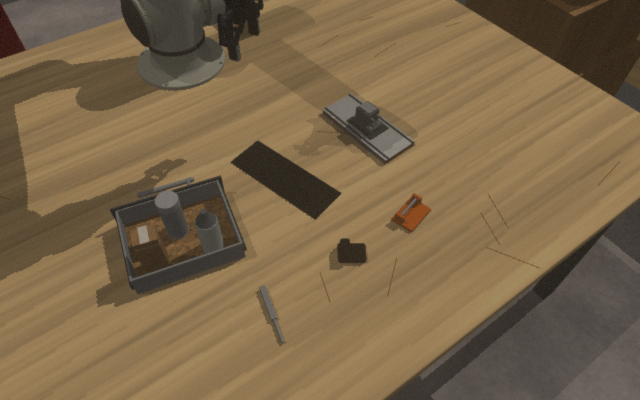

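View pics/fintop.png

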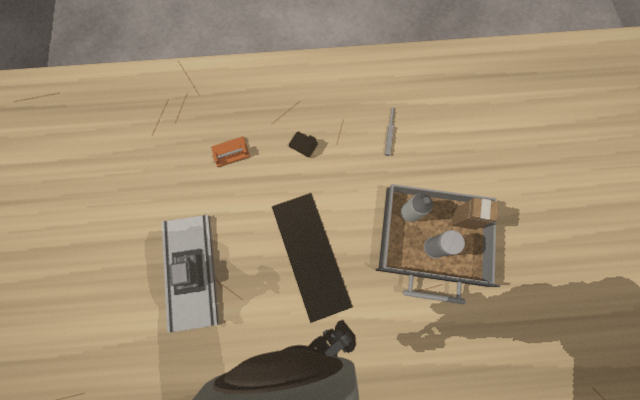

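The final views show all three upright in the drawer. The heel is centred along the ski at top (187,271), the bystanders are unmoved and the arm is clear.

```bash
python3 -c "
from workcell import job
print(job.job_done())"
```

```text
the job is handed in; nothing more can be done
None
```

The job is done and handed in, at about 77 s on the robot's clock. The bottle, carton and tin went onto the mat. The heel unit then went onto the base plate, and the tin, carton and bottle went back upright to their spots in the drawer.

**Regrip:** on the first carry to the ski the last joint hit its 180° limit, so the move stopped short. I set the heel unit on the plate about 26° askew, regripped it half a turn round, then straightened and set it down again. No tall thing had been moved back by then.

**Last checks:**
- **Drawer items:** the before-and-after fits agree to about 0.3 mm for the bottle and the tin. The carton agrees to within about 1 mm and 1° in each view.
- **Heel unit:** it lies flat, lengthwise, and about 1 mm from the plate centre. The two cameras disagree by 1 to 3 mm in places, so that centring is only known to about 1–2 mm. The heel's yaw read 3.3° and 5.9° in the two views, against about 4.3° for the ski.
- **Bystanders:** the adapter, punch and bumper look unmoved in the pictures, but I did not measure them.
- **Gripper:** it is open and clear of everything. The highest wrist force I read, at the end of any move, was about 10 N.

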